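# Clear the preheater: hot circuit boards to the cooling bars, then into the rack

## Robot

A 7-joint arm with a two-finger parallel gripper is mounted at the origin on the work surface. World frame = base frame: x ahead of the robot, y to its left, z up, the work surface at z = 0. Lengths are in m, angles in rad, forces in N, time in s.
With the tool pointing down it reaches from about 0.4 to 0.925 m from the base axis. Payload 5.6 kg.
Tool frame: the origin (TCP) lies at the very end of the fingers, on their centre line; the grasp point (between the pads) lies 19 mm behind it; z points along the fingers, y is the line along which they close (so a half turn about z gives the same grasp; the last joint's range is limited). The gripper opens to 85 mm and grips with 20 to 120 N. Pads are 22 mm wide; open, the fingers measure 114 mm over their backs; the gripper's body (76 mm by 85 mm) begins 54 mm behind the grasp point. The pads swing forward as they close: fully open they stand 13 mm farther back than shut.
Start: joints at [-1.191, 0.468, -0.012, 1.603, 0.006, 1.071, -0.056], TCP at [0.267, 0.593, 0.231] pointing down, gripper open.
Joint ranges: [-2.53, 2.53], [-0.31, 2.02], [-1.57, 1.55], [0.28, 2.44], [-1.29, 4.43], [0.15, 1.84], [-2.92, 2.92]. Speed limits (rad/s): [2.57, 2.57, 3.14, 3.14, 3.14, 3.14, 3.14].

## Interface

Orientations are given as a unit quaternion [x, y, z, w].
In Python, from rig import bot, eyes gives the robot as it stands.
- The arm moves only by the tool drive_tool, never from a script. Its argument "motion" is a list of rows, each a list of 3 entries, a list of its own where there are three numbers: the turn, a rotation vector about the tool's x, y, z in rad, then the shift along the tool's x, y, z in cm, then the closure, from -1 (fully open) to 1 (shut), so that 0 is half open. A call has 1 to 12 rows; each row is the pose to reach, as a shift and turn from the pose commanded when the call began, along the tool's axes at that moment; what a row does not reach only later rows make up. A row lasts 1/10 s, in which the tool goes at most 50 mm and 8.59 degrees, less where a joint would pass 70% of its speed; a pose out of reach is approached as far as the arm can. A call with a gripper value outside its range is refused whole. The fingers move at their own pace and stop on an object; "newtons" is the grip in N (left out, the last holds). Time passes only in rows, so rows that repeat a pose let the fingers close. It gives the time, the measured TCP pose, the force, the opening and the grip force at its end, in the units of the state.
- bot.get_obs(): the state, without advancing time (a new reading comes with each control period).
- eyes.grab_frame(name): name is "scene" or "top"; returns a dict with "pixels" (420x560x3 uint8, red, green, blue), "mtx" (3x3 intrinsics, pixels), "extrinsics" (4x4, takes a point from world to camera coordinates). Camera axes: x right, y down, z forward; pixel columns grow to the right and rows downward; lengths in m; the calibration is good to about 2 mm. A picture is of the moment at which its call begins. There is no depth.
- bot.sign_off(): hands the job in; it is judged then, once.
The state is a dict: "time_s": time; "joints": joint angles; "joint_velocities": joint speeds; "effort": joint torques, N m; "tool_pos": TCP position; "tcp_rot": TCP orientation; "ft_force": force on the tool from outside, world axes, zero at the start; "ft_torque": the same for the moment, N m; "width": finger opening in m; "grasp_force": force on a finger pad.
Only numpy, scipy, OpenCV 4.12 (cv2) and the standard library are available. Lean on these libraries where they do the work, as an engineer would, in place of code of your own. Each camera call takes 0.05 s, during which the arm holds its last target. There are 200 camera calls.

## Task

Take every circuit board off the hot preheater with the spatula and set them down flat on the aluminium bars of the cooling stand, one to a bar; fingers must never touch a board on the preheater, nor one lying on the bench. When all of them lie on the bars, press the preheater's red stop plunger right down to its stop and let it go. Then stand the boards on their short ends in the black rack, one to a slot and fully down, and leave the spatula lying flat on the bench, without disturbing the cutters, solder spool and flux jar.

Things in the scene. Friction and masses are not known exactly. Their poses are not given: they have to be found in the camera images.
- preheater: fixed board preheater, 50 mm high; the flat hot top, dark grey, spans x = +-80, y = +-125 mm at z = 50 mm, without rim; a blue control box (46 mm high) adjoins it at y = +126 to +188. Origin on the bench under the middle of the hot top; front is -x. The boards start on the top roughly side by side along y, their x axes roughly along the preheater's
- stop (a joint): travel of the red stop plunger on the control box, 0 released to 0.008 m at its stop, pressed straight down; spring return, about 2 N to start and 6 N at the stop
- stop_top (a point): centre of the top face of the stop plunger's red head (32 mm across, in a yellow collar; about 70 mm above the bench); moves with it
- stand: fixed cooling stand: base 100 (x) x 244 (y) x 6 mm with three finned silvery bars. Origin at the middle of the base on the bench
- rack: fixed black board rack: base 128 (x) x 66 (y) x 8 mm, four slots that run along y, at x = -45, -15, 15, 45 mm. Each lies between two upright fins, y = +-22, 2.5 thick, 4.5 mm apart up to z = 30 mm, then flared to a mouth of 16 mm at z = 38. A board stands in it on a 56 mm end, faces towards +-x, centre 50 mm above the bench. Origin under the base's middle
- spatula_blade (a point): spatula blade, mid-thickness: steel, 90 x 28 x 2 mm, from x = -50 to +40 mm of this point, x towards the tip, z up; lying on the bench it is level, this point 1 mm up. A neck 12 mm wide climbs backwards from its rear end at 60 degrees to the handle. 80 g, balancing 36 mm behind this point: it stands on its blade, handle in the air
- spatula_grip (a point): middle of the spatula's straight wooden handle: 80 long (x), 16 wide (y), 20 high (z), level; this point is 110 mm behind and 44 mm above the blade point, 45 mm above the bench when it lies
- bar0 (a point): centre of the top face of cooling bar 0, 90 (x) x 48 (y) mm, 40 mm above the bench; x and y as the stand's. Bars are 88 mm apart along y. A board lying on it along x has its pins on the bar and its long edges 4 mm beyond it on each side
- bar1 (a point): the same for cooling bar 1
- bar2 (a point): the same for cooling bar 2
- slot0 (a point): middle of the floor of rack slot 0, 8 mm above the bench; axes as the rack's
- slot1 (a point): the same for slot 1
- slot2 (a point): the same for slot 2
- slot3 (a point): the same for slot 3
- board0_mid (a point): mid-slab of the green circuit board: slab 84 (x) x 56 (y) x 2 mm, z out of the chip side. Two pin rows below (x +-13, 3 wide, at y = +-18) hold its underside 5 mm above a surface it lies on, this point 6 mm; tunnel 33 mm wide along x between them. Chip 18 x 24 mm on top, 7 high; outer 29 mm at both x ends flat (parts to 1.2 mm). 40 g. May be absent
- board1_mid (a point): the same for the blue board
- board2_mid (a point): the same for the red board
- cutters_c (a point): side cutters with blue and orange grips, bystander, 130 x 50 x 14 mm, lying flat; the point is near the pivot, x towards the jaws
- spool_c (a point): blue solder spool, bystander, 60 mm across, 45 high; its middle
- flux_c (a point): small flux jar, bystander, 44 mm across, 85 high; its middle
There are look-alikes about, which are no part of the job. What is shaped like the part that bears board1_mid but white or yellow is not meant.

How it is judged:
By the outcome, as a careful person would: the job done as asked, in the order asked, and still so for the second after the job is handed in, with the robot touching nothing.
Of board0, board1, board2 only 2 to 3 are there at a start; the rules pass over those that are not, and their reading is None.
At some moment in a run one of spatula may be knocked a few centimetres aside while the robot is not near it.
Once in a run the grip may slacken for a moment while it holds something.
It also fails if it takes over 210 s, if anything falls off the work surface, if the arm or the gripper's body presses on something with over 40 N, if the wrist force passes 120 N, or if a joint passes its speed limit or range.

## Working session

There is one attempt and no reset: what is moved stays moved. The work goes in short steps, Python scripts to look and compute and a tool call to move; the robot and the scene stay as the last step left them, time stands still between calls to the robot, and variables do not carry over. Pictures are saved under pics/ and viewed, at most 14 in all, crops included, and the job is handed in when it is done.

Besides the shell and the picture viewer there is one more tool, called as name(argument=value, ...) on one line, values as JSON. drive_tool: Moves the arm, as the interface text tells. Its arguments: {"type":"object","properties":{"motion":{"type":"array"},"newtons":{"type":"number"}},"required":["motion"]}

```bash
mkdir -p pics; ls; cat > h.py <<'E'
import numpy as np, cv2
from scipy.spatial.transform import Rotation as R
from rig import bot, eyes
def snap(n,tag):
    f=eyes.grab_frame(n); np.savez(f'pics/{tag}.npz',**{k:np.array(v) for k,v in f.items() if k in('pixels','mtx','extrinsics')})
    cv2.imwrite(f'pics/{tag}.png',np.array(f['pixels'])[:,:,::-1]); return f
def load(tag): return np.load(f'pics/{tag}.npz')
def ray(f,u,v,z):
    K=np.array(f['mtx']);T=np.array(f['extrinsics']);Rm=T[:3,:3];c=-Rm.T@T[:3,3]
    d=Rm.T@np.linalg.inv(K)@[u,v,1]; return c+d*(z-c[2])/d[2]
def proj(f,p):
    K=np.array(f['mtx']);T=np.array(f['extrinsics']);q=K@(T[:3,:3]@np.array(p)+T[:3,3]); return q[:2]/q[2]
def crop(tag,x0,y0,w,h,s,name):
    im=cv2.imread(f'pics/{tag}.png')[y0:y0+h,x0:x0+w]; cv2.imwrite(f'pics/{name}.png',cv2.resize(im,None,fx=s,fy=s,interpolation=cv2.INTER_CUBIC))
E
python3 - <<'E'
from h import *
a=snap('scene','s0');b=snap('top','t0')
for f in(a,b):
    T=np.array(f['extrinsics']);print(np.array(f['mtx']).round(1).tolist(),(-T[:3,:3].T@T[:3,3]).round(3),T[:3,:3].round(2).tolist())
o=bot.get_obs();print(o)
i=np.hstack([cv2.imread('pics/s0.png'),cv2.imread('pics/t0.png')])
E
```

```text
pics
[[393.7, 0.0, 276.6], [0.0, 393.7, 213.7], [0.0, 0.0, 1.0]] [1.141 0.303 0.814] [[-0.33, 0.94, -0.01], [0.72, 0.25, -0.64], [-0.61, -0.22, -0.77]]
[[491.3, 0.0, 287.7], [0.0, 491.3, 205.1], [0.0, 0.0, 1.0]] [0.44  0.071 1.354] [[0.0, -1.0, -0.01], [-1.0, -0.0, -0.09], [0.09, 0.01, -1.0]]
{'time_s': 0.1, 'joints': array([-1.19094549,  0.46831833, -0.01160302,  1.6035448 ,  0.00598998,
        1.07140598, -0.05633999]), 'joint_velocities': array([-0.00076787, -0.00054978, -0.0002025 , -0.00154504, -0.00057198,
       -0.00105232,  0.00028973]), 'effort': array([ 7.91560196e-04, -5.33515120e+01,  2.12729088e-02, -2.51965016e+01,
        1.14278475e-02,  4.36641712e-03, -3.19536048e-05]), 'tool_pos': array([0.26658279, 0.59225631, 0.23040913]), 'tcp_rot': array([ 2.09907002e-01,  9.77721012e-01, -8.12317556e-04, -1.18755414e-04]), 'ft_force': array([-0.23824734,  1.0815654 , -0.78842237]), 'ft_torque': array([-0.0101011 , -0.04105529,  0.03695164]), 'grasp_force': 0.0, 'width': 0.08556952873243562}
```

View pics/s0.png

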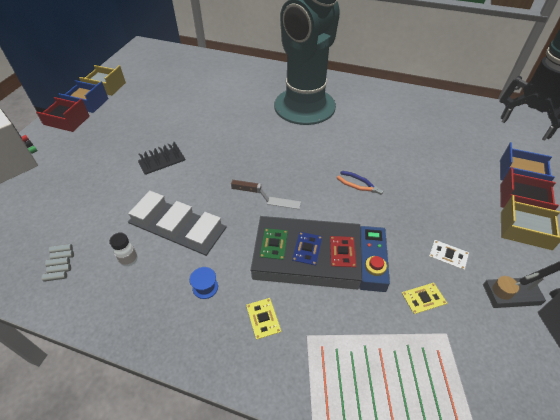

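View pics/t0.png

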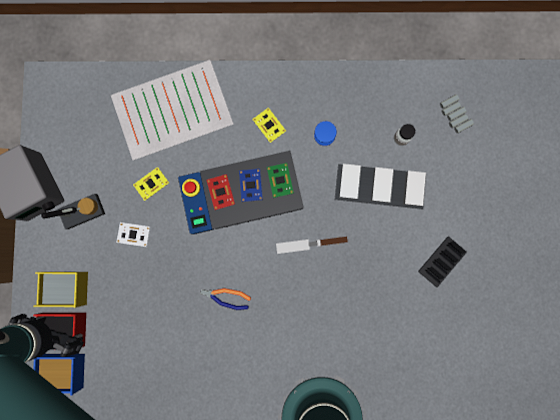

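The top view shows three boards on the preheater: red at (220,190), blue at (251,185) and green at (280,180). The look-alikes are yellow boards at (150,183) and (268,125) and a white one at (134,234). The spatula lies at (310,244), the stand at (380,187) and the rack at (443,262). I'll check these in one close crop.

```bash
python3 - <<'E'
from h import *
crop('t0',172,140,140,110,5.5,'c1'); crop('t0',265,150,210,145,3.8,'c2')
E
```

```text
(no output)
```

View pics/c1.png

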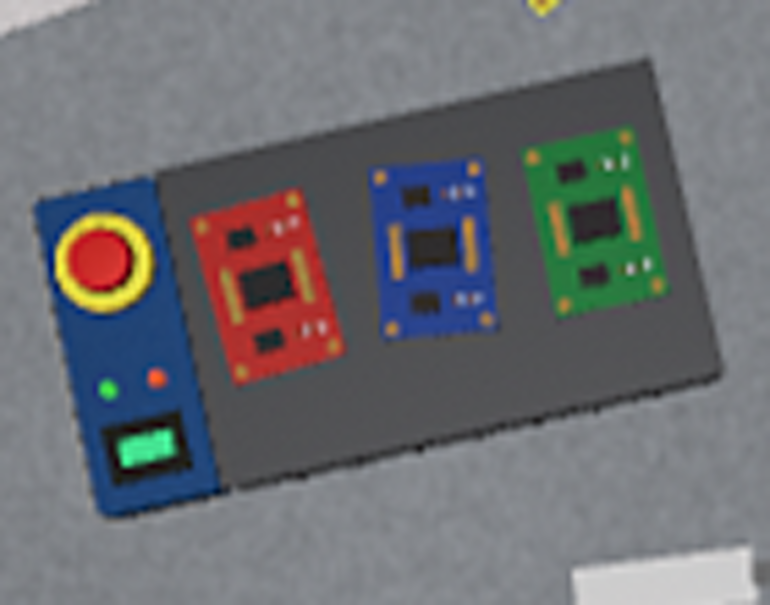

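View pics/c2.png

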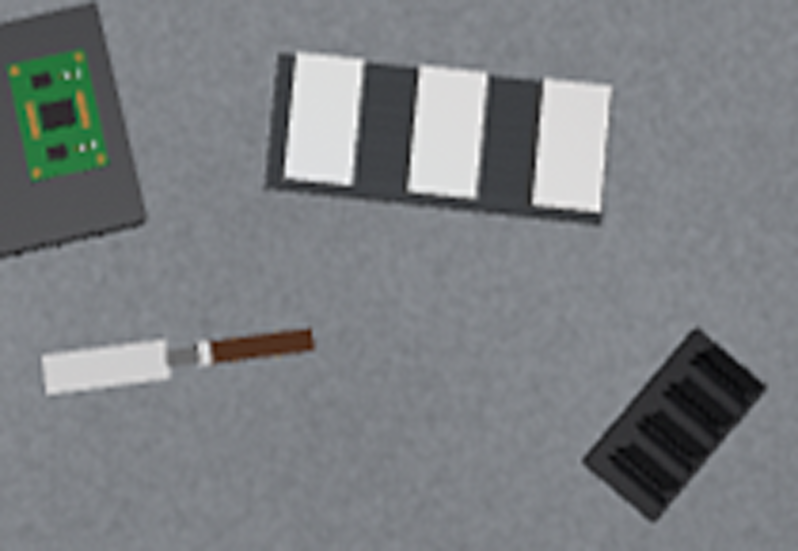

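```bash
python3 - <<'E'
from h import *
t=load('t0')
def P(c,k,z):
    x0,y0,s=((172,140,5.5),(265,150,3.8))[k]
    return ray(t,x0+(c[0]+.5)/s-.5,y0+(c[1]+.5)/s-.5,z)
def quad(n,cs,k,z):
    p=np.array([P(c,k,z)[:2] for c in cs]); (c,(a,b),an)=cv2.minAreaRect((p*1000).astype(np.float32))
    m=p.mean(0); e=[np.linalg.norm(p[i]-p[(i+1)%4]) for i in range(4)]
    ax=(p[0]+p[1]-p[2]-p[3]); print(n,(m*1000).round(1),'edges',(np.array(e)*1000).round(0),'dir(top->) yaw',np.degrees(np.arctan2(ax[1],ax[0])).round(1))
quad('red',[(193,215),(300,188),(345,353),(237,385)],0,.057)
quad('blue',[(371,168),(481,157),(496,328),(385,341)],0,.057)
quad('green',[(525,147),(632,127),(665,293),(558,315)],0,.057)
quad('hot',[(157,172),(650,58),(722,374),(218,490)],0,.05)
print('stop',P((100,260),0,.07))
quad('barL',[(297,52),(364,59),(354,187),(285,179)],1,.04)
quad('barM',[(419,65),(487,72),(477,199),(408,191)],1,.04)
quad('barR',[(544,78),(611,84),(602,212),(533,205)],1,.04)
quad('rack',[(698,327),(767,385),(656,521),(583,461)],1,.008)
for c in[(728,373),(697,405),(671,437),(643,472)]:print('slot',P(c,1,.034).round(4))
quad('blade',[(165,340),(171,380),(47,395),(42,354)],1,.002)
quad('handle',[(312,329),(314,350),(214,364),(212,343)],1,.055)
o=bot.get_obs();print(R.from_quat(o['tcp_rot']).as_matrix().round(3).tolist(),o['time_s'])
E
```

```text
red [599.8 270.1] edges [54. 84. 54. 86.] dir(top->) yaw 15.6
blue [617.8 190.4] edges [54. 84. 54. 85.] dir(top->) yaw 5.3
green [631.4 112. ] edges [53. 83. 53. 84.] dir(top->) yaw 11.3
hot [606.8 189.2] edges [248. 159. 250. 159.] dir(top->) yaw 12.3
stop [0.61031426 0.34949496 0.07      ]
barL [630.3 -77.3] edges [48. 92. 49. 91.] dir(top->) yaw -5.5
barM [ 621.3 -163.9] edges [48. 91. 49. 91.] dir(top->) yaw -5.6
barR [ 612.  -251.7] edges [47. 92. 49. 91.] dir(top->) yaw -5.7
rack [ 415.8 -328.7] edges [ 63. 126.  66. 127.] dir(top->) yaw -40.9
slot [ 0.4513 -0.3581  0.034 ]
slot [ 0.429  -0.3359  0.034 ]
slot [ 0.4067 -0.3171  0.034 ]
slot [ 0.3824 -0.297   0.034 ]
blade [455.   77.9] edges [29. 90. 30. 89.] dir(top->) yaw -83.2
handle [468.9 -31. ] edges [15. 70. 15. 70.] dir(top->) yaw -82.0
[[-0.912, 0.41, -0.001], [0.41, 0.912, -0.002], [-0.0, -0.002, -1.0]] 0.1
```

```bash
cat >> h.py <<'E'
def frame(psi,tilt=0):
    """tool y at yaw psi deg (level); tilt>0: fingers swing towards +tool x"""
    c,s=np.cos(np.radians(psi)),np.sin(np.radians(psi))
    return R.from_matrix(np.array([[-s,c,0],[c,s,0],[0,0,-1]]).T)*R.from_rotvec([0,np.radians(tilt),0])
def go(pos,psi,tilt=0,cur=None):
    o=bot.get_obs(); p=o['tool_pos'];q=R.from_quat(o['tcp_rot'])
    T=frame(psi,tilt)
    print('turn',(q.inv()*T).as_rotvec().round(3).tolist(),'cm',(q.inv().apply(np.array(pos)-p)*100).round(2).tolist(),'d',round(np.linalg.norm(np.array(pos)-p),3))
def st():
    o=bot.get_obs();q=R.from_quat(o['tcp_rot']).as_matrix()
    print('t',o['time_s'],'tcp',o['tool_pos'].round(4),'psi',np.degrees(np.arctan2(q[1,1],q[0,1])).round(2),'z',q[:,2].round(3),'xz',q[2,0].round(4),'F',o['ft_force'].round(2),'w',round(o['width'],4),'g',round(o['grasp_force'],1),'q',o['joints'].round(2))
E
python3 -c "
from h import *
go([.4674,-.0263,.13],6.8)"
```

```text
turn [-0.001, 0.001, 1.029] cm [-43.7, -48.15, 10.12] d 0.658
```

drive_tool(motion=[[[0, 0, 1.029], [-43.7, -48.15, 8], -1], [[0, 0, 1.029], [-43.7, -48.15, 8], -1], [[0, 0, 1.029], [-43.7, -48.15, 8], -1], [[0, 0, 1.029], [-43.7, -48.15, 8], -1], [[0, 0, 1.029], [-43.7, -48.15, 8], -1], [[0, 0, 1.029], [-43.7, -48.15, 8], -1], [[0, 0, 1.029], [-43.7, -48.15, 8], -1], [[0, 0, 1.029], [-43.7, -48.15, 8], -1], [[0, 0, 1.029], [-43.7, -48.15, 8], -1], [[0, 0, 1.029], [-43.7, -48.15, 8], -1], [[0, 0, 1.029], [-43.7, -48.15, 8], -1], [[0, 0, 1.029], [-43.7, -48.15, 8], -1]])

```text
time_s: 1.3
tool_pos: [0.4509, 0.0246, 0.1579]
tcp_rot: [0.664, 0.748, 0.0, 0.0]
ft_force: [0.7, 0.2, -0.9]
width: 0.0854
grasp_force: 0.0
```

```bash
python3 - <<'E'
from h import *
st();go([.4674,-.0263,.13],6.8)
snap('top','t1');snap('scene','s1')
a=cv2.imread('pics/t0.png').astype(int);b=cv2.imread('pics/t1.png').astype(int)
d=np.abs(a-b).sum(2)
for n,(x,y,w,h) in dict(blade=(270,235,50,22)).items(): print(n,(d[y:y+h,x:x+w]>60).sum())
crop('s1',200,150,200,150,4,'c3')
E
```

```text
t 1.3 tcp [0.4509 0.0246 0.1579] psi 6.84 z [ 0.  0. -1.] xz 0.0003 F [ 0.68  0.21 -0.86] w 0.0854 g 0.0 q [-0.52  0.24  0.45  2.16 -0.15  0.77  0.15]
turn [0.0, -0.0, 0.001] cm [-5.25, 1.03, 2.79] d 0.06
blade 613
```

View pics/c3.png

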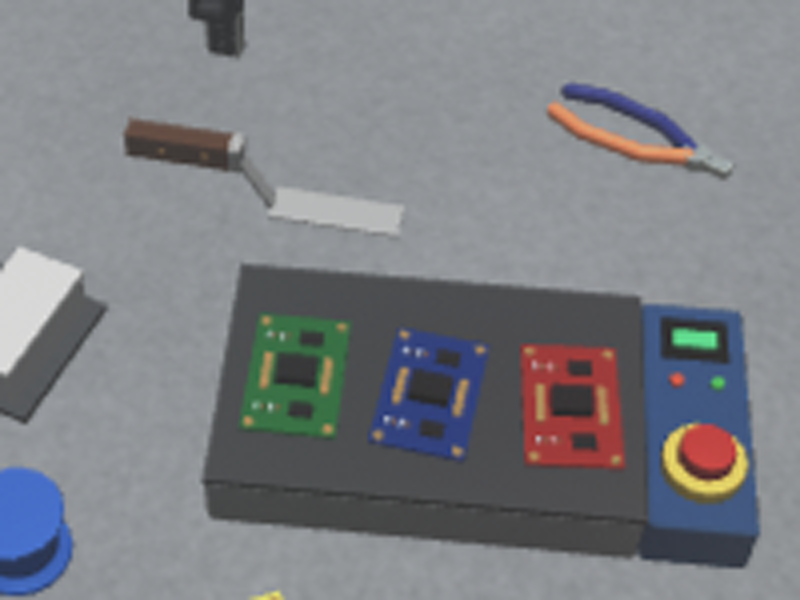

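The spatula is unmoved: handle at scene (246,185), blade at (283,202). I'll go over it and down.

drive_tool(motion=[[[0, 0, 0], [-5.25, 1.03, 2.8], -0.4], [[0, 0, 0], [-5.25, 1.03, 2.8], -0.4], [[0, 0, 0], [-5.25, 1.03, 6], -0.4], [[0, 0, 0], [-5.25, 1.03, 9], -0.4], [[0, 0, 0], [-5.25, 1.03, 12], -0.4], [[0, 0, 0], [-5.25, 1.03, 13.2], -0.4], [[0, 0, 0], [-5.25, 1.03, 13.2], -0.4], [[0, 0, 0], [-5.25, 1.03, 13.2], -0.4]])

```text
time_s: 2.2
tool_pos: [0.4677, -0.0243, 0.0267]
tcp_rot: [0.664, 0.748, 0.0, 0.0]
ft_force: [0.0, -0.3, 0.5]
width: 0.0599
grasp_force: 0.0
```

drive_tool(motion=[[[0, 0, 0], [0, 0, 0], 1], [[0, 0, 0], [0, 0, 0], 1], [[0, 0, 0], [0, 0, 0], 1], [[0, 0, 0], [0, 0, 0], 1], [[0, 0, 0], [0, 0, 0], 1], [[0, 0, 0], [0, 0, 0], 1], [[0, 0, 0], [0, 0, 0], 1], [[0, 0, 0], [0, 0, 0], 1]], newtons=90)

```text
time_s: 3.0
tool_pos: [0.4678, -0.0245, 0.0266]
tcp_rot: [0.664, 0.748, 0.001, 0.0]
ft_force: [0.1, -1.1, 7.2]
width: 0.0149
grasp_force: 88.4
```

```bash
python3 -c "
from h import *
st()"
```

```text
t 3.0 tcp [ 0.4678 -0.0245  0.0266] psi 6.8 z [ 0.001  0.    -1.   ] xz 0.0002 F [ 0.11 -1.12  7.21] w 0.0149 g 88.4 q [-0.3   0.52  0.34  2.18 -0.37  0.49  0.44]
```

drive_tool(motion=[[[0, 0, 0], [0, 0, -2], 1], [[0, 0, 0], [0, 0, -4], 1], [[0, 0, 0], [0, 0, -7], 1], [[0, 0, 0], [0, 0, -10], 1], [[0, 0, 0], [0, 0, -11.4], 1], [[0, 0, 0], [0, 0, -11.4], 1]], newtons=100)

```text
time_s: 3.6
tool_pos: [0.4684, -0.0244, 0.1417]
tcp_rot: [0.664, 0.748, 0.002, 0.001]
ft_force: [0.3, -0.4, -1.6]
width: 0.0147
grasp_force: 97.8
```

```bash
python3 -c "
from h import *
st();go([.428,.0714,.138],-78.7)"
```

```text
t 3.6 tcp [ 0.4684 -0.0244  0.1417] psi 6.83 z [ 0.004  0.001 -1.   ] xz 0.0004 F [ 0.32 -0.38 -1.59] w 0.0147 g 97.8 q [-0.43  0.3   0.48  2.14 -0.21  0.74  0.3 ]
turn [0.003, -0.003, 1.493] cm [9.99, -2.88, 0.36] d 0.104
```

drive_tool(motion=[[[0, 0, 0.13], [1, -0.3, 0], 1], [[0, 0, 0.26], [2, -0.6, 0], 1], [[0, 0, 0.39], [3, -0.9, 0], 1], [[0, 0, 0.52], [4, -1.2, 0], 1], [[0, 0, 0.65], [5, -1.5, 0], 1], [[0, 0, 0.78], [6, -1.8, 0], 1], [[0, 0, 0.91], [7, -2.1, 0], 1], [[0, 0, 1.04], [8, -2.4, 0.1], 1], [[0, 0, 1.17], [9, -2.7, 0.2], 1], [[0, 0, 1.3], [9.99, -2.88, 0.36], 1], [[0, 0, 1.42], [9.99, -2.88, 0.36], 1], [[0.003, -0.003, 1.493], [9.99, -2.88, 0.36], 1]])

```text
time_s: 4.8
tool_pos: [0.4256, 0.0713, 0.1352]
tcp_rot: [0.995, 0.097, -0.003, 0.001]
ft_force: [-0.0, -0.7, -1.7]
width: 0.0138
grasp_force: 97.8
```

```bash
python3 - <<'E'
from h import *
st();go([.428,.0714,.0785],-78.7)
f=snap('top','t2');crop('t2',225,150,100,80,8,'c4')
g=snap('scene','s2')
def c(f,x0,y0,s,p): q=proj(f,p); return ((q-[x0,y0]+.5)*s-.5).round(1)
o=bot.get_obs();q=R.from_quat(o['tcp_rot']);p=o['tool_pos']
for n,v in dict(tipL=(.15,-.014),tipR=(.15,.014),rearL=(.06,-.014),rearR=(.06,.014)).items():
    print(n,c(f,225,150,8,p+q.apply([v[0],v[1],.0246])),proj(g,p+q.apply([v[0],v[1],.0246])).round(1))
E
```

```text
t 4.8 tcp [0.4256 0.0713 0.1352] psi -78.91 z [-0.006 -0.002 -1.   ] xz -0.0063 F [-0.   -0.74 -1.66] w 0.0138 g 97.8 q [-0.92  0.3   0.79  2.23 -0.32  0.72 -1.29]
turn [0.001, 0.006, -0.004] cm [0.28, 0.04, 5.67] d 0.057
tipL [429.2 406.8] [282.8 210.2]
tipR [515.4 389.7] [271. 209.]
rearL [483.8 684.4] [287.5 182.9]
rearR [570.6 667.1] [276.4 181.8]
```

View pics/c4.png

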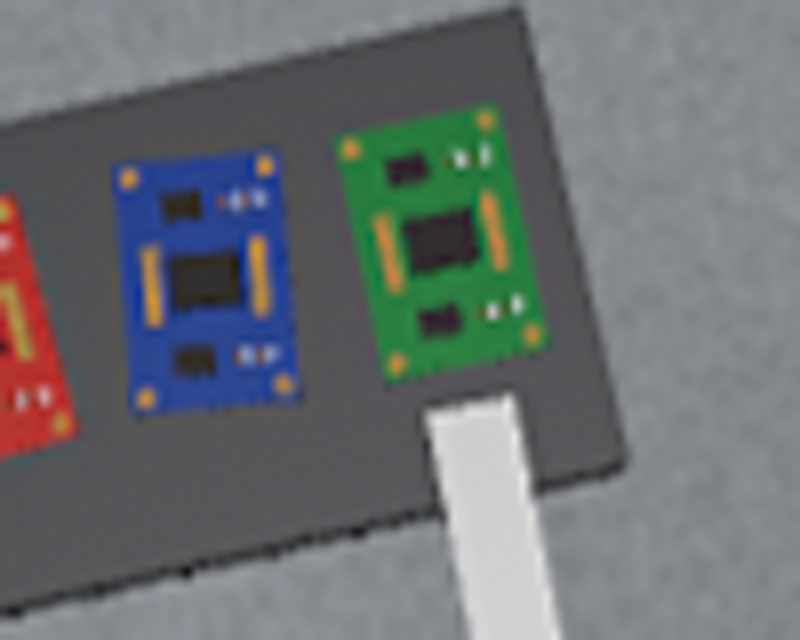

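drive_tool(motion=[[[0.001, 0.006, -0.004], [0.28, 0.04, 2], 1], [[0.001, 0.006, -0.004], [0.28, 0.04, 4], 1], [[0.001, 0.006, -0.004], [0.28, 0.04, 5.3], 1], [[0.001, 0.006, -0.004], [0.28, 0.04, 5.5], 1], [[0.001, 0.006, -0.004], [0.28, 0.04, 5.5], 1], [[0.001, 0.006, -0.004], [0.28, 0.04, 5.5], 1]])

```text
time_s: 5.5
tool_pos: [0.4297, 0.0712, 0.0817]
tcp_rot: [0.995, 0.1, 0.001, -0.001]
ft_force: [0.9, -0.1, -1.4]
width: 0.0142
grasp_force: 97.8
```

```bash
python3 - <<'E'
from h import *
st();go([.428,.0714,.0785],-78.7)
g=snap('scene','s3');crop('s3',245,185,80,60,10,'c5')
def c(f,x0,y0,s,p): q=proj(f,p); return ((q-[x0,y0]+.5)*s-.5).round(1)
o=bot.get_obs();q=R.from_quat(o['tcp_rot']);p=o['tool_pos']
for n,v in dict(tipL=(.15,-.014),tipR=(.15,.014),rearL=(.06,-.014),rearR=(.06,.014)).items():
    print(n,c(g,245,185,10,p+q.apply([v[0],v[1],.0246])),c(g,245,185,10,p+q.apply([v[0],v[1],.0266])))
E
```

```text
t 5.5 tcp [0.4297 0.0712 0.0817] psi -78.48 z [ 0.002  0.002 -1.   ] xz 0.0027 F [ 0.89 -0.07 -1.36] w 0.0142 g 97.8 q [-0.81  0.42  0.68  2.26 -0.47  0.6  -1.15]
turn [-0.001, -0.003, 0.004] cm [-0.16, -0.05, 0.32] d 0.004
tipL [379.9 407.2] [379.8 412.3]
tipR [266.6 395.5] [266.8 400.6]
rearL [423.8 137.8] [423.7 143. ]
rearR [316.8 127.4] [316.9 132.6]
```

View pics/c5.png

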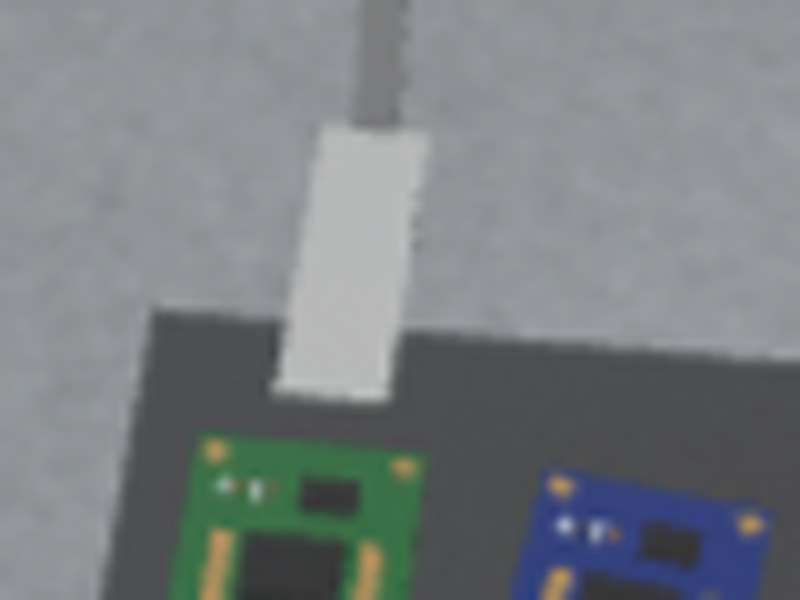

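drive_tool(motion=[[[-0.001, -0.003, 0.004], [0, 0.05, 0.32], 1], [[-0.001, -0.003, 0.004], [0, 0.05, 0.32], 1], [[-0.001, -0.003, 0.004], [0, 0.05, 0.32], 1], [[-0.001, -0.003, 0.004], [0, 0.05, 0.32], 1]])

```text
time_s: 5.95
tool_pos: [0.4295, 0.0709, 0.0783]
tcp_rot: [0.995, 0.098, -0.0, -0.0]
ft_force: [0.2, 0.3, -0.2]
width: 0.0144
grasp_force: 97.8
```

```bash
python3 - <<'E'
from h import *
st();go([.428,.0714,.0785],-78.7)
E
```

```text
t 5.95 tcp [0.4295 0.0709 0.0783] psi -78.72 z [-0.001  0.    -1.   ] xz -0.0006 F [ 0.16  0.28 -0.2 ] w 0.0144 g 97.8 q [-0.81  0.43  0.68  2.26 -0.48  0.6  -1.15]
turn [-0.0, 0.001, -0.0] cm [-0.14, -0.07, -0.02] d 0.002
```

drive_tool(motion=[[[0, 0, 0], [1, 0, 0.02], 1], [[0, 0, 0], [2, 0, 0.02], 1], [[0, 0, 0], [3, 0, 0.02], 1], [[0, 0, 0], [3.6, 0, 0.02], 1], [[0, 0, 0], [4.2, 0, 0.02], 1], [[0, 0, 0], [4.8, 0, 0.02], 1], [[0, 0, 0], [5, 0, 0.02], 1], [[0, 0, 0], [5, 0, 0.02], 1], [[0, 0, 0], [5, 0, 0.02], 1]])

```text
time_s: 6.85
tool_pos: [0.4782, 0.0806, 0.0779]
tcp_rot: [0.995, 0.098, -0.001, -0.0]
ft_force: [-0.4, -0.5, -1.4]
width: 0.0142
grasp_force: 97.8
```

```bash
python3 - <<'E'
from h import *
st();u=np.array([np.cos(np.radians(11.3)),np.sin(np.radians(11.3)),0])
go(np.array([.6314,.112,.0783])-.108*u,-78.7)
E
```

```text
t 6.85 tcp [0.4782 0.0806 0.0779] psi -78.73 z [-0.001 -0.    -1.   ] xz -0.0013 F [-0.43 -0.51 -1.36] w 0.0142 g 97.8 q [-0.77  0.5   0.66  2.14 -0.5   0.66 -1.14]
turn [-0.0, 0.001, -0.001] cm [4.84, -0.08, -0.05] d 0.048
```

drive_tool(motion=[[[0, 0.001, 0], [0.8, 0, -0.03], 1], [[0, 0.001, 0], [1.6, 0, -0.03], 1], [[0, 0.001, 0], [2.4, 0, -0.03], 1], [[0, 0.001, 0], [3.2, 0, -0.03], 1], [[0, 0.001, 0], [4.0, 0, -0.03], 1], [[0, 0.001, 0], [4.6, 0, -0.03], 1], [[0, 0.001, 0], [4.6, 0, -0.03], 1], [[0, 0.001, 0], [4.6, 0, -0.03], 1]])

```text
time_s: 7.65
tool_pos: [0.5234, 0.0895, 0.0781]
tcp_rot: [0.995, 0.098, -0.0, -0.0]
ft_force: [-0.5, 0.0, -0.6]
width: 0.0142
grasp_force: 97.8
```

```bash
python3 - <<'E'
from h import *
st();u=np.array([np.cos(np.radians(11.3)),np.sin(np.radians(11.3)),0])
go(np.array([.6314,.112,.0783])-.108*u,-78.7)
snap('top','t4');crop('t4',225,150,100,80,8,'c6');crop('t4',172,140,140,110,5.5,'c6b')
a=cv2.imread('pics/t0.png').astype(int)
b=cv2.imread('pics/t4.png').astype(int)
m=lambda i:[c.mean() for c in np.nonzero((i[150:220,260:310,1]>i[150:220,260:310,2]+40))]
print(m(a),m(b))
E
```

```text
t 7.65 tcp [0.5234 0.0895 0.0781] psi -78.73 z [-0. -0. -1.] xz -0.0004 F [-0.51  0.05 -0.63] w 0.0142 g 97.8 q [-0.74  0.56  0.65  2.04 -0.51  0.71 -1.14]
turn [-0.0, 0.0, -0.001] cm [0.23, -0.09, -0.02] d 0.002
[np.float64(29.86046511627907), np.float64(19.788583509513742)] [np.float64(25.883928571428573), np.float64(20.172619047619047)]
```

View pics/c6.png

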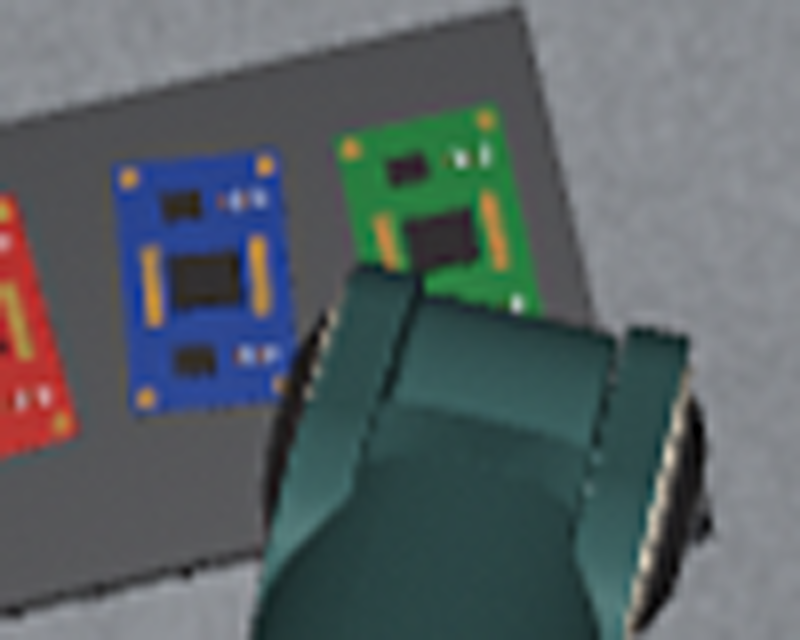

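The green board hasn't moved; only the arm covers its front part. The blade is in, so I'll lift.

drive_tool(motion=[[[0, 0, 0], [0, 0, -0.2], 1], [[0, 0, 0], [0, 0, -0.4], 1], [[0, 0, 0], [0, 0, -0.7], 1], [[0, 0, 0], [0, 0, -1.2], 1], [[0, 0, 0], [0, 0, -2], 1], [[0, 0, 0], [0, 0, -3], 1], [[0, 0, 0], [0, 0, -4], 1], [[0, 0, 0], [0, 0, -5], 1], [[0, 0, 0], [0, 0, -5.3], 1], [[0, 0, 0], [0, 0, -5.3], 1]])

```text
time_s: 8.7
tool_pos: [0.5239, 0.0899, 0.1319]
tcp_rot: [0.995, 0.098, 0.001, -0.0]
ft_force: [1.0, -0.8, -1.7]
width: 0.0144
grasp_force: 97.8
```

```bash
python3 - <<'E'
from h import *
st();u=np.array([np.cos(np.radians(-5.6)),np.sin(np.radians(-5.6)),0])
bR=np.array([.612,-.2517,.138])
# board is at (.6314,.112)+; blade point -> board offset in blade frame
o=bot.get_obs();q=R.from_quat(o['tcp_rot']);v=q.inv().apply(np.array([.6314,.112,0])-o['tool_pos']);print('board in tool',v[:2].round(4))
T=frame(-95.6);go(bR-T.apply([v[0],v[1],0]),-95.6)
snap('scene','s5');crop('s5',200,170,160,120,5,'c7')
E
```

```text
t 8.7 tcp [0.5239 0.0899 0.1319] psi -78.71 z [ 0.001  0.001 -1.   ] xz 0.0015 F [ 1.04 -0.76 -1.73] w 0.0144 g 97.8 q [-0.8   0.47  0.72  2.01 -0.43  0.81 -1.21]
board in tool [ 0.1095 -0.0006]
turn [-0.001, -0.001, 0.295] cm [-8.54, 32.1, -0.64] d 0.332
```

View pics/c7.png

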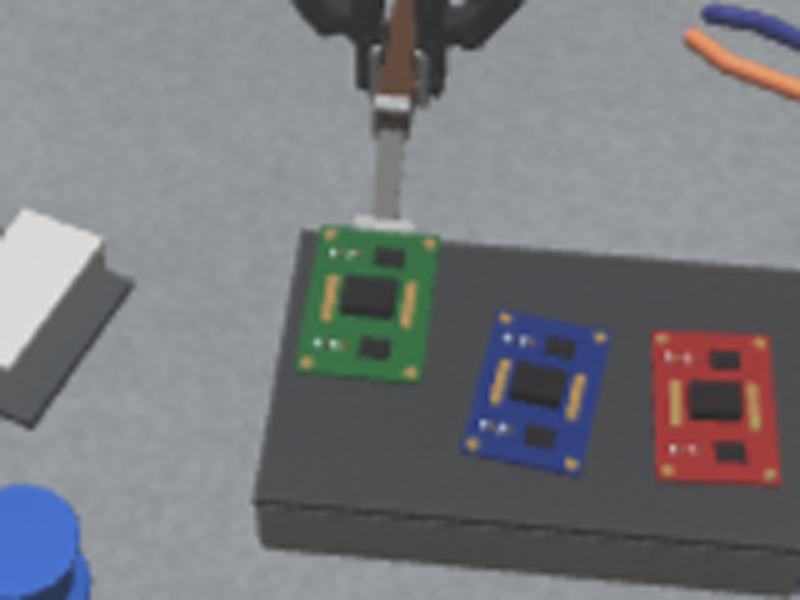

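drive_tool(motion=[[[0, 0, 0.0015], [-0.04, 0.16, 0], 1], [[0, 0, 0.006], [-0.17, 0.63, -0.02], 1], [[0, 0, 0.013], [-0.37, 1.4, -0.04], 1], [[0, 0, 0.022], [-0.63, 2.4, -0.06], 1], [[0, 0, 0.033], [-0.96, 3.6, -0.08], 1], [[0, 0, 0.046], [-1.33, 5.0, -0.1], 1], [[0, 0, 0.061], [-1.76, 6.6, -0.14], 1], [[0, 0, 0.076], [-2.2, 8.3, -0.17], 1], [[0, 0, 0.093], [-2.7, 10.1, -0.2], 1], [[0, 0, 0.111], [-3.2, 12.1, -0.24], 1], [[0, 0, 0.129], [-3.7, 14.0, -0.28], 1], [[0, 0, 0.1475], [-4.27, 16.05, -0.32], 1]])

```text
time_s: 9.95
tool_pos: [0.5128, -0.078, 0.1345]
tcp_rot: [1.0, 0.024, 0.0, -0.0]
ft_force: [0.2, 0.1, -1.1]
width: 0.0141
grasp_force: 97.8
```

drive_tool(motion=[[[0, 0, 0.0186], [-0.23, 2.08, -0.04], 1], [[0, 0, 0.0366], [-0.46, 4.09, -0.08], 1], [[0, 0, 0.0543], [-0.68, 6.07, -0.12], 1], [[0, 0, 0.071], [-0.9, 7.95, -0.15], 1], [[0, 0, 0.0867], [-1.09, 9.7, -0.19], 1], [[0, 0, 0.1015], [-1.28, 11.35, -0.22], 1], [[0, 0, 0.1145], [-1.44, 12.8, -0.25], 1], [[0, 0, 0.1257], [-1.58, 14.06, -0.27], 1], [[0, 0, 0.135], [-1.7, 15.1, -0.29], 1], [[0, 0, 0.142], [-1.79, 15.85, -0.31], 1], [[0, 0, 0.146], [-1.84, 16.35, -0.32], 1], [[0, 0, 0.1475], [-1.86, 16.5, -0.32], 1]])

```text
time_s: 11.15
tool_pos: [0.5026, -0.2422, 0.1375]
tcp_rot: [0.999, -0.049, 0.0, -0.0]
ft_force: [0.6, -0.3, -1.3]
width: 0.0145
grasp_force: 97.7
```

```bash
cat >> h.py <<'E'
def boardpx(f,col,box):
    x,y,w,h=box;i=np.array(f['pixels'])[y:y+h,x:x+w].astype(int);r,g,b=i[...,0],i[...,1],i[...,2]
    m={'g':(g>r+35)&(g>b+15),'b':(b>r+60)&(b>g+50),'r':(r>g+80)&(r>b+80)}[col]
    m=cv2.morphologyEx(m.astype(np.uint8),cv2.MORPH_CLOSE,np.ones((9,9)))
    c=max(cv2.findContours(m,0,2)[0],key=cv2.contourArea); rc=cv2.minAreaRect(c); return cv2.boxPoints(rc)+[x,y],cv2.contourArea(c)
def board(f,col,box,z):
    bp,a=boardpx(f,col,box); P=np.array([ray(f,u,v,z)[:2] for u,v in bp]);c=P.mean(0)
    e=[P[1]-P[0],P[2]-P[1]];L=max(e,key=np.linalg.norm); L=L*np.sign(L[0]);print(col,'c',c.round(4),'yaw',np.degrees(np.arctan2(L[1],L[0])).round(1),'sz',[round(np.linalg.norm(k)*1000) for k in e],'area',a)
E
python3 - <<'E'
from h import *
st();go([.5,-.2,.07],-95.6)
f=snap('scene','s6');crop('s6',110,150,160,120,5,'c8')
board(f,'g',(100,140,170,130),.113)
o=bot.get_obs();print(R.from_quat(o['tcp_rot']).apply([.1095,-.0006,0])+o['tool_pos'])
board(load('s0'),'g',(250,220,50,50),.057)
E
```

```text
t 11.15 tcp [ 0.5026 -0.2422  0.1375] psi -95.65 z [ 0.  0. -1.] xz 0.0001 F [ 0.65 -0.28 -1.26] w 0.0145 g 97.7 q [-0.22  0.53  0.8   1.95 -0.5   0.87 -0.83]
turn [-0.0, -0.0, -0.001] cm [-0.68, -4.17, 6.75] d 0.08
g c [ 0.6113 -0.252 ] yaw -4.3 sz [100, 61] area 472.0
[ 0.61166122 -0.25215352  0.13752996]
g c [0.6307 0.1114] yaw 14.6 sz [85, 58] area 613.0
```

View pics/c8.png

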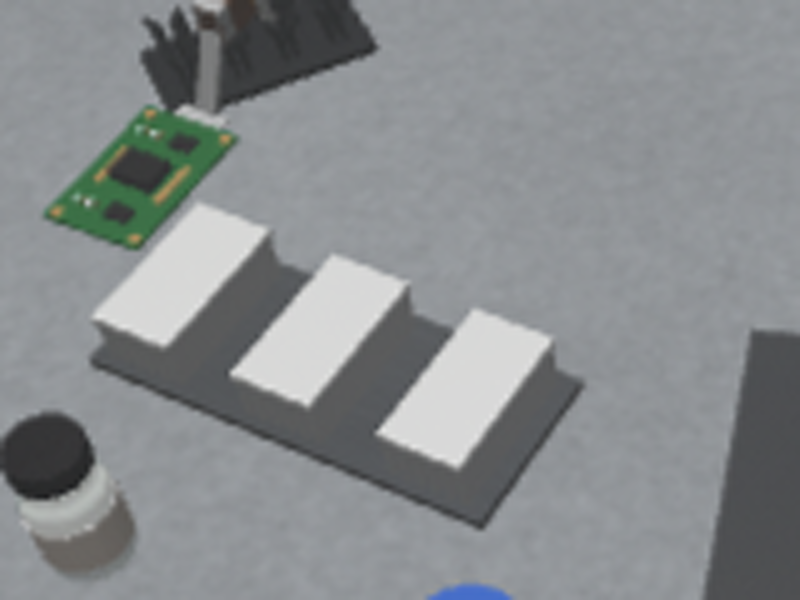

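drive_tool(motion=[[[0, 0, 0], [0, 0, 0.5], 1], [[0, 0, 0], [0, 0, 1.5], 1], [[0, 0, 0], [0, 0, 2.7], 1], [[0, 0, 0], [0, 0, 4], 1], [[0, 0, 0], [0, 0, 5.2], 1], [[0, 0, 0], [0, 0, 6], 1], [[0, 0, 0], [0, 0, 6.3], 1], [[0, 0, 0], [0, 0, 6.5], 1], [[0, 0, 0], [0, 0, 6.7], 1], [[0, 0, 0], [0, 0, 6.9], 1], [[0, 0, 0], [0, 0, 6.9], 1], [[0, 0, 0], [0, 0, 6.9], 1]])

```text
time_s: 12.4
tool_pos: [0.5029, -0.2419, 0.0688]
tcp_rot: [0.999, -0.049, 0.0, -0.0]
ft_force: [0.0, -0.2, -1.2]
width: 0.0145
grasp_force: 97.8
```

```bash
python3 - <<'E'
from h import *
st();go([.5026,-.2422,.0681],-95.6)
board(snap('scene','s7'),'g',(100,140,170,130),.047)
E
```

```text
t 12.4 tcp [ 0.5029 -0.2419  0.0688] psi -95.63 z [ 0.001  0.    -1.   ] xz 0.0007 F [ 0.01 -0.17 -1.18] w 0.0145 g 97.8 q [-0.15  0.63  0.71  1.98 -0.6   0.75 -0.75]
turn [-0.0, -0.001, -0.0] cm [-0.02, 0.04, 0.07] d 0.001
g c [ 0.6134 -0.2511] yaw -4.5 sz [96, 60] area 439.0
```

Lower a trace, then withdraw backwards.

drive_tool(motion=[[[0, 0, 0], [0, 0, 0.07], 1], [[0, 0, 0], [-0.4, 0, 0.07], 1], [[0, 0, 0], [-1.2, 0, 0.07], 1], [[0, 0, 0], [-2.2, 0, 0.07], 1], [[0, 0, 0], [-3.2, 0, 0.07], 1], [[0, 0, 0], [-4.2, 0, 0.07], 1], [[0, 0, 0], [-5.2, 0, 0.07], 1], [[0, 0, 0], [-6.4, 0, 0.07], 1], [[0, 0, 0], [-7.6, 0, 0.07], 1], [[0, 0, 0], [-8.8, 0, 0.07], 1], [[0, 0, 0], [-9.6, 0, 0.07], 1], [[0, 0, 0], [-9.6, 0, 0.07], 1]])

```text
time_s: 13.65
tool_pos: [0.4058, -0.2322, 0.0679]
tcp_rot: [0.999, -0.05, -0.0, -0.0]
ft_force: [0.4, -0.2, 0.1]
width: 0.0141
grasp_force: 97.8
```

```bash
python3 - <<'E'
from h import *
st();f=snap('scene','s8')
board(f,'g',(100,140,170,130),.047)
u=np.array([np.cos(np.radians(5.3)),np.sin(np.radians(5.3)),0])
go(np.array([.6178,.1904,.14])-.207*u,-84.7)
board(load('s0'),'b',(285,225,45,45),.057);board(f,'b',(285,225,45,45),.057)
board(load('t0'),'b',(235,160,35,55),.057);board(load('t0'),'g',(260,150,40,55),.057);board(load('t0'),'r',(203,165,35,55),.057)
E
```

```text
t 13.65 tcp [ 0.4058 -0.2322  0.0679] psi -95.7 z [-0.     0.001 -1.   ] xz -0.0005 F [ 0.37 -0.18  0.11] w 0.0141 g 97.8 q [-0.15  0.51  0.73  2.19 -0.58  0.64 -0.66]
g c [ 0.6134 -0.2511] yaw -4.5 sz [96, 60] area 440.0
turn [-0.0, -0.0, -0.191] cm [-3.5, -40.22, -7.19] d 0.41
b c [0.6173 0.1898] yaw 7.3 sz [82, 56] area 573.0
b c [0.6171 0.1894] yaw 7.4 sz [83, 57] area 591.5
b c [0.6173 0.1952] yaw 7.5 sz [65, 83] area 581.0
g c [0.631 0.112] yaw 11.3 sz [57, 85] area 612.0
r c [0.5988 0.2703] yaw 24.2 sz [66, 96] area 633.5
```

drive_tool(motion=[[[0, 0, 0], [-0.3, 0, -3], 1], [[0, 0, 0], [-0.6, -1, -7], 1], [[0, 0, -0.01], [-1, -5, -7.2], 1], [[0, 0, -0.04], [-1.3, -9.5, -7.2], 1], [[0, 0, -0.07], [-1.8, -14, -7.2], 1], [[0, 0, -0.1], [-2.2, -19, -7.2], 1], [[0, 0, -0.12], [-2.5, -24, -7.2], 1], [[0, 0, -0.14], [-2.8, -29, -7.2], 1], [[0, 0, -0.16], [-3, -33, -7.2], 1], [[0, 0, -0.18], [-3.2, -37, -7.2], 1], [[0, 0, -0.191], [-3.5, -40.15, -7.2], 1], [[0, 0, -0.191], [-3.5, -40.15, -7.2], 1]])

```text
time_s: 14.9
tool_pos: [0.4121, 0.1756, 0.1401]
tcp_rot: [0.999, 0.05, 0.001, -0.001]
ft_force: [-0.0, -0.5, -0.4]
width: 0.0142
grasp_force: 97.8
```

```bash
cat >> h.py <<'E'
def grey(f,box):
    x,y,w,h=box;i=np.array(f['pixels'])[y:y+h,x:x+w];m=(i.min(2)>165).astype(np.uint8)
    c=max(cv2.findContours(m,0,2)[0],key=cv2.contourArea);return cv2.boxPoints(cv2.minAreaRect(c))+[x,y]
E
python3 - <<'E'
from h import *
st();u=np.array([np.cos(np.radians(5.3)),np.sin(np.radians(5.3)),0]);pre=np.array([.6178,.1904,.0784])-.207*u
go(pre,-84.7)
f=snap('top','t9');g=grey(f,(200,170,100,70));print(g.round(1).tolist())
o=bot.get_obs();q=R.from_quat(o['tcp_rot']);p=o['tool_pos']
for v in ((.15,-.014),(.15,.014),(.06,-.014),(.06,.014)): print(proj(f,p+q.apply([v[0],v[1],.0246])).round(1),end=' ')
E
```

```text
t 14.9 tcp [0.4121 0.1756 0.1401] psi -84.22 z [ 0.002  0.001 -1.   ] xz 0.0018 F [-0.03 -0.45 -0.42] w 0.0142 g 97.8 q [-1.13  0.32  0.77  2.2  -0.33  0.74 -1.61]
turn [-0.001, -0.002, 0.008] cm [-0.1, 0.43, 6.17] d 0.062
[[241.3, 205.0], [252.7, 203.8], [256.4, 239.0], [245.1, 240.2]]
[243.7 204.2] [254.7 203.1] [246.8 239.6] [257.9 238.5]
```

drive_tool(motion=[[[0, 0, 0.004], [0, 0.3, 3], 1], [[0, 0, 0.004], [0, 0.3, 5], 1], [[0, 0, 0.004], [0, 0.3, 5.9], 1], [[0, 0, 0.004], [0, 0.3, 6], 1], [[0, 0, 0.004], [0, 0.3, 6], 1], [[0, 0, 0.004], [0, 0.3, 6], 1]])

```text
time_s: 15.55
tool_pos: [0.4128, 0.1677, 0.0808]
tcp_rot: [0.999, 0.044, 0.001, -0.001]
ft_force: [0.2, 0.2, -0.9]
width: 0.0143
grasp_force: 97.8
```

```bash
python3 - <<'E'
from h import *
u=np.array([np.cos(np.radians(5.3)),np.sin(np.radians(5.3)),0]);pre=np.array([.6178,.1904,.0784])-.207*u
st();go(pre,-84.7)
for n,b in(('top',(200,170,100,70)),('scene',(270,170,80,70))):
    o=bot.get_obs();q=R.from_quat(o['tcp_rot']);p=o['tool_pos']
    f=snap(n,n+'10');g=grey(f,b);print(n,g.round(1).tolist())
    for v in ((.15,-.014),(.15,.014),(.06,.014),(.06,-.014)): print(proj(f,p+q.apply([v[0],v[1],.0246])).round(1),end=' ')
    board(f,'b',(235,160,35,55) if n=='top' else (285,225,45,45),.057)
# calib check on t2 (green)
f=load('t2');print(grey(f,(260,190,60,45)).round(1).tolist())
crop('top10',200,150,90,80,6,'a');crop('scene10',270,170,70,80,6,'b')
cv2.imwrite('pics/c11.png',np.hstack([cv2.resize(cv2.imread('pics/a.png'),(420,480)),cv2.resize(cv2.imread('pics/b.png'),(380,480))]))
E
```

```text
t 15.55 tcp [0.4128 0.1677 0.0808] psi -84.95 z [ 0.002  0.001 -1.   ] xz 0.0017 F [ 0.24  0.25 -0.94] w 0.0143 g 97.8 q [-1.02  0.43  0.68  2.23 -0.47  0.61 -1.48]
turn [-0.001, -0.002, -0.004] cm [-0.07, -0.37, 0.24] d 0.004
top [[248.0, 206.6], [258.7, 205.8], [261.2, 239.0], [250.5, 239.8]]
[248.5 205.9] [259. 205.] [261.8 238.9] [251.2 239.8] b c [0.6173 0.1952] yaw 7.5 sz [65, 83] area 590.5
scene [[305.3, 226.8], [311.8, 200.7], [322.6, 203.4], [316.1, 229.5]]
[315.5 230.1] [304.2 227.9] [311.2 201.2] [322.  203.1] b c [0.6171 0.1894] yaw 7.4 sz [83, 57] area 592.5
[[277.9, 201.4], [288.7, 199.3], [295.6, 233.9], [284.8, 236.0]]
```

drive_tool(motion=[[[-0.001, -0.002, -0.004], [0, -0.32, 0.24], 1], [[-0.001, -0.002, -0.004], [0, -0.32, 0.24], 1], [[-0.001, -0.002, -0.004], [0, -0.32, 0.24], 1], [[-0.001, -0.002, -0.004], [0, -0.32, 0.24], 1]])

```text
time_s: 16.05
tool_pos: [0.4117, 0.1709, 0.0776]
tcp_rot: [0.999, 0.046, -0.001, 0.0]
ft_force: [0.3, -1.0, -0.5]
width: 0.0144
grasp_force: 97.8
```

```bash
python3 - <<'E'
from h import *
u=np.array([np.cos(np.radians(5.3)),np.sin(np.radians(5.3)),0]);pre=np.array([.6178,.1904,.0783])-.207*u
st();go(pre,-84.7)
E
```

```text
t 16.05 tcp [0.4117 0.1709 0.0776] psi -84.68 z [-0.002 -0.001 -1.   ] xz -0.0017 F [ 0.33 -0.96 -0.5 ] w 0.0144 g 97.8 q [-1.03  0.44  0.67  2.23 -0.48  0.61 -1.48]
turn [0.001, 0.002, 0.0] cm [0.0, -0.04, -0.07] d 0.001
```

drive_tool(motion=[[[0.001, 0.002, 0], [0.8, 0, -0.05], 1], [[0.001, 0.002, 0], [1.6, 0, -0.05], 1], [[0.001, 0.002, 0], [2.4, 0, -0.05], 1], [[0.001, 0.002, 0], [3.2, 0, -0.05], 1], [[0.001, 0.002, 0], [4, 0, -0.05], 1], [[0.001, 0.002, 0], [4.8, 0, -0.05], 1], [[0.001, 0.002, 0], [4.9, 0, -0.05], 1], [[0.001, 0.002, 0], [4.9, 0, -0.05], 1]])

```text
time_s: 16.85
tool_pos: [0.4606, 0.1752, 0.0778]
tcp_rot: [0.999, 0.046, -0.0, 0.0]
ft_force: [-0.8, 0.2, -0.5]
width: 0.0145
grasp_force: 97.9
```

```bash
python3 - <<'E'
from h import *
u=np.array([np.cos(np.radians(5.3)),np.sin(np.radians(5.3)),0]);pre=np.array([.6178,.1904,.0783])-.11*u
st();go(pre,-84.7)
board(snap('top','t12'),'b',(235,160,35,55),.057)
E
```

```text
t 16.85 tcp [0.4606 0.1752 0.0778] psi -84.7 z [-0. -0. -1.] xz -0.0002 F [-0.84  0.2  -0.54] w 0.0145 g 97.9 q [-0.96  0.5   0.65  2.13 -0.5   0.66 -1.44]
turn [0.0, 0.0, -0.0] cm [4.8, -0.06, -0.05] d 0.048
b c [0.6175 0.1952] yaw 7.5 sz [65, 83] area 586.5
```

drive_tool(motion=[[[0, 0, 0], [0.8, 0, -0.04], 1], [[0, 0, 0], [1.6, 0, -0.04], 1], [[0, 0, 0], [2.4, 0, -0.04], 1], [[0, 0, 0], [3.2, 0, -0.04], 1], [[0, 0, 0], [4.0, 0, -0.04], 1], [[0, 0, 0], [4.7, 0, -0.04], 1], [[0, 0, 0], [4.8, 0, -0.04], 1], [[0, 0, 0], [4.8, 0, -0.04], 1]])

```text
time_s: 17.7
tool_pos: [0.5083, 0.1796, 0.0782]
tcp_rot: [0.999, 0.046, -0.0, 0.0]
ft_force: [-1.3, -0.8, -0.1]
width: 0.0141
grasp_force: 97.9
```

```bash
python3 - <<'E'
from h import *
st();board(snap('scene','s13'),'b',(285,225,45,45),.057)
o=bot.get_obs();q=R.from_quat(o['tcp_rot']);print(q.inv().apply(np.array([.6178,.1904,0])-o['tool_pos']))
E
```

```text
t 17.7 tcp [0.5083 0.1796 0.0782] psi -84.7 z [-0. -0. -1.] xz -0.0001 F [-1.32 -0.77 -0.11] w 0.0141 g 97.9 q [-0.9   0.57  0.64  2.02 -0.51  0.72 -1.42]
b c [0.6181 0.1902] yaw 6.1 sz [81, 57] area 591.5
[ 0.11035877 -0.00055801  0.07814912]
```

drive_tool(motion=[[[0, 0, 0], [0, 0, -0.2], 1], [[0, 0, 0], [0, 0, -0.4], 1], [[0, 0, 0], [0, 0, -0.7], 1], [[0, 0, 0], [0, 0, -1.2], 1], [[0, 0, 0], [0, 0, -2], 1], [[0, 0, 0], [0, 0, -3], 1], [[0, 0, 0], [0, 0, -4], 1], [[0, 0, 0], [0, 0, -5], 1], [[0, 0, 0], [0, 0, -5.8], 1], [[0, 0, 0], [0, 0, -6], 1], [[0, 0, 0], [0, 0, -6], 1]])

```text
time_s: 18.85
tool_pos: [0.5083, 0.18, 0.1388]
tcp_rot: [0.999, 0.046, 0.0, -0.0]
ft_force: [-0.2, -0.5, -2.4]
width: 0.0144
grasp_force: 97.8
```

```bash
cat >> h.py <<'E'
def carry(v,bar,z,psi=-95.6,N=24):
    """print eased rows (two calls) carrying board offset v (tool frame) to bar"""
    o=bot.get_obs();p=o['tool_pos'];q=R.from_quat(o['tcp_rot']);T=frame(psi)
    d=np.array([*bar,z])-T.apply([v[0],v[1],0])-p; a=(q.inv()*T).as_rotvec()[2]
    s=lambda k:3*(k/N)**2-2*(k/N)**3
    for h in range(2):
        s0=s(h*N//2);qq=R.from_rotvec([0,0,a*s0]).inv()
        print([[[0,0,round(a*(s(k)-s0),3)],(qq.apply(q.inv().apply(d*(s(k)-s0)))*100).round(2).tolist(),1] for k in range(h*N//2+1,(h+1)*N//2+1)])
E
python3 - <<'E'
from h import *
st();board(snap('scene','s14'),'b',(270,180,70,80),.117)
carry((.1102,-.0006),(.6213,-.1639),.138)
E
```

```text
t 18.85 tcp [0.5083 0.18   0.1388] psi -84.68 z [ 0.001  0.001 -1.   ] xz 0.0007 F [-0.16 -0.46 -2.4 ] w 0.0144 g 97.8 q [-0.97  0.47  0.72  1.99 -0.42  0.83 -1.49]
b c [0.6198 0.1905] yaw 6.4 sz [82, 57] area 625.5
[[[0, 0, np.float64(0.001)], [-0.01, 0.17, 0.0], 1], [[0, 0, np.float64(0.004)], [-0.05, 0.65, 0.0], 1], [[0, 0, np.float64(0.008)], [-0.12, 1.43, 0.0], 1], [[0, 0, np.float64(0.014)], [-0.2, 2.46, 0.0], 1], [[0, 0, np.float64(0.021)], [-0.31, 3.73, 0.0], 1], [[0, 0, np.float64(0.03)], [-0.43, 5.2, 0.0], 1], [[0, 0, np.float64(0.039)], [-0.57, 6.84, 0.01], 1], [[0, 0, np.float64(0.049)], [-0.71, 8.62, 0.01], 1], [[0, 0, np.float64(0.06)], [-0.87, 10.52, 0.01], 1], [[0, 0, np.float64(0.072)], [-1.04, 12.51, 0.01], 1], [[0, 0, np.float64(0.083)], [-1.21, 14.55, 0.01], 1], [[0, 0, np.float64(0.095)], [-1.38, 16.63, 0.01], 1]]
[[[0, 0, np.float64(0.012)], [0.03, 2.08, 0.0], 1], [[0, 0, np.float64(0.024)], [0.05, 4.13, 0.0], 1], [[0, 0, np.float64(0.035)], [0.08, 6.13, 0.0], 1], [[0, 0, np.float64(0.046)], [0.1, 8.03, 0.01], 1], [[0, 0, np.float64(0.056)], [0.12, 9.82, 0.01], 1], [[0, 0, np.float64(0.066)], [0.15, 11.47, 0.01], 1], [[0, 0, np.float64(0.074)], [0.16, 12.94, 0.01], 1], [[0, 0, np.float64(0.081)], [0.18, 14.21, 0.01], 1], [[0, 0, np.float64(0.087)], [0.19, 15.25, 0.01], 1], [[0, 0, np.float64(0.092)], [0.2, 16.03, 0.01], 1], [[0, 0, np.float64(0.094)], [0.21, 16.51, 0.01], 1], [[0, 0, np.float64(0.095)], [0.21, 16.68, 0.01], 1]]
```

drive_tool(motion=[[[0, 0, 0.001], [0, 0.17, 0], 1], [[0, 0, 0.004], [-0.05, 0.65, 0], 1], [[0, 0, 0.008], [-0.1, 1.4, 0], 1], [[0, 0, 0.014], [-0.2, 2.5, 0], 1], [[0, 0, 0.021], [-0.3, 3.7, 0], 1], [[0, 0, 0.03], [-0.4, 5.2, 0], 1], [[0, 0, 0.039], [-0.55, 6.8, 0], 1], [[0, 0, 0.049], [-0.7, 8.6, 0], 1], [[0, 0, 0.06], [-0.85, 10.5, 0], 1], [[0, 0, 0.072], [-1.05, 12.5, 0], 1], [[0, 0, 0.083], [-1.2, 14.55, 0], 1], [[0, 0, 0.095], [-1.4, 16.6, 0], 1]])

```text
time_s: 20.1
tool_pos: [0.5095, 0.0111, 0.1384]
tcp_rot: [1.0, -0.002, 0.0, -0.0]
ft_force: [0.4, 0.3, -1.6]
width: 0.0141
grasp_force: 97.9
```

drive_tool(motion=[[[0, 0, 0.012], [0.05, 2.1, 0], 1], [[0, 0, 0.024], [0.05, 4.1, 0], 1], [[0, 0, 0.035], [0.1, 6.1, 0], 1], [[0, 0, 0.046], [0.1, 8, 0], 1], [[0, 0, 0.056], [0.1, 9.8, 0], 1], [[0, 0, 0.066], [0.15, 11.45, 0], 1], [[0, 0, 0.074], [0.15, 12.9, 0], 1], [[0, 0, 0.081], [0.2, 14.2, 0], 1], [[0, 0, 0.087], [0.2, 15.25, 0], 1], [[0, 0, 0.092], [0.2, 16, 0], 1], [[0, 0, 0.094], [0.2, 16.5, 0], 1], [[0, 0, 0.095], [0.2, 16.7, 0], 1]])

```text
time_s: 21.3
tool_pos: [0.5113, -0.1541, 0.1382]
tcp_rot: [0.999, -0.049, 0.0, -0.0]
ft_force: [-0.9, -0.4, -1.5]
width: 0.0144
grasp_force: 97.8
```

drive_tool(motion=[[[0, 0, 0], [0, 0, 0], 1], [[0, 0, 0], [0, 0, 0.5], 1], [[0, 0, 0], [0, 0, 1.5], 1], [[0, 0, 0], [0, 0, 2.5], 1], [[0, 0, 0], [0, 0, 3.5], 1], [[0, 0, 0], [0, 0, 4], 1], [[0, 0, 0], [0, 0, 4], 1]])

```text
time_s: 22.0
tool_pos: [0.5106, -0.1537, 0.0972]
tcp_rot: [0.999, -0.049, -0.001, -0.0]
ft_force: [0.4, -0.0, -1.1]
width: 0.0142
grasp_force: 97.8
```

```bash
python3 - <<'E'
from h import *
st();board(snap('scene','s15'),'b',(110,150,160,110),.077)
go(np.array([.6213,-.1639,.0681])-frame(-95.6).apply([.1102,-.0006,0]),-95.6)
E
```

```text
t 22.0 tcp [ 0.5106 -0.1537  0.0972] psi -95.59 z [-0.002  0.    -1.   ] xz -0.0019 F [ 0.38 -0.01 -1.14] w 0.0142 g 97.8 q [-0.34  0.55  0.74  2.02 -0.53  0.77 -0.95]
b c [ 0.6219 -0.1612] yaw -4.4 sz [92, 57] area 450.0
turn [0.0, 0.001, 0.0] cm [0.05, -0.02, 2.97] d 0.03
```

drive_tool(motion=[[[0, 0.001, 0], [0, 0.1, 0.8], 1], [[0, 0.001, 0], [0, 0.1, 1.8], 1], [[0, 0.001, 0], [0, 0.1, 2.3], 1], [[0, 0.001, 0], [0, 0.1, 2.5], 1], [[0, 0.001, 0], [0, 0.1, 2.7], 1], [[0, 0.001, 0], [0, 0.1, 2.92], 1], [[0, 0.001, 0], [0, 0.1, 2.92], 1], [[0, 0.001, 0], [0, 0.1, 2.92], 1]])

```text
time_s: 22.85
tool_pos: [0.5114, -0.1548, 0.0693]
tcp_rot: [0.999, -0.049, 0.001, -0.0]
ft_force: [0.8, 0.4, -0.4]
width: 0.0143
grasp_force: 97.8
```

```bash
python3 - <<'E'
from h import *
st();board(snap('scene','s16'),'b',(110,150,160,110),.047)
E
```

```text
t 22.85 tcp [ 0.5114 -0.1548  0.0693] psi -95.58 z [ 0.002  0.    -1.   ] xz 0.0016 F [ 0.79  0.36 -0.39] w 0.0143 g 97.8 q [-0.31  0.59  0.69  2.03 -0.58  0.71 -0.92]
b c [ 0.6221 -0.1646] yaw -5.8 sz [94, 58] area 443.5
```

drive_tool(motion=[[[0, -0.001, 0], [0, 0, 0.11], 1], [[0, -0.001, 0], [0, 0, 0.11], 1], [[0, -0.001, 0], [-0.4, 0, 0.11], 1], [[0, -0.001, 0], [-1.2, 0, 0.11], 1], [[0, -0.001, 0], [-2.4, 0, 0.11], 1], [[0, -0.001, 0], [-3.6, 0, 0.11], 1], [[0, -0.001, 0], [-4.8, 0, 0.11], 1], [[0, -0.001, 0], [-6, 0, 0.11], 1], [[0, -0.001, 0], [-7.4, 0, 0.11], 1], [[0, -0.001, 0], [-8.8, 0, 0.11], 1], [[0, -0.001, 0], [-9.8, 0, 0.11], 1], [[0, -0.001, 0], [-9.8, 0, 0.11], 1]])

```text
time_s: 24.1
tool_pos: [0.412, -0.1449, 0.0679]
tcp_rot: [0.999, -0.049, -0.0, -0.001]
ft_force: [0.2, -0.3, -1.4]
width: 0.0144
grasp_force: 97.8
```

```bash
python3 - <<'E'
from h import *
st();f=snap('scene','s17');board(f,'b',(110,150,160,110),.047);board(f,'g',(110,150,160,110),.047)
u=np.array([np.cos(np.radians(15.6)),np.sin(np.radians(15.6)),0]);pre=np.array([.5998,.2701,.14])-.207*u
print(pre);go(pre,-74.4)
board(f,'r',(325,230,35,45),.057);board(load('s0'),'r',(325,230,35,45),.057)
E
```

```text
t 24.1 tcp [ 0.412  -0.1449  0.0679] psi -95.63 z [-0.001  0.001 -1.   ] xz -0.0009 F [ 0.21 -0.32 -1.43] w 0.0144 g 97.8 q [-0.33  0.47  0.72  2.26 -0.56  0.6  -0.87]
b c [ 0.6221 -0.1646] yaw -5.4 sz [94, 57] area 438.5
g c [ 0.6124 -0.251 ] yaw -4.5 sz [98, 60] area 443.5
[0.40042535 0.2144336  0.14      ]
turn [-0.0, -0.001, -0.37] cm [-4.79, -35.66, -7.18] d 0.367
r c [0.5968 0.2762] yaw 11.7 sz [67, 85] area 635.0
r c [0.5955 0.2759] yaw 11.7 sz [67, 82] area 626.5
```

drive_tool(motion=[[[0, 0, 0], [0, 0, -3], 1], [[0, 0, 0], [0, -1, -7], 1], [[0, 0, -0.02], [0, -5, -7.2], 1], [[0, 0, -0.06], [0, -9.5, -7.2], 1], [[0, 0, -0.11], [0, -14, -7.2], 1], [[0, 0, -0.17], [-0.5, -19, -7.2], 1], [[0, 0, -0.23], [-1.5, -24, -7.2], 1], [[0, 0, -0.29], [-2.8, -29, -7.2], 1], [[0, 0, -0.34], [-3.9, -33, -7.2], 1], [[0, 0, -0.37], [-4.79, -35.6, -7.2], 1], [[0, 0, -0.37], [-4.79, -35.6, -7.2], 1], [[0, 0, -0.37], [-4.79, -35.6, -7.2], 1]])

```text
time_s: 25.35
tool_pos: [0.4009, 0.2141, 0.14]
tcp_rot: [0.991, 0.137, 0.0, 0.0]
ft_force: [-0.2, -0.9, -0.3]
width: 0.0143
grasp_force: 97.9
```

```bash
python3 - <<'E'
from h import *
st()
go([.4004,.2144,.0783],-74.4)
E
```

```text
t 25.35 tcp [0.4009 0.2141 0.14  ] psi -74.3 z [ 0.001 -0.    -1.   ] xz 0.0007 F [-0.16 -0.9  -0.34] w 0.0143 g 97.9 q [-1.16  0.31  0.7   2.18 -0.3   0.74 -1.56]
turn [0.0, -0.001, 0.002] cm [-0.04, -0.04, 6.17] d 0.062
```

drive_tool(motion=[[[0, 0, 0.001], [0, 0, 2], 1], [[0, 0, 0.001], [0, 0, 4], 1], [[0, 0, 0.001], [0, 0, 5.5], 1], [[0, 0, 0.001], [0, 0, 6.1], 1], [[0, 0, 0.001], [0, 0, 6.1], 1], [[0, 0, 0.001], [0, 0, 6.1], 1], [[0, 0, 0.001], [0, 0, 6.1], 1]])

```text
time_s: 26.05
tool_pos: [0.4012, 0.2137, 0.0797]
tcp_rot: [0.991, 0.135, 0.001, -0.0]
ft_force: [-0.9, -0.2, -1.2]
width: 0.0143
grasp_force: 97.9
```

```bash
python3 - <<'E'
from h import *
st();go([.4004,.2144,.0783],-74.4)
for n,b in(('top',(180,185,100,60)),('scene',(320,170,80,70))):
    o=bot.get_obs();q=R.from_quat(o['tcp_rot']);p=o['tool_pos']
    f=snap(n,n+'20');print(n,grey(f,b).round(1).tolist())
    for v in ((.15,-.014),(.15,.014),(.06,.014),(.06,-.014)): print(proj(f,p+q.apply([v[0],v[1],.0246])).round(1),end=' ')
crop('top20',195,160,60,60,10,'a');crop('scene20',320,190,60,60,10,'b')
E
```

```text
t 26.05 tcp [0.4012 0.2137 0.0797] psi -74.47 z [ 0.001  0.001 -1.   ] xz 0.0016 F [-0.87 -0.17 -1.21] w 0.0143 g 97.9 q [-1.07  0.43  0.61  2.21 -0.43  0.61 -1.44]
turn [-0.001, -0.002, -0.001] cm [-0.06, -0.09, 0.14] d 0.002
top [[220.7, 213.9], [231.1, 211.1], [240.0, 243.7], [229.6, 246.6]]
[221.2 213.1] [231.4 210.3] [240.1 243. ] [229.8 245.8] scene [[335.0, 204.0], [346.0, 204.0], [346.0, 231.0], [335.0, 231.0]]
[346.5 232.3] [334.9 231.7] [333.9 203.9] [344.9 204.4]
```

View pics/a.png

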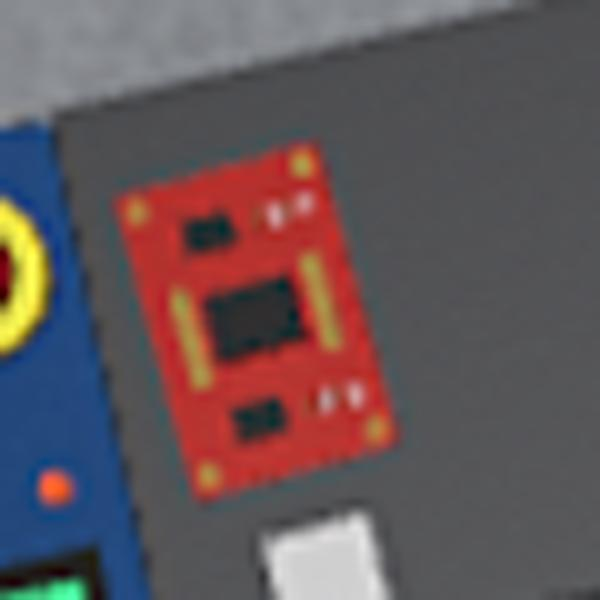

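The red board's corners are at (117,200), (318,142), (400,440) and (200,502), and the blade tip's mid is at (318,529). The blade lies in line with the board's axis, so I'll insert.

drive_tool(motion=[[[-0.001, -0.002, -0.001], [0, -0.06, 0.14], 1], [[-0.001, -0.002, -0.001], [0, -0.06, 0.16], 1], [[-0.001, -0.002, -0.001], [0, -0.06, 0.16], 1], [[-0.001, -0.002, -0.001], [0.8, -0.06, 0.16], 1], [[-0.001, -0.002, -0.001], [1.6, -0.06, 0.16], 1], [[-0.001, -0.002, -0.001], [2.4, -0.06, 0.16], 1], [[-0.001, -0.002, -0.001], [3.2, -0.06, 0.16], 1], [[-0.001, -0.002, -0.001], [4, -0.06, 0.16], 1], [[-0.001, -0.002, -0.001], [4.8, -0.06, 0.16], 1], [[-0.001, -0.002, -0.001], [5, -0.06, 0.16], 1], [[-0.001, -0.002, -0.001], [5, -0.06, 0.16], 1]])

```text
time_s: 27.25
tool_pos: [0.4491, 0.2277, 0.0773]
tcp_rot: [0.991, 0.136, -0.001, 0.001]
ft_force: [0.2, 0.8, -0.1]
width: 0.0143
grasp_force: 98.0
```

```bash
python3 - <<'E'
from h import *
u=np.array([np.cos(np.radians(15.6)),np.sin(np.radians(15.6)),0])
st();go(np.array([.5998,.2701,.0783])-.11*u,-74.4)
board(snap('top','t21'),'r',(205,165,35,60),.057);board(load('top20'),'r',(205,165,35,60),.057)
E
```

```text
t 27.25 tcp [0.4491 0.2277 0.0773] psi -74.39 z [-0.001 -0.001 -1.   ] xz -0.0015 F [ 0.15  0.82 -0.08] w 0.0143 g 98.0 q [-1.01  0.51  0.59  2.1  -0.45  0.67 -1.41]
turn [0.001, 0.001, 0.0] cm [4.66, -0.03, -0.11] d 0.047
r c [0.599  0.2758] yaw 16.5 sz [66, 86] area 633.0
r c [0.599  0.2758] yaw 16.5 sz [66, 86] area 636.0
```

drive_tool(motion=[[[0.001, 0.001, 0], [0.2, 0, -0.08], 1], [[0.001, 0.001, 0], [0.9, 0, -0.08], 1], [[0.001, 0.001, 0], [1.7, 0, -0.08], 1], [[0.001, 0.001, 0], [2.5, 0, -0.08], 1], [[0.001, 0.001, 0], [3.3, 0, -0.08], 1], [[0.001, 0.001, 0], [4.1, 0, -0.08], 1], [[0.001, 0.001, 0], [4.6, 0, -0.08], 1], [[0.001, 0.001, 0], [4.6, 0, -0.08], 1]])

```text
time_s: 28.1
tool_pos: [0.4937, 0.2402, 0.078]
tcp_rot: [0.991, 0.136, -0.0, 0.0]
ft_force: [-0.5, -0.4, -0.5]
width: 0.0142
grasp_force: 98.0
```

```bash
python3 - <<'E'
from h import *
st();board(snap('scene','s22'),'r',(325,230,35,45),.057)
o=bot.get_obs();q=R.from_quat(o['tcp_rot']);print(q.inv().apply(np.array([.5998,.2701,0])-o['tool_pos']))
E
```

```text
t 28.1 tcp [0.4937 0.2402 0.078 ] psi -74.38 z [-0. -0. -1.] xz -0.0003 F [-0.48 -0.38 -0.47] w 0.0142 g 98.0 q [-0.97  0.57  0.59  1.99 -0.47  0.72 -1.4 ]
r c [0.5968 0.2762] yaw 11.7 sz [67, 85] area 646.0
[ 0.11102037 -0.00033107  0.07779757]
```

drive_tool(motion=[[[0, 0, 0], [0, 0, -0.2], 1], [[0, 0, 0], [0, 0, -0.4], 1], [[0, 0, 0], [0, 0, -0.7], 1], [[0, 0, 0], [0, 0, -1.2], 1], [[0, 0, 0], [0, 0, -2], 1], [[0, 0, 0], [0, 0, -3], 1], [[0, 0, 0], [0, 0, -4], 1], [[0, 0, 0], [0, 0, -5], 1], [[0, 0, 0], [0, 0, -5.8], 1], [[0, 0, 0], [0, 0, -6], 1], [[0, 0, 0], [0, 0, -6], 1]])

```text
time_s: 29.25
tool_pos: [0.493, 0.2403, 0.1385]
tcp_rot: [0.991, 0.136, -0.0, -0.0]
ft_force: [-0.6, -0.6, -1.7]
width: 0.0147
grasp_force: 97.9
```

```bash
sed -i 's/round(a\*(s(k)-s0),3)/float(round(a*(s(k)-s0),3))/' h.py; python3 - <<'E'
from h import *
st();f=snap('scene','s23');board(f,'r',(310,180,70,90),.117)
carry((.1105,-.0003),(.6303,-.0773),.138)
E
```

```text
t 29.25 tcp [0.493  0.2403 0.1385] psi -74.36 z [-0.     0.001 -1.   ] xz -0.0002 F [-0.58 -0.61 -1.73] w 0.0147 g 97.9 q [-1.03  0.47  0.65  1.96 -0.38  0.83 -1.46]
r c [0.6014 0.2717] yaw 11.7 sz [59, 80] area 679.0
[[[0, 0, 0.002], [-0.03, 0.15, 0.0], 1], [[0, 0, 0.007], [-0.11, 0.6, 0.0], 1], [[0, 0, 0.016], [-0.24, 1.3, 0.0], 1], [[0, 0, 0.027], [-0.42, 2.24, 0.0], 1], [[0, 0, 0.042], [-0.63, 3.4, 0.0], 1], [[0, 0, 0.058], [-0.88, 4.74, 0.0], 1], [[0, 0, 0.076], [-1.16, 6.23, 0.0], 1], [[0, 0, 0.096], [-1.46, 7.86, 0.0], 1], [[0, 0, 0.117], [-1.78, 9.59, 0.0], 1], [[0, 0, 0.139], [-2.11, 11.4, 0.0], 1], [[0, 0, 0.162], [-2.46, 13.26, 0.0], 1], [[0, 0, 0.185], [-2.81, 15.15, 0.0], 1]]
[[[0, 0, 0.023], [0.0, 1.92, 0.0], 1], [[0, 0, 0.046], [0.01, 3.82, 0.0], 1], [[0, 0, 0.068], [0.01, 5.66, 0.0], 1], [[0, 0, 0.089], [0.01, 7.42, 0.0], 1], [[0, 0, 0.109], [0.02, 9.07, 0.0], 1], [[0, 0, 0.127], [0.02, 10.59, 0.0], 1], [[0, 0, 0.144], [0.02, 11.95, 0.0], 1], [[0, 0, 0.158], [0.02, 13.13, 0.0], 1], [[0, 0, 0.169], [0.03, 14.09, 0.0], 1], [[0, 0, 0.178], [0.03, 14.8, 0.0], 1], [[0, 0, 0.183], [0.03, 15.25, 0.0], 1], [[0, 0, 0.185], [0.03, 15.41, 0.0], 1]]
```

drive_tool(motion=[[[0, 0, 0.002], [0, 0.15, 0], 1], [[0, 0, 0.007], [-0.1, 0.6, 0], 1], [[0, 0, 0.016], [-0.25, 1.3, 0], 1], [[0, 0, 0.027], [-0.4, 2.25, 0], 1], [[0, 0, 0.042], [-0.65, 3.4, 0], 1], [[0, 0, 0.058], [-0.9, 4.75, 0], 1], [[0, 0, 0.076], [-1.15, 6.25, 0], 1], [[0, 0, 0.096], [-1.45, 7.85, 0], 1], [[0, 0, 0.117], [-1.8, 9.6, 0], 1], [[0, 0, 0.139], [-2.1, 11.4, 0], 1], [[0, 0, 0.162], [-2.45, 13.25, 0], 1], [[0, 0, 0.185], [-2.8, 15.15, 0], 1]])

```text
time_s: 30.5
tool_pos: [0.5069, 0.0849, 0.1381]
tcp_rot: [0.999, 0.043, -0.0, 0.0]
ft_force: [0.1, -0.1, -1.1]
width: 0.0143
grasp_force: 97.9
```

drive_tool(motion=[[[0, 0, 0.023], [0, 1.9, 0], 1], [[0, 0, 0.046], [0, 3.8, 0], 1], [[0, 0, 0.068], [0, 5.65, 0], 1], [[0, 0, 0.089], [0, 7.4, 0], 1], [[0, 0, 0.109], [0, 9.05, 0], 1], [[0, 0, 0.127], [0, 10.6, 0], 1], [[0, 0, 0.144], [0, 11.95, 0], 1], [[0, 0, 0.158], [0, 13.15, 0], 1], [[0, 0, 0.169], [0, 14.1, 0], 1], [[0, 0, 0.178], [0, 14.8, 0], 1], [[0, 0, 0.183], [0, 15.25, 0], 1], [[0, 0, 0.185], [0, 15.4, 0], 1]])

```text
time_s: 31.7
tool_pos: [0.5203, -0.067, 0.1381]
tcp_rot: [0.999, -0.049, -0.0, 0.0]
ft_force: [0.7, -0.3, -1.7]
width: 0.0142
grasp_force: 97.9
```

drive_tool(motion=[[[0, 0, 0], [0, 0, 0], 1], [[0, 0, 0], [0, 0, 0.5], 1], [[0, 0, 0], [0, 0, 1.5], 1], [[0, 0, 0], [0, 0, 2.5], 1], [[0, 0, 0], [0, 0, 3.5], 1], [[0, 0, 0], [0, 0, 4], 1], [[0, 0, 0], [0, 0, 4], 1]])

```text
time_s: 32.4
tool_pos: [0.5195, -0.0668, 0.097]
tcp_rot: [0.999, -0.049, -0.001, 0.0]
ft_force: [-0.1, 0.8, -0.7]
width: 0.0142
grasp_force: 97.8
```

```bash
python3 - <<'E'
from h import *
st();board(snap('scene','s25'),'r',(130,160,140,100),.077)
go(np.array([.6303,-.0773,.0681])-frame(-95.6).apply([.1105,-.0003,0]),-95.6)
E
```

```text
t 32.4 tcp [ 0.5195 -0.0668  0.097 ] psi -95.59 z [-0.003 -0.    -1.   ] xz -0.0028 F [-0.09  0.75 -0.66] w 0.0142 g 97.8 q [-0.51  0.53  0.73  2.05 -0.51  0.75 -1.13]
r c [ 0.6316 -0.0749] yaw -2.9 sz [93, 59] area 518.0
turn [0.001, 0.002, 0.0] cm [0.04, -0.02, 2.95] d 0.029
```

drive_tool(motion=[[[0, 0, 0], [0, 0.05, 0.8], 1], [[0, 0, 0], [0, 0.05, 1.8], 1], [[0, 0, 0], [0, 0.05, 2.3], 1], [[0, 0, 0], [0, 0.05, 2.5], 1], [[0, 0, 0], [0, 0.05, 2.7], 1], [[0, 0, 0], [0, 0.05, 2.95], 1], [[0, 0, 0], [0, 0.05, 2.95], 1], [[0, 0, 0], [0, 0.05, 2.95], 1], [[0, 0, 0], [0, 0.05, 2.95], 1]])

```text
time_s: 33.35
tool_pos: [0.5204, -0.0673, 0.0688]
tcp_rot: [0.999, -0.049, -0.0, 0.0]
ft_force: [-0.0, 0.1, -1.2]
width: 0.0144
grasp_force: 97.9
```

```bash
python3 - <<'E'
from h import *
st();board(snap('scene','s26'),'r',(130,160,140,100),.047)
E
```

```text
t 33.35 tcp [ 0.5204 -0.0673  0.0688] psi -95.57 z [-0. -0. -1.] xz -0.0003 F [-0.04  0.05 -1.15] w 0.0144 g 97.9 q [-0.47  0.58  0.68  2.06 -0.56  0.7  -1.09]
r c [ 0.6303 -0.0768] yaw -4.8 sz [94, 58] area 505.5
```

drive_tool(motion=[[[0, 0, 0], [0, 0, 0.07], 1], [[0, 0, 0], [-0.4, 0, 0.07], 1], [[0, 0, 0], [-1.2, 0, 0.07], 1], [[0, 0, 0], [-2.4, 0, 0.07], 1], [[0, 0, 0], [-3.6, 0, 0.07], 1], [[0, 0, 0], [-4.8, 0, 0.07], 1], [[0, 0, 0], [-6, 0, 0.07], 1], [[0, 0, 0], [-7.4, 0, 0.07], 1], [[0, 0, 0], [-8.8, 0, 0.07], 1], [[0, 0, 0], [-9.8, 0, 0.07], 1], [[0, 0, 0], [-9.8, 0, -2], 1], [[0, 0, 0], [-9.8, 0, -5], 1]])

```text
time_s: 34.6
tool_pos: [0.4208, -0.0578, 0.1183]
tcp_rot: [0.999, -0.049, -0.002, 0.0]
ft_force: [0.9, 0.0, 0.7]
width: 0.0147
grasp_force: 97.9
```

```bash
python3 - <<'E'
from h import *
st();f=snap('scene','s27');[board(f,c,(110,150,160,110),.047) for c in 'rgb']
go([.46,.02,.12],6.8)
E
```

```text
t 34.6 tcp [ 0.4208 -0.0578  0.1183] psi -95.6 z [-0.004 -0.001 -1.   ] xz -0.0042 F [0.86 0.03 0.72] w 0.0147 g 97.9 q [-0.65  0.34  0.83  2.26 -0.4   0.69 -1.2 ]
r c [ 0.6296 -0.0767] yaw -4.8 sz [92, 58] area 500.0
g c [ 0.6124 -0.251 ] yaw -4.5 sz [98, 60] area 444.5
b c [ 0.6221 -0.1646] yaw -5.8 sz [94, 58] area 444.5
turn [0.002, -0.003, -1.788] cm [2.81, -8.17, 0.24] d 0.086
```

drive_tool(motion=[[[0, 0, -0.13], [0, -1, 0], 1], [[0, 0, -0.27], [0, -2, 0], 1], [[0, 0, -0.41], [0.3, -3, 0], 1], [[0, 0, -0.55], [0.6, -4, 0], 1], [[0, 0, -0.69], [1, -5, 0], 1], [[0, 0, -0.83], [1.4, -6, 0], 1], [[0, 0, -0.97], [1.8, -7, 0], 1], [[0, 0, -1.11], [2.2, -8, 0], 1], [[0, 0, -1.25], [2.8, -8.2, 0.2], 1], [[0, 0, -1.39], [2.8, -8.2, 0.2], 1], [[0, 0, -1.53], [2.8, -8.2, 0.2], 1], [[0, 0, -1.67], [2.8, -8.2, 0.2], 1]])

```text
time_s: 35.85
tool_pos: [0.4583, 0.0211, 0.1165]
tcp_rot: [0.704, 0.71, -0.0, -0.0]
ft_force: [0.8, -0.2, -0.4]
width: 0.0144
grasp_force: 97.8
```

drive_tool(motion=[[[0, 0, -0.1], [0, 0, 2], 1], [[0, 0, -0.12], [0, 0, 4], 1], [[0, 0, -0.12], [0, 0, 6], 1], [[0, 0, -0.12], [0, 0, 7.5], 1], [[0, 0, -0.12], [0, 0, 8], 1], [[0, 0, -0.12], [0, 0, 8], 1], [[0, 0, -0.12], [0, 0, 8], 1]])

```text
time_s: 36.55
tool_pos: [0.4588, 0.0211, 0.0371]
tcp_rot: [0.663, 0.749, 0.0, 0.0]
ft_force: [0.3, -0.2, -1.1]
width: 0.0144
grasp_force: 97.9
```

```bash
python3 - <<'E'
from h import *
st();go([.46,.02,.0262],6.8)
E
```

```text
t 36.55 tcp [0.4588 0.0211 0.0371] psi 6.97 z [ 0.  0. -1.] xz -0.0 F [ 0.34 -0.17 -1.15] w 0.0144 g 97.9 q [-0.36  0.49  0.28  2.2  -0.28  0.49  0.27]
turn [0.0, 0.0, 0.003] cm [-0.12, 0.1, 1.09] d 0.011
```

drive_tool(motion=[[[0, 0, 0], [0, 0, 0.6], 1], [[0, 0, 0], [0, 0, 0.9], 1], [[0, 0, 0], [0, 0, 1.08], 1], [[0, 0, 0], [0, 0, 1.08], 1], [[0, 0, 0], [0, 0, 1.08], 1], [[0, 0, 0], [0, 0, 1.08], -0.2], [[0, 0, 0], [0, 0, 1.08], -0.2], [[0, 0, 0], [0, 0, 1.08], -0.2], [[0, 0, 0], [0, 0, 1.08], -0.2], [[0, 0, 0], [0, 0, -1], -0.2], [[0, 0, 0], [0, 0, -5], -0.2], [[0, 0, 0], [0, 0, -10], -0.2]])

```text
time_s: 37.75
tool_pos: [0.457, 0.0208, 0.1364]
tcp_rot: [0.663, 0.749, -0.002, -0.001]
ft_force: [1.6, 0.6, -0.6]
width: 0.0514
grasp_force: 0.0
```

```bash
python3 - <<'E'
from h import *
st();go([.6103,.3495,.13],36.8)
f=snap('scene','s28')
i=np.array(f['pixels'])[245:290,360:395].astype(int);m=(i[...,0]>i[...,1]+90)&(i[...,0]>i[...,2]+90);v,u=np.nonzero(m);print('red head px',u.mean()+360,v.mean()+245,m.sum(),proj(f,[.6103,.3495,.07]))
i=np.array(load('t0')['pixels'])[175:205,180:205].astype(int);m=(i[...,0]>i[...,1]+90)&(i[...,0]>i[...,2]+90);v,u=np.nonzero(m);print('top',u.mean()+180,v.mean()+175,ray(load('t0'),u.mean()+180,v.mean()+175,.07))
E
```

```text
t 37.75 tcp [0.457  0.0208 0.1364] psi 6.98 z [-0.005 -0.002 -1.   ] xz -0.0009 F [ 1.61  0.61 -0.6 ] w 0.0514 g 0.0 q [-0.45  0.29  0.39  2.16 -0.16  0.72  0.16]
turn [-0.006, -0.0, -0.52] cm [30.76, 19.22, 0.51] d 0.363
red head px 376.7719298245614 261.07894736842104 114 [376.49387798 260.81716795]
top 189.5 186.88 [0.61027079 0.35021721 0.07      ]
```

drive_tool(motion=[[[0, 0, -0.1], [4, 2.5, 0], 1], [[0, 0, -0.2], [8, 5, 0], 1], [[0, 0, -0.3], [12, 7.5, 0], 1], [[0, 0, -0.4], [16, 10, 0], 1], [[0, 0, -0.5], [20, 12.5, 0], 1], [[-0.006, 0, -0.52], [24, 15, 0], 1], [[-0.006, 0, -0.52], [28, 17.5, 0], 1], [[-0.006, 0, -0.52], [30.8, 19.2, 0.5], 1], [[-0.006, 0, -0.52], [30.8, 19.2, 3], 1], [[-0.006, 0, -0.52], [30.8, 19.2, 5], 1], [[-0.006, 0, -0.52], [30.8, 19.2, 5], 1]])

```text
time_s: 38.9
tool_pos: [0.6092, 0.3491, 0.0824]
tcp_rot: [0.448, 0.894, -0.001, -0.0]
ft_force: [-1.4, -1.4, -1.3]
width: -0.0
grasp_force: 0.0
```

```bash
python3 - <<'E'
from h import *
st();go([.6103,.3495,.0615],36.8)
E
```

```text
t 38.9 tcp [0.6092 0.3491 0.0824] psi 36.8 z [-0.001 -0.002 -1.   ] xz -0.0007 F [-1.44 -1.43 -1.26] w -0.0 g 0.0 q [-0.69  0.72  0.19  1.57 -0.16  0.87  0.19]
turn [-0.002, 0.001, 0.0] cm [-0.04, 0.12, 2.09] d 0.021
```

drive_tool(motion=[[[0, 0, 0], [0, 0.1, 0.6], 1], [[0, 0, 0], [0, 0.1, 1], 1], [[0, 0, 0], [0, 0.1, 1.3], 1], [[0, 0, 0], [0, 0.1, 1.6], 1], [[0, 0, 0], [0, 0.1, 1.8], 1], [[0, 0, 0], [0, 0.1, 2], 1], [[0, 0, 0], [0, 0.1, 2], 1], [[0, 0, 0], [0, 0.1, 2], 1]])

```text
time_s: 39.7
tool_pos: [0.6128, 0.3509, 0.067]
tcp_rot: [0.448, 0.894, 0.002, 0.002]
ft_force: [-0.3, -0.6, 3.9]
width: -0.0002
grasp_force: 1.6
```

drive_tool(motion=[[[0, 0, 0], [0, 0, 0.1], 1], [[0, 0, 0], [0, 0, 0.2], 1], [[0, 0, 0], [0, 0, 0.2], 1], [[0, 0, 0], [0, 0, 0.2], 1]])

```text
time_s: 40.1
tool_pos: [0.6127, 0.3509, 0.0647]
tcp_rot: [0.448, 0.894, 0.002, 0.002]
ft_force: [-0.5, -1.1, 4.1]
width: 0.0
grasp_force: 2.2
```

drive_tool(motion=[[[0, 0, 0], [0, 0, 0.15], 1], [[0, 0, 0], [0, 0, 0.3], 1], [[0, 0, 0], [0, 0, 0.45], 1], [[0, 0, 0], [0, 0, 0.45], 1], [[0, 0, 0], [0, 0, 0.45], 1]])

```text
time_s: 40.6
tool_pos: [0.6129, 0.351, 0.062]
tcp_rot: [0.448, 0.894, 0.002, 0.002]
ft_force: [-3.7, -2.4, 14.6]
width: 0.0001
grasp_force: 7.5
```

drive_tool(motion=[[[0, 0, 0], [0, 0, 0.1], 1], [[0, 0, 0], [0, 0, 0.2], 1], [[0, 0, 0], [0, 0, 0.2], 1], [[0, 0, 0], [0, 0, 0.2], 1]])

```text
time_s: 41.0
tool_pos: [0.6129, 0.3511, 0.0618]
tcp_rot: [0.448, 0.894, 0.003, 0.002]
ft_force: [-6.9, -4.8, 23.5]
width: 0.0002
grasp_force: 12.3
```

drive_tool(motion=[[[0, 0, 0], [0, 0, -1], 1], [[0, 0, 0], [0, 0, -3], 1], [[0, 0, 0], [0, 0, -7], 0.3], [[0, 0, 0], [0, 0, -10], -0.3], [[0, 0, 0], [0, 0, -10], -0.3]])

```text
time_s: 41.5
tool_pos: [0.6143, 0.3521, 0.1625]
tcp_rot: [0.448, 0.894, 0.005, 0.004]
ft_force: [0.4, 0.4, -0.3]
width: 0.0433
grasp_force: 0.0
```

```bash
cat > kin.py <<'E'
from h import *
from scipy.optimize import least_squares
import itertools
LO=np.array([-2.53,-.31,-1.57,.28,-1.29,.15,-2.92]);HI=np.array([2.53,2.02,1.55,2.44,4.43,1.84,2.92])
def fk(q,P,s=(-1,-1,-1,-1)):
    h,a,b,l=P[:4];o1,o2=P[4:6]
    Z=lambda t:R.from_rotvec([0,0,t]);Y=lambda t:R.from_rotvec([0,t,0])
    A=Z(s[0]*q[0])*Y(q[1])*Z(s[1]*q[2]);p=np.array([0,0,h])+A.apply([o1,0,a])
    A=A*Y(q[3])*Z(s[2]*q[4]);p=p+A.apply([-o2,0,b])
    A=A*Y(q[5])*Z(s[3]*q[6]);p=p+A.apply([0,0,l]);return p,A
E
python3 - <<'E'
from kin import *
S=[([-1.191,.468,-.012,1.6035,.006,1.0714,-.0563],[.2666,.5923,.2304],65.8),([-.52,.24,.45,2.16,-.15,.77,.15],[.4509,.0246,.1579],6.84),([-.3,.52,.34,2.18,-.37,.49,.44],[.4678,-.0245,.0266],6.8),([-.92,.3,.79,2.23,-.32,.72,-1.29],[.4256,.0713,.1352],-78.9),([-.74,.56,.65,2.04,-.51,.71,-1.14],[.5234,.0895,.0781],-78.7),([-.22,.53,.8,1.95,-.5,.87,-.83],[.5026,-.2422,.1375],-95.65),([-.15,.51,.73,2.19,-.58,.64,-.66],[.4058,-.2322,.0679],-95.7),([-1.03,.47,.65,1.96,-.38,.83,-1.46],[.493,.2403,.1385],-74.36),([-.69,.72,.19,1.57,-.16,.87,.19],[.6092,.3491,.0824],36.8)]
st();o=bot.get_obs();S.append((o['joints'],o['tool_pos'],36.8))
best=None
for s in itertools.product((1,-1),repeat=4):
    def res(P):
        r=[]
        for q,p,psi in S:
            x,A=fk(q,P,s);F=frame(psi); r+=list(x-p)
        return np.array(r)
    f=least_squares(res,[.3,.4,.4,.25,0,0]);
    if best is None or f.cost<best[0]:best=(f.cost,s,f.x)
print(best)
for q,p,psi in S[::3]:
    x,A=fk(q,best[2],best[1]);print((x-p).round(4),(A.inv()*frame(psi)).as_rotvec().round(2))
f=snap('scene','s29');crop('s29',225,160,170,130,4,'c29')
i=np.array(f['pixels'])[245:290,360:395].astype(int);m=(i[...,0]>i[...,1]+90)&(i[...,0]>i[...,2]+90);print(m.sum(),[c.mean() for c in np.nonzero(m)])
print(grey(f,(230,170,110,50)))
E
```

```text
t 41.5 tcp [0.6143 0.3521 0.1625] psi 36.78 z [ 0.011  0.006 -1.   ] xz -0.0015 F [ 0.35  0.44 -0.3 ] w 0.0433 g 0.0 q [-0.7   0.63  0.2   1.52 -0.14  0.99  0.18]
(np.float64(0.001523096947829203), (-1, -1, 1, 1), array([0.05986352, 0.49998292, 0.47345131, 0.05731348, 0.01136159,
       0.0142473 ]))
[-0.0286  0.0209 -0.0015] [ 0.01 -0.01  1.68]
[0.     0.003  0.0003] [ 0.33 -0.33 -1.62]
[-0.0062 -0.0021  0.0024] [ 0.6  -0.61 -2.3 ]
[-0.0123  0.0162 -0.0014] [-0.17  0.19  1.36]
115 [np.float64(16.034782608695654), np.float64(16.747826086956522)]
[[293.83560944 196.43835831]
 [296.63013458 188.98630142]
 [327.31507111 200.49315262]
 [324.52054596 207.9452095 ]]
```

```bash
cat >> kin.py <<'E'
S=[([-1.191,.468,-.012,1.6035,.006,1.0714,-.0563],[.2666,.5923,.2304],65.8),([-.52,.24,.45,2.16,-.15,.77,.15],[.4509,.0246,.1579],6.84),([-.3,.52,.34,2.18,-.37,.49,.44],[.4678,-.0245,.0266],6.8),([-.92,.3,.79,2.23,-.32,.72,-1.29],[.4256,.0713,.1352],-78.9),([-.74,.56,.65,2.04,-.51,.71,-1.14],[.5234,.0895,.0781],-78.7),([-.22,.53,.8,1.95,-.5,.87,-.83],[.5026,-.2422,.1375],-95.65),([-.15,.51,.73,2.19,-.58,.64,-.66],[.4058,-.2322,.0679],-95.7),([-1.03,.47,.65,1.96,-.38,.83,-1.46],[.493,.2403,.1385],-74.36),([-.69,.72,.19,1.57,-.16,.87,.19],[.6092,.3491,.0824],36.8),([-.7,.63,.2,1.52,-.14,.99,.18],[.6143,.3521,.1625],36.8)]
def fk(q,P,s):
    Z=lambda t:R.from_rotvec([0,0,t]);Y=lambda t:R.from_rotvec([0,t,0])
    A=Z(s[0]*q[0]+P[4]);p=np.array([0,0,P[0]])
    A=A*Y(s[4]*q[1]);A=A*Z(s[1]*q[2]);p=p+A.apply([P[6],P[10],P[1]])
    A=A*Y(s[5]*q[3]);A=A*Z(s[2]*q[4]);p=p+A.apply([P[7],P[11],P[2]])
    A=A*Y(s[6]*q[5]);A=A*Z(s[3]*q[6]+P[5]);p=p+A.apply([0,0,P[3]])+A.apply(R.from_rotvec([0,0,-(s[3]*q[6]+P[5])]).apply([P[8],P[9],0]));return p,A
E
python3 - <<'E'
from kin import *
out=[]
for s in itertools.product((1,-1),repeat=7):
  if s[4]*s[5]<0 and s[4]<0: continue
  for a1 in(0,np.pi):
   for a7 in(0,np.pi/2,np.pi,-np.pi/2):
    def res(P):
        r=[]
        for q,p,psi in S:
            x,A=fk(q,P,s); r+=list(x-p)+list(.2*(A.as_matrix()-frame(psi).as_matrix()).ravel())
        return np.array(r)
    x0=np.array([.3,.4,.4,.25,a1,a7]+[0]*6)
    f=least_squares(res,x0,max_nfev=8);out.append((f.cost,s,a1,a7,f.x))
out.sort(key=lambda o:o[0])
for o in out[:3]:print(o[0],o[1],o[4].round(4).tolist())
c,s,_,_,P=out[0]
f=least_squares(lambda P:np.concatenate([np.r_[fk(q,P,s)[0]-p,.2*(fk(q,P,s)[1].as_matrix()-frame(psi).as_matrix()).ravel()] for q,p,psi in S]),P);P=f.x;print(f.cost,P.round(4).tolist())
import json;json.dump([s,P.tolist()],open('kin.json','w'))
for q,p,psi in S:
    x,A=fk(q,P,s);print((x-p).round(4),(A.inv()*frame(psi)).as_rotvec().round(3))
E
```

```text
0.00019492952647930342 (-1, -1, -1, -1, -1, -1, -1) [-0.0271, 0.5149, 0.478, -0.0152, 3.1016, 4.6725, -0.0007, 0.0131, -0.0044, -13.8182, 0.0253, 13.7966]
0.00019492952647942607 (-1, -1, -1, -1, -1, -1, -1) [-0.0271, 0.5149, 0.478, -0.0152, 3.1016, -1.6107, -0.0007, 0.0131, -0.0044, 16.4601, 0.0253, -16.4818]
0.00019492952647944743 (-1, -1, -1, -1, 1, 1, 1) [-0.0271, 0.5149, 0.478, -0.0152, -0.04, 1.5309, 0.0007, -0.0131, 0.0044, -7.6042, -0.0253, 7.6259]
0.00019492952647921744 [-0.0271, 0.5149, 0.478, -0.0152, 3.1016, 4.6725, -0.0007, 0.0131, -0.0044, -14.0428, 0.0253, 14.0212]
[-0.0019  0.0058 -0.0012] [-0.001 -0.    -0.   ]
[-0.0021  0.006  -0.0012] [ 0.    -0.001  0.004]
[ 0.0056  0.004  -0.0025] [ 0.006 -0.004 -0.005]
[-0.0034  0.0003  0.0003] [ 0.003 -0.003 -0.004]
[-0.0009 -0.0037 -0.0009] [ 0.003  0.005 -0.001]
[-0.0074 -0.0029  0.0048] [-0.004 -0.001 -0.006]
[-0.0008 -0.0004  0.0017] [-0.002 -0.001  0.013]
[-0.0027  0.0012  0.0039] [-0.    -0.004  0.01 ]
[ 0.0048 -0.002  -0.0038] [-0.003  0.002 -0.01 ]
[-0.0007 -0.0017 -0.0009] [ 0.015  0.003 -0.   ]
```

```bash
cat >> kin.py <<'E'
SG=(-1,-1,-1,-1,1,1,1)
def fit(S,extra=()):
    def res(P):
        P=P.copy();P[9]=0;r=[]
        for q,p,psi in S:
            A0=frame(psi) if np.isscalar(psi) else psi; x,A=fk(q,P,SG); r+=list(x-np.array(p))+list(.1*(A.as_matrix()-A0.as_matrix()).ravel())
        return np.array(r+[.01*(P[3]-L0)])
    f=least_squares(res,[L0-.012,.51,.48,L0,-.04,1.53]+[0]*6);f.x[9]=0;return f
def ik(P,pos,A0,seed=0,n=12):
    rng=np.random.default_rng(seed);best=None
    for k in range(n):
        f=least_squares(lambda q:np.r_[fk(q,P,SG)[0]-pos,.3*(fk(q,P,SG)[1].inv()*A0).as_rotvec()],rng.uniform(LO,HI),bounds=(LO+.06,HI-.06),max_nfev=60)
        if best is None or f.cost<best.cost:best=f
        if best.cost<1e-8:break
    return best
E
python3 - <<'E'
import kin
from kin import *
for kin.L0 in(.25,.38):
    P=fit(S).x;print(kin.L0,P.round(3).tolist())
    for sgn in(1,-1):
        for t in(30,45,60):
            out=[]
            for b in((.6303,-.0768),(.612,-.2515)):
                A=frame(-95.6,sgn*t);out.append(round(1e3*np.sqrt(2*ik(P,np.array([*b,.046])+A.apply([0,0,.022]),A).cost)))
            for sl in((.4513,-.3581),(.3824,-.297)):
                A=frame(-130.9,-sgn*(90-t))
                for zz in(.05,.12): out.append(round(1e3*np.sqrt(2*ik(P,np.array([*sl,zz])+A.apply([0,0,.022]),A).cost)))
            print('tilt stand',sgn*t,'err mm: stand L,R; rack far lo,hi; near lo,hi',out)
E
```

```text
0.25 [0.033, 0.515, 0.478, 0.045, -0.04, 1.531, 0.001, -0.013, 0.005, 0.0, -0.026, 0.022]Traceback (most recent call last):
  File "<stdin>", line 9, in <module>
  File "kin.py", line 29, in ik
    f=least_squares(lambda q:np.r_[fk(q,P,SG)[0]-pos,.3*(fk(q,P,SG)[1].inv()*A0).as_rotvec()],rng.uniform(LO,HI),bounds=(LO+.06,HI-.06),max_nfev=60)
    return func(*args, **kwargs)
    raise ValueError("Initial guess is outside of provided bounds")
ValueError: Initial guess is outside of provided bounds
```

```bash
sed -i 's/rng.uniform(LO,HI),bounds/rng.uniform(LO+.07,HI-.07),bounds/; s/\.01\*(P\[3\]-L0)/1*(P[3]-L0)/' kin.py; python3 - <<'E'
from h import *
go([.60,-.08,.25],84.4,-30)
E
```

```text
turn [-0.21, -0.488, -0.813] cm [-33.78, -26.79, -9.21] d 0.441
```

drive_tool(motion=[[[0, 0, 0], [-2, -1, -4], -0.6], [[0, 0, 0], [-5, -4, -8], -0.6], [[-0.03, -0.08, -0.14], [-8, -7, -9.2], -0.6], [[-0.06, -0.15, -0.25], [-12, -10, -9.2], -0.6], [[-0.09, -0.21, -0.36], [-16, -13, -9.2], -0.6], [[-0.12, -0.28, -0.47], [-20, -16, -9.2], -0.6], [[-0.15, -0.34, -0.57], [-24, -19, -9.2], -0.6], [[-0.17, -0.4, -0.67], [-28, -22, -9.2], -0.6], [[-0.19, -0.45, -0.75], [-31, -25, -9.2], -0.6], [[-0.21, -0.488, -0.813], [-33.8, -26.8, -9.2], -0.6], [[-0.21, -0.488, -0.813], [-33.8, -26.8, -9.2], -0.6], [[-0.21, -0.488, -0.813], [-33.8, -26.8, -9.2], -0.6]])

```text
time_s: 42.75
tool_pos: [0.5978, -0.0828, 0.247]
tcp_rot: [0.049, 0.965, -0.014, 0.255]
ft_force: [-0.4, -0.5, -0.5]
width: 0.0686
grasp_force: 0.0
```

```bash
python3 - <<'E'
import kin
from kin import *
st();go([.60,-.08,.25],84.4,-30)
o=bot.get_obs();S2=S+[(o['joints'],o['tool_pos'],R.from_quat(o['tcp_rot']))]*4
c=[]
for kin.L0 in np.arange(.1,.5,.04): f=fit(S2);c.append((f.cost,kin.L0,f.x))
for a in c: print(round(a[1],2),a[0])
P=min(c,key=lambda a:a[0])[2];print(P.round(3).tolist());np.save('P.npy',P)
for sgn in(1,-1):
        for t in(30,45,60):
            out=[]
            for b in((.6303,-.0768),(.612,-.2515)):
                A=frame(84.4,-sgn*t);out.append(round(1e3*np.sqrt(2*ik(P,np.array([*b,.046])+A.apply([0,0,.022]),A).cost)))
            for sl in((.4513,-.3581),(.3824,-.297)):
                A=frame(49.1,sgn*(90-t))
                for zz in(.05,.12): out.append(round(1e3*np.sqrt(2*ik(P,np.array([*sl,zz])+A.apply([0,0,.022]),A).cost)))
            print('stand outward',sgn*t,out)
E
```

```text
t 42.75 tcp [ 0.5978 -0.0828  0.247 ] psi 84.15 z [ 0.492 -0.052 -0.869] xz -0.4947 F [-0.4  -0.53 -0.52] w 0.0686 g 0.0 q [-0.1   0.15  0.19  2.11 -0.05  0.36  1.59]
turn [-0.004, -0.006, -0.003] cm [-0.32, 0.3, -0.17] d 0.005
0.1 0.005263921663902405
0.14 0.003553689457730741
0.18 0.002197805446839743
0.22 0.0011968818559909943
0.26 0.0005514847311442824
0.3 0.00026213789130865217
0.34 0.0003293265084860447
0.38 0.000753500353196494
0.42 0.0015350767398058735
0.46 0.002674443201865484
[0.286, 0.516, 0.467, 0.303, -0.038, 1.534, 0.006, -0.014, -0.001, 0.0, -0.016, 0.01]
stand outward 30 [0, 0, 19, 38, 0, 0]
stand outward 45 [0, 0, 0, 0, 0, 0]
stand outward 60 [0, 0, 0, 0, 0, 0]
stand outward -30 [0, 0, 11, 21, 94, 99]
stand outward -45 [0, 0, 0, 0, 56, 53]
stand outward -60 [47, 48, 0, 0, 9, 7]
```

```bash
cat >> h.py <<'E'
def grip(c,psi,tilt,back=0,d=.024,z=.046):
    A=frame(psi,tilt);p=np.array([*c,z])+A.apply([0,0,d-back]);print('tcp goal',p.round(4));go(p,psi,tilt)
E
python3 - <<'E'
from h import *
st();grip((.6300,-.0770),84.4,-45,.07)
E
```

```text
t 42.75 tcp [ 0.5978 -0.0828  0.247 ] psi 84.15 z [ 0.492 -0.052 -0.869] xz -0.4947 F [-0.4  -0.53 -0.52] w 0.0686 g 0.0 q [-0.1   0.15  0.19  2.11 -0.05  0.36  1.59]
tcp goal [ 0.5976 -0.0738  0.0785]
turn [-0.004, -0.268, -0.002] cm [8.42, 0.93, 14.59] d 0.169
```

drive_tool(motion=[[[-0.004, -0.1, -0.002], [1, 0.4, 2], -0.6], [[-0.004, -0.2, -0.002], [3, 0.7, 5], -0.6], [[-0.004, -0.268, -0.002], [5.5, 0.93, 9], -0.6], [[-0.004, -0.268, -0.002], [7, 0.93, 12], -0.6], [[-0.004, -0.268, -0.002], [8.4, 0.93, 14.6], -0.6], [[-0.004, -0.268, -0.002], [8.4, 0.93, 14.6], -0.6], [[-0.004, -0.268, -0.002], [8.4, 0.93, 14.6], -0.6]])

```text
time_s: 43.45
tool_pos: [0.604, -0.109, 0.2246]
tcp_rot: [0.026, 0.941, -0.004, 0.338]
ft_force: [7.7, 1.9, 5.2]
width: 0.0685
grasp_force: 0.0
```

```bash
python3 - <<'E'
from h import *
st();grip((.6300,-.0770),84.4,-45)
E
```

```text
t 43.45 tcp [ 0.604  -0.109   0.2246] psi 87.01 z [ 0.636 -0.025 -0.771] xz -0.6367 F [7.74 1.95 5.24] w 0.0685 g 0.0 q [-0.12  0.19  0.32  2.23 -1.29  0.15  2.92]
tcp goal [ 0.6469 -0.0787  0.029 ]
turn [0.039, -0.095, 0.026] cm [9.29, 3.04, 17.74] d 0.203
```

```bash
cat >> kin.py <<'E'
def ikn(P,pos,A0,q0,w=.003):
    f=least_squares(lambda q:np.r_[fk(q,P,SG)[0]-pos,.3*(fk(q,P,SG)[1].inv()*A0).as_rotvec(),w*(q-q0)],np.clip(q0,LO+.07,HI-.07),bounds=(LO+.06,HI-.06))
    x,A=fk(f.x,P,SG);return f.x,np.linalg.norm(x-pos)*1e3,np.degrees((A.inv()*A0).magnitude())
E
python3 - <<'E'
from kin import *
P=np.load('P.npy');q0=np.array([-.1,.3,.19,2.11,-.05,.5,1.59])
for t in(0,20,30,40,45,50):
  for z in(.046,.12,.2):
    A=frame(84.4,-t);q,e,a=ikn(P,np.array([.63,-.077,z])+A.apply([0,0,.024]),A,q0);print('stand out',t,z,q.round(2),round(e,1),round(a,1))
qr=np.array([.5,.3,.19,2.11,-.05,1.0,1.59])
for t in(30,40,45,50,60,70):
  for z in(.05,.13):
    A=frame(49.1,t);q,e,a=ikn(P,np.array([.383,-.298,z])+A.apply([0,0,.024]),A,qr);print('rack in',t,z,q.round(2),round(e,1),round(a,1))
E
```

```text
stand out 0 0.046 [-0.01  0.69  0.12  1.78 -0.12  0.67  1.64] 0.0 0.0
stand out 0 0.12 [-0.03  0.59  0.14  1.76 -0.11  0.8   1.64] 0.0 0.0
stand out 0 0.2 [-0.05  0.49  0.17  1.71 -0.1   0.95  1.63] 0.0 0.0
stand out 20 0.046 [-0.16  0.62  0.27  2.03 -0.77  0.21  2.24] 0.2 0.1
stand out 20 0.12 [ 0.01  0.48  0.08  2.01 -0.13  0.31  1.66] 0.0 0.0
stand out 20 0.2 [-0.04  0.36  0.14  1.96 -0.12  0.48  1.65] 0.0 0.0
stand out 30 0.046 [-0.26  0.63  0.38  2.05 -1.23  0.21  2.66] 13.6 5.9
stand out 30 0.12 [-0.34  0.51  0.46  2.1  -1.23  0.21  2.66] 3.1 1.3
stand out 30 0.2 [ 0.01  0.32  0.07  2.08 -0.14  0.22  1.67] 0.0 0.0
stand out 40 0.046 [-0.25  0.6   0.37  2.03 -1.23  0.21  2.67] 32.1 14.0
stand out 40 0.12 [-0.34  0.48  0.47  2.09 -1.23  0.21  2.67] 22.1 9.4
stand out 40 0.2 [-0.49  0.37  0.62  2.13 -1.23  0.21  2.67] 9.6 4.0
stand out 45 0.046 [-0.24  0.59  0.36  2.03 -1.23  0.21  2.68] 41.2 18.1
stand out 45 0.12 [-0.33  0.47  0.46  2.08 -1.23  0.21  2.67] 31.4 13.4
stand out 45 0.2 [-0.49  0.35  0.63  2.12 -1.23  0.21  2.67] 19.1 8.0
stand out 50 0.046 [-0.22  0.58  0.35  2.02 
[... 288 characters left out ...]
1.27  1.57] 0.0 0.0
rack in 40 0.05 [ 0.53  0.82  0.13  1.7  -0.11  1.32  1.58] 0.0 0.0
rack in 40 0.13 [ 0.52  0.71  0.15  1.7  -0.1   1.45  1.58] 0.0 0.0
rack in 45 0.05 [ 0.54  0.87  0.13  1.65 -0.11  1.42  1.58] 0.0 0.0
rack in 45 0.13 [ 0.53  0.75  0.14  1.65 -0.1   1.53  1.58] 0.0 0.0
rack in 50 0.05 [ 0.54  0.92  0.13  1.6  -0.11  1.51  1.58] 0.0 0.0
rack in 50 0.13 [ 0.53  0.8   0.14  1.61 -0.1   1.62  1.58] 0.0 0.0
rack in 60 0.05 [ 0.55  1.01  0.12  1.51 -0.1   1.68  1.58] 0.0 0.0
rack in 60 0.13 [ 0.56  0.89  0.11  1.52 -0.08  1.78  1.56] 0.1 0.0
rack in 70 0.05 [ 0.65  1.07 -0.03  1.47 -0.03  1.78  1.49] 9.9 2.7
rack in 70 0.13 [ 0.67  0.91 -0.05  1.56 -0.03  1.78  1.48] 25.0 6.5
```

```bash
python3 - <<'E'
from h import *
go([.58,-.09,.24],84.4,-12)
E
```

```text
turn [0.03, 0.48, 0.036] cm [0.95, 1.79, -2.76] d 0.034
```

drive_tool(motion=[[[0.01, 0.1, 0.01], [0, 0.5, -0.7], -0.6], [[0.02, 0.2, 0.02], [0.2, 1, -1.4], -0.6], [[0.03, 0.3, 0.03], [0.5, 1.4, -2], -0.6], [[0.03, 0.4, 0.036], [0.8, 1.8, -2.7], -0.6], [[0.03, 0.48, 0.036], [0.95, 1.8, -2.7], -0.6], [[0.03, 0.48, 0.036], [0.95, 1.8, -2.7], -0.6], [[0.03, 0.48, 0.036], [0.95, 1.8, -2.7], -0.6], [[0.03, 0.48, 0.036], [0.95, 1.8, -2.7], -0.6]])

```text
time_s: 44.25
tool_pos: [0.5803, -0.0909, 0.2398]
tcp_rot: [0.049, 0.993, -0.006, 0.106]
ft_force: [-0.5, -0.9, 0.1]
width: 0.0684
grasp_force: 0.0
```

```bash
cat >> kin.py <<'E'
def rows(Q,P,clo):
    """tool-relative rows for a joint path Q, from the present joints"""
    o=bot.get_obs();p0,A0=fk(o['joints'],P,SG)
    for q in Q:
        p,A=fk(q,P,SG);print([(A0.inv()*A).as_rotvec().round(3).tolist(),(A0.inv().apply(p-p0)*100).round(2).tolist(),clo],end=', ')
    print()
E
python3 - <<'E'
from kin import *
st();P=np.load('P.npy');q0=bot.get_obs()['joints']
A=frame(84.4,-45)
for qs in ([-.1,.3,.2,2.2,3.1,.3,-1.5],):
  for b in((.63,-.077),(.6213,-.164),(.612,-.2515)):
    for z in(.046,.10,.15):
      print(b,z,*[np.round(k,2) for k in ikn(P,np.array([*b,z])+A.apply([0,0,.024]),A,np.array(qs))])
E
```

```text
t 44.25 tcp [ 0.5803 -0.0909  0.2398] psi 84.32 z [ 0.209 -0.021 -0.978] xz -0.2102 F [-0.55 -0.93  0.1 ] w 0.0684 g 0.0 q [-0.59  0.31  0.84  1.95 -0.35  0.79  1.89]
(0.63, -0.077) 0.046 [-0.01  0.65  0.05  2.2   3.14  0.49 -1.65] 0.01 0.0
(0.63, -0.077) 0.1 [-0.01  0.52  0.05  2.21  3.14  0.37 -1.64] 0.01 0.0
(0.63, -0.077) 0.15 [-0.01  0.41  0.05  2.2   3.14  0.25 -1.63] 0.01 0.01
(0.6213, -0.164) 0.046 [ 0.23  0.65 -0.01  2.18  3.39  0.49 -1.71] 0.02 0.01
(0.6213, -0.164) 0.1 [ 0.27  0.53 -0.05  2.19  3.42  0.37 -1.73] 0.02 0.01
(0.6213, -0.164) 0.15 [ 0.34  0.42 -0.13  2.18  3.44  0.24 -1.75] 0.04 0.02
(0.612, -0.2515) 0.046 [ 0.45  0.67 -0.06  2.13  3.65  0.46 -1.79] 0.03 0.02
(0.612, -0.2515) 0.1 [ 0.53  0.56 -0.15  2.13  3.71  0.34 -1.85] 0.05 0.02
(0.612, -0.2515) 0.15 [ 0.68  0.47 -0.33  2.13  3.75  0.21 -1.87] 0.09 0.04
```

```bash
python3 - <<'E'
from kin import *
P=np.load('P.npy');q0=bot.get_obs()['joints'];m=np.array([-.35,.36,.5,2.15,-.1,.3,1.7])
Q=[q0+(m-q0)*k/5 for k in range(1,6)]+[m+np.array([0,0,0,0,.17*k,0,-.17*k]) for k in range(1,8)]
rows(Q,P,-.6);print(fk(Q[-1],P,SG)[0],fk(m,P,SG)[0])
E
```

```text
[[0.047, -0.023, -0.004], [0.33, -0.96, 2.39], -0.6], [[0.086, -0.05, -0.012], [0.67, -1.68, 4.61], -0.6], [[0.116, -0.081, -0.026], [1.02, -2.12, 6.66], -0.6], [[0.137, -0.115, -0.043], [1.38, -2.25, 8.54], -0.6], [[0.148, -0.152, -0.062], [1.76, -2.06, 10.27], -0.6], [[0.197, -0.15, -0.051], [1.95, -3.32, 10.13], -0.6], [[0.246, -0.156, -0.04], [1.95, -4.59, 9.9], -0.6], [[0.294, -0.171, -0.03], [1.76, -5.82, 9.58], -0.6], [[0.338, -0.194, -0.022], [1.37, -6.98, 9.17], -0.6], [[0.379, -0.224, -0.015], [0.81, -8.03, 8.7], -0.6], [[0.414, -0.26, -0.01], [0.08, -8.95, 8.17], -0.6], [[0.442, -0.302, -0.007], [-0.79, -9.71, 7.6], -0.6], 
[ 0.58080823 -0.19467283  0.1707601 ] [ 0.56934402 -0.11684462  0.1387182 ]
```

drive_tool(motion=[[[0.047, -0.023, -0.004], [0.33, -0.96, 2.39], -0.6], [[0.086, -0.05, -0.012], [0.67, -1.68, 4.61], -0.6], [[0.116, -0.081, -0.026], [1.02, -2.12, 6.66], -0.6], [[0.137, -0.115, -0.043], [1.38, -2.25, 8.54], -0.6], [[0.148, -0.152, -0.062], [1.76, -2.06, 10.27], -0.6], [[0.197, -0.15, -0.051], [1.95, -3.32, 10.13], -0.6], [[0.246, -0.156, -0.04], [1.95, -4.59, 9.9], -0.6], [[0.294, -0.171, -0.03], [1.76, -5.82, 9.58], -0.6], [[0.338, -0.194, -0.022], [1.37, -6.98, 9.17], -0.6], [[0.379, -0.224, -0.015], [0.81, -8.03, 8.7], -0.6], [[0.414, -0.26, -0.01], [0.08, -8.95, 8.17], -0.6], [[0.442, -0.302, -0.007], [-0.79, -9.71, 7.6], -0.6]])

```text
time_s: 45.45
tool_pos: [0.5921, -0.1906, 0.1671]
tcp_rot: [0.068, 0.942, -0.228, 0.237]
ft_force: [-0.3, 0.3, -0.6]
width: 0.0682
grasp_force: 0.0
```

```bash
python3 - <<'E'
from kin import *
st();P=np.load('P.npy');q0=bot.get_obs()['joints'].copy()
# spin q5 to ~3.1, ease q6 to .3
n=max(1,int(np.ceil((3.1-q0[4])/.18)));print(n)
e=q0.copy();e[4]=3.1;e[6]=q0[6]-(3.1-q0[4]);e[5]=.3
Q=[q0+(e-q0)*k/n for k in range(1,min(n,12)+1)]
rows(Q,P,-.6);print([fk(q,P,SG)[0].round(3).tolist() for q in(Q[5],Q[-1])])
E
```

```text
t 45.45 tcp [ 0.5921 -0.1906  0.1671] psi 75.14 z [ 0.416 -0.462 -0.784] xz -0.4774 F [-0.34  0.31 -0.58] w 0.0682 g 0.0 q [-0.84  0.6   1.11  2.2  -0.55  0.15  2.  ]
21
[[0.022, 0.016, 0.002], [0.56, -0.37, 0.02], -0.6], [[0.047, 0.029, 0.004], [1.06, -0.86, 0.02], -0.6], [[0.076, 0.037, 0.006], [1.47, -1.47, -0.01], -0.6], [[0.107, 0.04, 0.008], [1.76, -2.18, -0.05], -0.6], [[0.139, 0.037, 0.01], [1.91, -2.96, -0.12], -0.6], [[0.171, 0.028, 0.012], [1.91, -3.78, -0.22], -0.6], [[0.202, 0.013, 0.014], [1.75, -4.62, -0.34], -0.6], [[0.231, -0.008, 0.015], [1.42, -5.44, -0.49], -0.6], [[0.257, -0.035, 0.016], [0.92, -6.21, -0.65], -0.6], [[0.277, -0.068, 0.016], [0.26, -6.89, -0.83], -0.6], [[0.293, -0.104, 0.016], [-0.55, -7.44, -1.02], -0.6], [[0.302, -0.144, 0.015], [-1.47, -7.85, -1.23], -0.6], 
[[0.546, -0.228, 0.177], [0.562, -0.259, 0.218]]
```

```bash
cat >> kin.py <<'E'
def jac(q,P):
    p,A=fk(q,P,SG);J=np.zeros((6,7))
    for i in range(7):
        d=q.copy();d[i]+=1e-5;p2,A2=fk(d,P,SG);J[:3,i]=(p2-p)/1e-5;J[3:,i]=(A2*A.inv()).as_rotvec()/1e-5
    return p,A,J
def sim(q,P,targets,sub=6,lam=.02,rate=.22):
    """damped local IK following pose targets [(p,A)], one per row, capped 8.59deg/50mm per row"""
    q=q.copy();hist=[]
    for tp,TA in targets:
        for k in range(sub):
            p,A,J=jac(q,P);e=np.r_[tp-p,(TA*A.inv()).as_rotvec()]
            f=min(1,.05/sub/max(np.linalg.norm(e[:3]),1e-9),.15/sub/max(np.linalg.norm(e[3:]),1e-9));e=e*f
            free=np.ones(7,bool)
            for _ in range(4):
                Jf=J*free;W=np.diag([1,1,1,.3,.3,.3]);d=Jf.T@W@np.linalg.solve(W@Jf@Jf.T@W+lam**2*np.eye(6)*.05,W@e)
                bad=free&(((q+d)<LO)|((q+d)>HI))
                if not bad.any():break
                free&=~bad
            q=np.clip(q+d,LO,HI)
        hist.append(q.copy())
    return hist
def lerp(p0,A0,p1,A1,n):
    r=(A0.inv()*A1).as_rotvec();return [(p0+(p1-p0)*k/n,A0*R.from_rotvec(r*k/n)) for k in range(1,n+1)]
E
python3 - <<'E'
from kin import *
P=np.load('P.npy')
q=np.array([-.59,.31,.84,1.95,-.35,.79,1.89]);m=np.array([-.35,.36,.5,2.15,-.1,.3,1.7])
Q=[q+(m-q)*k/5 for k in range(1,6)]+[m+np.array([0,0,0,0,.17*k,0,-.17*k]) for k in range(1,8)]
print('sim',sim(q,P,[fk(x,P,SG) for x in Q])[-1].round(2),'real [-.84 .6 1.11 2.2 -.55 .15 2.0]')
# spatula-type check: psi 6.8 -> -78.7 
q=np.array([-.43,.3,.48,2.14,-.21,.74,.3]);p,A=fk(q,P,SG);print('sim',sim(q,P,lerp(p,A,np.array([.4256,.0713,.1352]),frame(-78.9),12))[-1].round(2),'real [-.92 .3 .79 2.23 -.32 .72 -1.29]')
# plan: from now -> lateral loops
q0=bot.get_obs()['joints'].copy()
w=np.array([.63,-.077])
def pose(psi,tilt,roll,z,xy=(.56,-.08)):
    return np.array([*xy,z]),R.from_rotvec([np.radians(roll),0,0])*frame(psi,tilt)
for roll in(0,25,40,-30):
    q=q0;
    for (psi,t,r,n) in((84.4,-10,0,8),(84.4,-10,roll,8),(84.4,-45,roll,8),(84.4,-45,0,8)):
        p,A=fk(q,P,SG);q=sim(q,P,lerp(p,A,*pose(psi,t,r,.2),n)+[pose(psi,t,r,.2)]*3)[-1]
        x,B=fk(q,P,SG);tp,TA=pose(psi,t,r,.2);print(roll,(t,r),q.round(2),round(np.linalg.norm(x-tp)*1e3),round(np.degrees((B.inv()*TA).magnitude()),1))
E
```

```text
sim [-0.87  0.65  1.16  2.19 -0.91  0.17  2.33] real [-.84 .6 1.11 2.2 -.55 .15 2.0]
sim [-0.91  0.31  0.78  2.23 -0.33  0.72 -1.28] real [-.92 .3 .79 2.23 -.32 .72 -1.29]
0 (-10, 0) [-0.72  0.44  1.01  1.99 -0.57  0.8   2.06] 0 0.0
0 (-10, 0) [-0.72  0.44  1.01  1.99 -0.57  0.8   2.06] 0 0.0
0 (-45, 0) [-0.75  0.18  0.88  2.31 -1.29  0.15  2.77] 19 6.9
0 (-45, 0) [-0.75  0.18  0.88  2.31 -1.29  0.15  2.78] 19 6.9
25 (-10, 0) [-0.72  0.44  1.01  1.99 -0.57  0.8   2.06] 0 0.0
25 (-10, 25) [-0.31  0.47  0.79  1.94 -0.91  1.1   2.39] 0 0.0
25 (-45, 25) [ 1.32  0.37 -1.16  2.31 -1.29  0.16  2.85] 9 3.4
25 (-45, 0) [-0.51  0.15  0.65  2.31 -1.29  0.16  2.84] 19 7.1
40 (-10, 0) [-0.72  0.44  1.01  1.99 -0.57  0.8   2.06] 0 0.0
40 (-10, 40) [-0.12  0.56  0.69  1.9  -1.05  1.33  2.51] 0 0.0
40 (-45, 40) [ 1.47  0.63 -1.28  2.31 -1.28  0.16  2.86] 3 1.1
40 (-45, 0) [-0.46  0.14  0.61  2.31 -1.28  0.16  2.85] 20 7.3
-30 (-10, 0) [-0.72  0.44  1.01  1.99 -0.57  0.8   2.06] 0 0.0
-30 (-10, -30) [-1.14  0.74  1.3   2.03 -0.3   0.66  1.73] 0 0.0
-30 (-45, -30) [-1.38  0.78  1.45  2.3  -1.1   0.18  2.45] 28 10.3
-30 (-45, 0) [-0.8   0.19  0.92  2.31 -1.29  0.15  2.76] 19 6.9
```

```bash
nproc; cat > search.py <<'E'
from kin import *
from multiprocessing import Pool
P=np.load('P.npy');q0=bot.get_obs()['joints'].copy()
def pose(psi,tilt,roll,x,y,z): return np.array([x,y,z]),R.from_rotvec([np.radians(roll),0,0])*frame(psi,tilt)
def err(q,T):
    x,B=fk(q,P,SG);return np.linalg.norm(x-T[0])*1e3+np.degrees((B.inv()*T[1]).magnitude())*3
def to(q,T,n=None):
    p,A=fk(q,P,SG);a=(A.inv()*T[1]).magnitude();n=n or int(max(a/.13,np.linalg.norm(T[0]-p)/.04))+1
    return sim(q,P,lerp(p,A,*T,n)+[T]*2,sub=3)
def gp(c,psi,tilt,z,d=.024):
    A=frame(psi,tilt);return np.array([*c,z])+A.apply([0,0,d]),A
def chain(q,psi,t=45):
    """stand above, down, above, rack above, down; psi = stand psi in {84.4,-95.6}"""
    sg=-1 if psi>0 else 1; worst=0;lim=9;out=[]
    for T in(gp((.622,-.16),psi,sg*t,.11),gp((.622,-.16),psi,sg*t,.046),gp((.622,-.16),psi,sg*t,.13),gp((.45,-.28),psi-35.3,-sg*(90-t),.16),gp((.405,-.318),psi-35.3,-sg*(90-t),.11),gp((.405,-.318),psi-35.3,-sg*(90-t),.05)):
        h=to(q,T);q=h[-1];worst=max(worst,err(q,T));out.append(q);lim=min(lim,min(np.minimum(x-LO,HI-x).min() for x in h))
        if worst>4:break
    return worst,lim,out
def trial(seed):
    rng=np.random.default_rng(seed);q=q0;W=[];m=9
    for k in range(rng.integers(1,4)):
        w=(84.4+rng.uniform(-170,200),rng.uniform(-35,45),rng.uniform(-50,50),rng.uniform(.42,.65),rng.uniform(-.2,.2),rng.uniform(.2,.4))
        h=to(q,pose(*w));q=h[-1];W.append(w)
        if err(q,pose(*w))>5: return None
        m=min(m,min(np.minimum(x-LO,HI-x).min() for x in h))
    if m<.02:return None
    best=None
    for psi in(84.4,-95.6):
        w,l,o=chain(q,psi)
        if w<4 and l>.02 and (best is None or l>best[1]):best=(psi,l,W,o,m)
    return best
if __name__=='__main__':
    import time,pickle;t0=time.time();res=[]
    with Pool() as p:
        for r in p.imap_unordered(trial,range(100000),chunksize=2):
            if r:res.append(r)
            if time.time()-t0>170 or len(res)>=12:p.terminate();break
    res.sort(key=lambda r:(len(r[2]),-r[1]));pickle.dump(res,open('res.pkl','wb'))
    print(len(res),time.time()-t0)
    for r in res[:4]:
        print(r[0],round(r[1],2),round(r[4],2),[np.round(w,2).tolist() for w in r[2]]);[print('   ',o.round(2)) for o in r[3]]
E
OMP_NUM_THREADS=1 python3 search.py
```

```text
4
4 170.02658534049988
84.4 0.02 0.1 [[92.47, 1.97, 42.14, 0.46, -0.01, 0.23], [14.22, 3.97, -25.91, 0.64, 0.19, 0.33]]
    [ 0.68  0.56 -0.53  2.18  2.87  0.32 -1.05]
    [ 0.67  0.71 -0.52  2.17  2.92  0.45 -1.04]
    [ 0.68  0.51 -0.53  2.17  2.86  0.27 -1.05]
    [ 1.1   0.98 -0.91  1.51  0.37  1.72  0.93]
    [ 1.17  1.02 -0.87  1.55  0.44  1.67  1.  ]
    [ 1.15  1.1  -0.84  1.55  0.49  1.6   1.  ]
84.4 0.02 0.02 [[69.73, -8.08, -28.89, 0.64, 0.17, 0.25], [197.99, 24.59, 45.35, 0.62, 0.14, 0.36]]
    [ 1.19  0.96 -1.22  2.17  2.2   0.65 -0.02]
    [ 1.16  1.11 -1.16  2.17  2.38  0.73 -0.08]
    [ 1.2   0.91 -1.24  2.17  2.14  0.62  0.  ]
    [ 1.17  1.07 -1.08  1.5   0.47  1.78  0.83]
    [ 1.25  1.11 -1.04  1.55  0.54  1.73  0.89]
    [ 1.23  1.18 -0.99  1.55  0.6   1.67  0.9 ]
84.4 0.03 0.02 [[54.65, -1.0, -16.06, 0.63, -0.14, 0.22], [182.16, -28.27, -42.66, 0.64, -0.07, 0.22], [84.42, 31.12, -14.67, 0.56, 0.04, 0.27]]
    [ 0.98  0.7  -0.9   2.17  2.44  0.42 -0.46]
    [ 0.97  0.88 -0.89  2.17  2.57  0.55 -0.48]
    [ 0.98  0.64 -0.9   2.17  2.39  0.37 -0.45]
    [ 1.1   0.98 -0.92  1.51  0.37  1.73  0.93]
    [ 1.18  1.02 -0.88  1.55  0.45  1.67  1.  ]
    [ 1.16  1.1  -0.84  1.55  0.49  1.6   1.  ]
84.4 0.03 0.02 [[102.39, -28.57, 44.68, 0.57, 0.18, 0.39], [135.24, 10.83, 0.92, 0.5, -0.01, 0.26], [44.04, 22.68, -49.62, 0.52, -0.13, 0.28]]
    [ 0.8   0.6  -0.67  2.17  2.69  0.34 -0.81]
    [ 0.8   0.76 -0.67  2.17  2.77  0.48 -0.81]
    [ 0.8   0.55 -0.67  2.17  2.66  0.29 -0.81]
    [ 1.1   0.97 -0.91  1.51  0.37  1.72  0.94]
    [ 1.17  1.02 -0.87  1.55  0.44  1.67  1.  ]
    [ 1.15  1.09 -0.83  1.55  0.49  1.6   1.  ]
```

```bash
cat > plan.py <<'E'
from search import *
np.set_printoptions(suppress=True)
def plan(T,clo,n=None,q=None,quiet=False):
    o=bot.get_obs();q=o['joints'].copy() if q is None else q
    # model-consistent target: shift model offset out
    p,A=fk(q,P,SG);A0=R.from_quat(o['tcp_rot']);p0=o['tool_pos']
    a=(A0.inv()*T[1]).as_rotvec();d=A0.inv().apply(T[0]-p0)*100
    n=n or int(max(np.linalg.norm(a)/.13,np.linalg.norm(d)/4))+1
    h=sim(q,P,lerp(p,A,*T,n)+[T]*2,sub=3)
    print('end q',h[-1].round(2),'err',round(err(h[-1],T),1),'margin',round(min(np.minimum(x-LO,HI-x).min() for x in h),2),'n',n)
    L=[[(a*k/n).round(3).tolist(),(d*k/n).round(2).tolist(),clo] for k in range(1,n+1)]
    L+=[L[-1]]*(max(0,min(2,12-n)) if n<=12 else 2)
    for i in range(0,len(L),12):
        if i and not quiet: print('--',12,'rows above; next call recompute')
        if i==0: print(L[:12])
    return h[-1]
E
python3 - <<'E'
from plan import *
st();q=plan(pose(92.5,2,42,.46,-.01,.23),-.6)
q=plan(pose(14.2,4,-26,.64,.19,.33),-.6,q=q)
E
```

```text
t 45.45 tcp [ 0.5921 -0.1906  0.1671] psi 75.14 z [ 0.416 -0.462 -0.784] xz -0.4774 F [-0.34  0.31 -0.58] w 0.0682 g 0.0 q [-0.84  0.6   1.11  2.2  -0.55  0.15  2.  ]
end q [-0.23  0.42  0.71  2.02 -0.87  1.41  2.55] err 0.0 margin 0.1 n 11
[[[-0.109, 0.048, -0.001], [0.81, 0.95, -1.71], -0.6], [[-0.217, 0.097, -0.002], [1.63, 1.89, -3.41], -0.6], [[-0.326, 0.145, -0.003], [2.44, 2.84, -5.12], -0.6], [[-0.434, 0.193, -0.004], [3.25, 3.78, -6.82], -0.6], [[-0.543, 0.242, -0.005], [4.06, 4.73, -8.53], -0.6], [[-0.652, 0.29, -0.006], [4.88, 5.68, -10.23], -0.6], [[-0.76, 0.338, -0.007], [5.69, 6.62, -11.94], -0.6], [[-0.869, 0.387, -0.008], [6.5, 7.57, -13.64], -0.6], [[-0.977, 0.435, -0.009], [7.32, 8.51, -15.35], -0.6], [[-1.086, 0.483, -0.01], [8.13, 9.46, -17.05], -0.6], [[-1.195, 0.532, -0.011], [8.94, 10.41, -18.76], -0.6], [[-1.195, 0.532, -0.011], [8.94, 10.41, -18.76], -0.6]]
end q [-1.09  0.75  1.09  1.35 -0.27  1.45  0.16] err 0.0 margin 0.39 n 11
[[[0.021, 0.04, 0.097], [-1.02, 2.58, -2.58], -0.6], [[0.041, 0.079, 0.195], [-2.05, 5.16, -5.15], -0.6], [[0.062, 0.119, 0.292], [-3.07, 7.75, -7.73], -0.6], [[0.082, 0.159, 0.39], [-4.1, 10.33, -10.31], -0.6], [[0.103, 0.198, 0.487], [-5.12, 12.91, -12.88], -0.6], [[0.124, 0.238, 0.585], [-6.14, 15.49, -15.46], -0.6], [[0.144, 0.278, 0.682], [-7.17, 18.07, -18.04], -0.6], [[0.165, 0.317, 0.779], [-8.19, 20.66, -20.61], -0.6], [[0.185, 0.357, 0.877], [-9.22, 23.24, -23.19], -0.6], [[0.206, 0.397, 0.974], [-10.24, 25.82, -25.77], -0.6], [[0.227, 0.436, 1.072], [-11.26, 28.4, -28.34], -0.6], [[0.227, 0.436, 1.072], [-11.26, 28.4, -28.34], -0.6]]
```

```bash
python3 - <<'E'
from plan import *
import pickle
for r in pickle.load(open('res.pkl','rb')):
    q=q0;print('---',r[0])
    for T in [pose(*w) for w in r[2]]+[gp((.622,-.16),r[0],-45,.11)]:
        h=to(q,T);q=h[-1];H=np.array(h);print(q.round(2),'maxstep',np.abs(np.diff(H,axis=0)).max().round(2),'n',len(h),'minz',min(fk(x,P,SG)[0][2] for x in h).round(2))
E
```

```text
--- 84.4
[-0.23  0.42  0.71  2.01 -0.87  1.42  2.55] maxstep 0.13 n 13 minz 0.17
[-1.1   0.76  1.09  1.35 -0.28  1.45  0.16] maxstep 0.23 n 16 minz 0.24
[ 0.68  0.56 -0.53  2.18  2.87  0.32 -1.05] maxstep 1.19 n 13 minz 0.09
--- 84.4
[-1.29  1.05  1.42  1.55 -0.51  1.22  1.31] maxstep 0.11 n 12 minz 0.18
[ 0.83  0.58 -1.35  1.65  0.3   1.08  2.9 ] maxstep 0.8 n 19 minz 0.25
[ 1.19  0.96 -1.22  2.17  2.2   0.65 -0.02] maxstep 0.74 n 17 minz 0.09
--- 84.4
[-0.77  0.82  1.26  1.71 -0.59  1.06  1.55] maxstep 0.19 n 7 minz 0.18
[ 0.09  0.47 -0.2   1.65  0.38  1.1   2.9 ] maxstep 0.31 n 20 minz 0.22
[-0.25  0.61  0.12  1.41  0.05  1.69  1.26] maxstep 0.13 n 16 minz 0.22
[ 0.98  0.7  -0.9   2.17  2.44  0.42 -0.46] maxstep 1.09 n 13 minz 0.09
--- 84.4
[ 0.01  0.05 -0.03  2.09 -1.27  0.82  2.41] maxstep 0.94 n 13 minz 0.19
[-0.13  0.25  0.04  1.87  0.11  1.17  2.22] maxstep 0.15 n 13 minz 0.26
[-0.36  0.39  0.37  1.74  0.44  1.34  0.48] maxstep 0.14 n 16 minz 0.26
[ 0.8   0.6  -0.67  2.17  2.69  0.34 -0.81] maxstep 0.82 n 12 minz 0.09
```

```bash
cat > greedy.py <<'E'
from plan import *
import time
B=pose(84.4,20,0,.55,-.08,.25)
def run(q,Ts):
    ms=0;mg=9;prev=q;n=0
    for T in Ts:
        h=to(q,T);H=np.array([q]+h);ms=max(ms,np.abs(np.diff(H,axis=0)).max());mg=min(mg,np.minimum(H-LO,HI-H).min());q=h[-1];n+=len(h)
        if err(q,T)>5 or ms>.24 or min(fk(x,P,SG)[0][2] for x in h[::3])<.15:return None
    return q,ms,mg,n
def job(a):
    q,seed=a;rng=np.random.default_rng(seed)
    W=[(84.4+rng.uniform(-120,200),rng.uniform(-30,50),rng.uniform(-45,45),rng.uniform(.42,.65),rng.uniform(-.25,.3),rng.uniform(.2,.4)) for _ in range(rng.integers(1,3))]
    r=run(q,[pose(*w) for w in W]+[B]);return (r,W) if r else None
if __name__=='__main__':
    C=np.array([1.15,1.1,-.84,1.55,.49,1.6,1.0]);
    for T in(gp((.405,-.318),49.1,45,.12),gp((.45,-.28),49.1,45,.16),gp((.622,-.16),84.4,-45,.13),gp((.622,-.16),84.4,-45,.046),gp((.622,-.16),84.4,-45,.13),gp((.45,-.28),49.1,45,.16),gp((.405,-.318),49.1,45,.12)):
        h=to(C,T);H=np.array([C]+h);C=h[-1];print('C',C.round(2),np.abs(np.diff(H,axis=0)).max().round(2),round(err(C,T),1))
    q=bot.get_obs()['joints'].copy()
    h=to(q,B);q=h[-1];print('B',q.round(2),err(q,B))
    for stage in range(4):
        t0=time.time();best=None
        with Pool() as p:
            for r in p.imap_unordered(job,((q,s+1000*stage) for s in range(100000)),chunksize=2):
                if r and (best is None or r[0][0][2]-.02*len(r[1])<best[0][0][2]-.02*len(best[1])):best=r
                if time.time()-t0>38:p.terminate();break
        q=best[0][0];print(stage,q.round(2),[round(x,2) for x in best[0][1:]],[np.round(w,2).tolist() for w in best[1]],flush=True)
        w,l,o=chain(q,84.4);print('chain',round(w,1),round(l,2))
E
OMP_NUM_THREADS=1 python3 greedy.py
```

```text
C [ 1.18  1.   -0.88  1.55  0.44  1.68  1.  ] 0.05 0.0
C [ 1.1   0.98 -0.92  1.51  0.37  1.72  0.93] 0.04 0.0
C [ 1.06  0.71 -1.01  2.17  2.29  0.43 -0.29] 0.74 0.0
C [ 1.04  0.94 -0.98  2.17  2.49  0.6  -0.34] 0.08 0.0
C [ 1.06  0.71 -1.01  2.17  2.28  0.43 -0.29] 0.08 0.0
C [ 1.1   0.98 -0.92  1.51  0.37  1.73  0.93] 0.71 0.0
C [ 1.18  1.01 -0.89  1.55  0.44  1.69  1.  ] 0.04 0.0
B [-0.57  0.7   1.02  1.59 -0.45  1.52  2.01] 3.7912202902942513e-13
0 [ 0.65  0.6  -0.82  1.58  0.35  1.5   1.23] [np.float64(0.24), np.float64(0.0), 53] [[58.69, 23.06, 35.69, 0.5, 0.18, 0.21], [224.9, -25.36, -26.26, 0.49, 0.06, 0.21]]
chain 0.0 0.02
1 [ 0.87  0.88 -1.34  1.57  0.67  1.68  0.93] [np.float64(0.14), np.float64(0.04), 55] [[28.47, -27.74, -1.93, 0.43, -0.08, 0.38], [276.92, -11.08, 37.67, 0.59, -0.14, 0.3]]
chain 0.0 0.06
2 [ 0.9   1.07 -1.57  1.56  0.84  1.83  0.78] [np.float64(0.15), np.float64(0.0), 57] [[272.7, -3.88, -33.63, 0.43, -0.23, 0.34], [30.17, 5.27, -41.52, 0.62, 0.0, 0.22]]
chain 0.0 0.0
3 [ 0.9   1.07 -1.57  1.56  0.84  1.83  0.78] [np.float64(0.2), np.float64(0.0), 41] [[-18.61, 29.93, -25.47, 0.46, 0.27, 0.29], [10.22, 48.17, 15.04, 0.55, 0.11, 0.29]]
chain 0.0 0.0
```

```bash
cat >> plan.py <<'E'
def multi(Ts,clo,step=.14,tstep=.045,settle=1,q=None,start=None):
    o=bot.get_obs();q=o['joints'].copy() if q is None else q
    p0,A0=start or (o['tool_pos'],R.from_quat(o['tcp_rot']));mp,mA=fk(q,P,SG);first=True
    for T in Ts:
        a=(A0.inv()*T[1]).magnitude();n=int(max(a/step,np.linalg.norm(T[0]-p0)/tstep))+1
        L=lerp(p0,A0,*T,n)+[T]*settle
        h=sim(q,P,(lerp(mp,mA,*T,n) if first else L)+[T],sub=3);H=np.array([q]+h);q=h[-1];first=False
        print('# end',q.round(2),'err',round(err(q,T),1),'maxstep',np.abs(np.diff(H,axis=0)).max().round(2),'margin',np.minimum(H-LO,HI-H).min().round(2))
        while L:
            c,L=L[:12],L[12:]
            print('['+', '.join('[[%s], [%s], %s]'%(', '.join('%g'%v for v in (A0.inv()*A).as_rotvec().round(2)),', '.join('%g'%v for v in (A0.inv().apply(p-p0)*100).round(1)),clo) for p,A in c)+']')
            p0,A0=c[-1]
    return q,(p0,A0)
E
python3 - <<'E'
from plan import *
from greedy import B
multi([B,pose(58.7,23,35.7,.5,.18,.21),pose(224.9,-25.4,-26.3,.49,.06,.21),B],-.6)
E
```

```text
# end [-0.57  0.7   1.02  1.59 -0.46  1.52  2.01] err 0.0 maxstep 0.24 margin -0.0
[[[-0.06, 0.12, -0.02], [-0, 0.8, -1.9], -0.6], [[-0.12, 0.24, -0.03], [-0, 1.6, -3.8], -0.6], [[-0.19, 0.36, -0.05], [-0, 2.4, -5.7], -0.6], [[-0.25, 0.48, -0.07], [-0, 3.2, -7.6], -0.6], [[-0.31, 0.61, -0.09], [-0, 3.9, -9.5], -0.6], [[-0.37, 0.73, -0.1], [-0, 4.7, -11.4], -0.6], [[-0.43, 0.85, -0.12], [-0.1, 5.5, -13.4], -0.6], [[-0.43, 0.85, -0.12], [-0.1, 5.5, -13.4], -0.6]]
# end [-0.58  0.69  0.78  1.84 -1.07  1.66  1.79] err 0.0 maxstep 0.12 margin 0.18
[[[-0.12, 0.04, 0.03], [0.9, 4.2, 1.1], -0.6], [[-0.24, 0.08, 0.06], [1.9, 8.5, 2.1], -0.6], [[-0.36, 0.12, 0.09], [2.8, 12.7, 3.2], -0.6], [[-0.48, 0.17, 0.12], [3.8, 16.9, 4.2], -0.6], [[-0.6, 0.21, 0.15], [4.7, 21.2, 5.3], -0.6], [[-0.71, 0.25, 0.19], [5.7, 25.4, 6.3], -0.6], [[-0.71, 0.25, 0.19], [5.7, 25.4, 6.3], -0.6]]
# end [ 0.68  0.88 -1.41  1.78  0.75  1.61  2.92] err 0.0 maxstep 0.26 margin 0.0
[[[0.04, 0.05, -0.12], [-0.1, -0.5, -0.4], -0.6], [[0.09, 0.09, -0.24], [-0.1, -0.9, -0.9], -0.6], [[0.13, 0.14, -0.37], [-0.2, -1.4, -1.3], -
[... 1065 characters left out ...]
0.55], [3.3, 1.4, -0.9], -0.6], [[-0.04, -0.05, 0.69], [4.2, 1.7, -1.1], -0.6], [[-0.05, -0.06, 0.83], [5, 2.1, -1.3], -0.6], [[-0.06, -0.07, 0.97], [5.8, 2.4, -1.6], -0.6], [[-0.06, -0.08, 1.1], [6.6, 2.8, -1.8], -0.6], [[-0.07, -0.08, 1.24], [7.5, 3.1, -2], -0.6], [[-0.08, -0.09, 1.38], [8.3, 3.4, -2.2], -0.6], [[-0.09, -0.1, 1.52], [9.1, 3.8, -2.5], -0.6], [[-0.1, -0.11, 1.66], [10, 4.1, -2.7], -0.6]]
[[[-0.01, -0.01, 0.14], [0.3, -0.8, -0.3], -0.6], [[-0.02, -0.02, 0.28], [0.5, -1.6, -0.7], -0.6], [[-0.02, -0.03, 0.41], [0.8, -2.5, -1], -0.6], [[-0.03, -0.04, 0.55], [1.1, -3.3, -1.3], -0.6], [[-0.04, -0.05, 0.69], [1.3, -4.1, -1.7], -0.6], [[-0.04, -0.05, 0.69], [1.3, -4.1, -1.7], -0.6]]
```

drive_tool(motion=[[[-0.06, 0.12, -0.02], [0, 0.8, -1.9], -0.6], [[-0.12, 0.24, -0.03], [0, 1.6, -3.8], -0.6], [[-0.19, 0.36, -0.05], [0, 2.4, -5.7], -0.6], [[-0.25, 0.48, -0.07], [0, 3.2, -7.6], -0.6], [[-0.31, 0.61, -0.09], [0, 3.9, -9.5], -0.6], [[-0.37, 0.73, -0.1], [0, 4.7, -11.4], -0.6], [[-0.43, 0.85, -0.12], [-0.1, 5.5, -13.4], -0.6], [[-0.43, 0.85, -0.12], [-0.1, 5.5, -13.4], -0.6], [[-0.43, 0.85, -0.12], [-0.1, 5.5, -13.4], -0.6]])

```text
time_s: 46.35
tool_pos: [0.5512, -0.0806, 0.2501]
tcp_rot: [0.05, 0.984, 0.006, -0.173]
ft_force: [-0.2, 0.5, 0.5]
width: 0.0684
grasp_force: 0.0
```

drive_tool(motion=[[[-0.12, 0.04, 0.03], [0.9, 4.2, 1.1], -0.6], [[-0.24, 0.08, 0.06], [1.9, 8.5, 2.1], -0.6], [[-0.36, 0.12, 0.09], [2.8, 12.7, 3.2], -0.6], [[-0.48, 0.17, 0.12], [3.8, 16.9, 4.2], -0.6], [[-0.6, 0.21, 0.15], [4.7, 21.2, 5.3], -0.6], [[-0.71, 0.25, 0.19], [5.7, 25.4, 6.3], -0.6], [[-0.71, 0.25, 0.19], [5.7, 25.4, 6.3], -0.6]])

```text
time_s: 47.05
tool_pos: [0.4977, 0.1839, 0.2077]
tcp_rot: [0.197, 0.881, 0.336, -0.268]
ft_force: [0.1, 0.3, -0.6]
width: 0.0682
grasp_force: 0.0
```

drive_tool(motion=[[[0.04, 0.05, -0.12], [-0.1, -0.5, -0.4], -0.6], [[0.09, 0.09, -0.24], [-0.1, -0.9, -0.9], -0.6], [[0.13, 0.14, -0.37], [-0.2, -1.4, -1.3], -0.6], [[0.17, 0.19, -0.49], [-0.2, -1.9, -1.7], -0.6], [[0.21, 0.23, -0.61], [-0.3, -2.3, -2.1], -0.6], [[0.26, 0.28, -0.73], [-0.4, -2.8, -2.6], -0.6], [[0.3, 0.33, -0.86], [-0.4, -3.3, -3], -0.6], [[0.34, 0.37, -0.98], [-0.5, -3.7, -3.4], -0.6], [[0.39, 0.42, -1.1], [-0.5, -4.2, -3.8], -0.6], [[0.43, 0.47, -1.22], [-0.6, -4.7, -4.3], -0.6], [[0.47, 0.51, -1.34], [-0.7, -5.1, -4.7], -0.6], [[0.51, 0.56, -1.47], [-0.7, -5.6, -5.1], -0.6]])

```text
time_s: 48.25
tool_pos: [0.4949, 0.1047, 0.2091]
tcp_rot: [-0.58, 0.742, 0.248, -0.227]
ft_force: [-1.0, -0.3, -1.9]
width: 0.0686
grasp_force: 0.0
```

drive_tool(motion=[[[0.04, 0.05, -0.12], [0.6, -0.1, 0], -0.6], [[0.09, 0.09, -0.24], [1.3, -0.1, -0.1], -0.6], [[0.13, 0.14, -0.37], [1.9, -0.2, -0.1], -0.6], [[0.17, 0.19, -0.49], [2.5, -0.3, -0.1], -0.6], [[0.21, 0.23, -0.61], [3.1, -0.4, -0.2], -0.6], [[0.26, 0.28, -0.73], [3.8, -0.4, -0.2], -0.6], [[0.3, 0.33, -0.86], [4.4, -0.5, -0.2], -0.6], [[0.3, 0.33, -0.86], [4.4, -0.5, -0.2], -0.6], [[0.3, 0.33, -0.86], [4.4, -0.5, -0.2], -0.6], [[0.3, 0.33, -0.86], [4.4, -0.5, -0.2], -0.6]])

```text
time_s: 49.25
tool_pos: [0.4899, 0.0612, 0.2096]
tcp_rot: [0.891, -0.418, -0.118, 0.131]
ft_force: [-0.5, -0.5, -0.4]
width: 0.0689
grasp_force: 0.0
```

```bash
python3 - <<'E'
from plan import *
from greedy import B
st()
q,s=multi([B],-.6)
A=frame(84.4,-45)
multi([gp((.63,-.077),84.4,-45,.12)],-.6,q=q,start=s)
E
```

```text
t 49.25 tcp [0.4899 0.0612 0.2096] psi -139.21 z [-0.32  -0.134 -0.938] xz -0.1016 F [-0.54 -0.48 -0.37] w 0.0689 g 0.0 q [ 0.62  0.91 -1.36  1.72  0.74  1.62  2.92]
# end [ 0.65  0.6  -0.81  1.58  0.35  1.5   1.23] err 0.0 maxstep 0.1 margin 0.0
[[[-0.01, -0.01, 0.14], [0.8, 0.3, -0.2], -0.6], [[-0.01, -0.02, 0.27], [1.7, 0.7, -0.4], -0.6], [[-0.02, -0.03, 0.41], [2.5, 1, -0.7], -0.6], [[-0.03, -0.04, 0.55], [3.4, 1.4, -0.9], -0.6], [[-0.04, -0.05, 0.68], [4.2, 1.7, -1.1], -0.6], [[-0.04, -0.06, 0.82], [5, 2, -1.3], -0.6], [[-0.05, -0.07, 0.96], [5.9, 2.4, -1.6], -0.6], [[-0.06, -0.08, 1.09], [6.7, 2.7, -1.8], -0.6], [[-0.06, -0.09, 1.23], [7.6, 3, -2], -0.6], [[-0.07, -0.1, 1.37], [8.4, 3.4, -2.2], -0.6], [[-0.08, -0.11, 1.51], [9.2, 3.7, -2.5], -0.6], [[-0.09, -0.12, 1.64], [10.1, 4.1, -2.7], -0.6]]
[[[-0.01, -0.01, 0.14], [0.3, -0.8, -0.3], -0.6], [[-0.01, -0.02, 0.27], [0.5, -1.7, -0.7], -0.6], [[-0.02, -0.03, 0.41], [0.8, -2.5, -1], -0.6], [[-0.03, -0.04, 0.55], [1.1, -3.3, -1.4], -0.6], [[-0.04, -0.05, 0.68], [1.3, -4.1, -1.7], -0.6], [[-0.04, -0.05, 0.68], [1.3, -4.1, -1.7], -0.6]]
# end [ 0.76  0.63 -0.84  2.2   2.35  0.49 -0.57] err 0.0 maxstep 1.04 margin 0.05
[[[0, -0.13, -0], [-1.6, 0.1, 1.2], -0.6], [[-0, -0.25, -0], [-3.1, 0.2, 2.3], -0.6], [[0, -0.38, -0], [-4.7, 0.4, 3.5], -0.6], [[-0, -0.5, 0], [-6.3, 0.5, 4.7], -0.6], [[-0, -0.63, -0], [-7.8, 0.6, 5.8], -0.6], [[0, -0.76, 0], [-9.4, 0.7, 7], -0.6], [[0, -0.88, -0], [-10.9, 0.8, 8.2], -0.6], [[0, -1.01, -0], [-12.5, 1, 9.3], -0.6], [[0, -1.13, -0], [-14.1, 1.1, 10.5], -0.6], [[0, -1.13, -0], [-14.1, 1.1, 10.5], -0.6]]
```

```bash
python3 - <<'E'
from plan import *
from greedy import B
def t(q,Ts,step=.06):
    for T in Ts:
        p,A=fk(q,P,SG);n=int(max((A.inv()*T[1]).magnitude()/step,np.linalg.norm(T[0]-p)/.04))+1
        h=to(q,T,n);H=np.array([q]+h);q=h[-1];print(q.round(2),'step',np.abs(np.diff(H,axis=0)).max().round(2),'err',round(err(q,T),1),'mg',np.minimum(H-LO,HI-H).min().round(2),'minq6',H[:,5].min().round(2),'n',n)
    return q
q0=bot.get_obs()['joints'].copy();b=(.63,-.077);s=(.383,-.298)
print('A');t(q0,[gp(b,-95.6,45,.12),gp(b,-95.6,45,.046),gp(b,-95.6,45,.14),gp((.45,-.28),-130.9,-45,.16),gp(s,-130.9,-45,.05)])
print('B');q=t(q0,[B,gp(b,84.4,-45,.12),gp(b,84.4,-45,.046),gp(b,84.4,-45,.14),gp((.45,-.28),49.1,45,.16),gp(s,49.1,45,.05),gp(s,49.1,45,.14),gp((.621,-.164),84.4,-45,.12)])
print('C');q=t(q0,[pose(150,20,0,.5,.0,.25),gp(b,84.4,-45,.12),gp(b,84.4,-45,.046)])
E
```

```text
A
[ 0.8   0.66 -0.89  2.2   2.32  0.51  2.63] step 0.69 err 0.0 mg 0.0 minq6 0.46 n 22
[ 0.78  0.86 -0.87  2.19  2.49  0.67  2.57] step 0.1 err 0.0 mg 0.24 minq6 0.51 n 2
[ 0.8   0.6  -0.89  2.19  2.27  0.46  2.65] step 0.09 err 0.0 mg 0.24 minq6 0.46 n 3
[ 1.36  0.82 -1.29  2.31  1.46  0.77  2.85] step 0.33 err 310.9 mg 0.07 minq6 0.28 n 28
[ 1.37  1.58 -1.57  1.94  1.14  1.8   2.92] step 0.4 err 195.8 mg 0.0 minq6 0.77 n 19
B
[ 0.65  0.6  -0.81  1.58  0.35  1.5   1.23] step 0.05 err 0.0 mg 0.0 minq6 1.5 n 39
[ 0.7   0.6  -0.77  2.2   2.4   0.45 -0.65] step 0.59 err 0.0 mg 0.02 minq6 0.17 n 19
[ 0.69  0.8  -0.76  2.19  2.55  0.62 -0.7 ] step 0.1 err 0.0 mg 0.24 minq6 0.45 n 2
[ 0.7   0.54 -0.76  2.19  2.35  0.4  -0.62] step 0.09 err 0.0 mg 0.24 minq6 0.4 n 3
[ 1.07  0.94 -0.85  1.51  0.33  1.71  0.98] step 0.4 err 0.0 mg 0.04 minq6 0.19 n 28
[ 1.14  1.04 -0.78  1.64  0.44  1.53  1.02] step 0.05 err 0.0 mg 0.13 minq6 1.53 n 4
[ 1.18  0.91 -0.84  1.64  0.37  1.64  1.03] step 0.04 err 0.0 mg 0.2 minq6 1.53 n 3
[ 1.09  0.76 -1.04  2.17  2.29  0.46 -0.25] step 0.34 err 0.0 mg 0.06 minq6 0.21 n 28
C
[ 0.64  0.53 -1.13  1.82  0.67  1.46  1.9 ] step 0.05 err 0.0 mg 0.0 minq6 1.46 n 22
[ 0.79  0.65 -0.88  2.2   2.33  0.51 -0.53] step 0.36 err 0.0 mg 0.04 minq6 0.19 n 27
[ 0.77  0.85 -0.86  2.19  2.5   0.66 -0.58] step 0.1 err 0.0 mg 0.24 minq6 0.51 n 2
```

drive_tool(motion=[[[-0.01, -0.01, 0.14], [0.8, 0.3, -0.2], -0.6], [[-0.01, -0.02, 0.27], [1.7, 0.7, -0.4], -0.6], [[-0.02, -0.03, 0.41], [2.5, 1, -0.7], -0.6], [[-0.03, -0.04, 0.55], [3.4, 1.4, -0.9], -0.6], [[-0.04, -0.05, 0.68], [4.2, 1.7, -1.1], -0.6], [[-0.04, -0.06, 0.82], [5, 2, -1.3], -0.6], [[-0.05, -0.07, 0.96], [5.9, 2.4, -1.6], -0.6], [[-0.06, -0.08, 1.09], [6.7, 2.7, -1.8], -0.6], [[-0.06, -0.09, 1.23], [7.6, 3, -2], -0.6], [[-0.07, -0.1, 1.37], [8.4, 3.4, -2.2], -0.6], [[-0.08, -0.11, 1.51], [9.2, 3.7, -2.5], -0.6], [[-0.09, -0.12, 1.64], [10.1, 4.1, -2.7], -0.6]])

```text
time_s: 50.45
tool_pos: [0.5332, -0.0388, 0.2401]
tcp_rot: [-0.286, 0.938, 0.048, -0.188]
ft_force: [-0.5, -0.2, 0.7]
width: 0.0685
grasp_force: 0.0
```

drive_tool(motion=[[[-0.01, -0.01, 0.14], [0.3, -0.8, -0.3], -0.6], [[-0.01, -0.02, 0.27], [0.5, -1.7, -0.7], -0.6], [[-0.02, -0.03, 0.41], [0.8, -2.5, -1], -0.6], [[-0.03, -0.04, 0.55], [1.1, -3.3, -1.4], -0.6], [[-0.04, -0.05, 0.68], [1.3, -4.1, -1.7], -0.6], [[-0.04, -0.05, 0.68], [1.3, -4.1, -1.7], -0.6]])

```text
time_s: 51.05
tool_pos: [0.5515, -0.0813, 0.2521]
tcp_rot: [0.047, 0.983, 0.008, -0.175]
ft_force: [-0.4, -0.2, 0.8]
width: 0.0679
grasp_force: 0.0
```

drive_tool(motion=[[[0, -0.13, 0], [-1.6, 0.1, 1.2], -0.6], [[0, -0.25, 0], [-3.1, 0.2, 2.3], -0.6], [[0, -0.38, 0], [-4.7, 0.4, 3.5], -0.6], [[0, -0.5, 0], [-6.3, 0.5, 4.7], -0.6], [[0, -0.6, 0], [-7.5, 0.6, 5.6], -0.6], [[0, -0.7, 0], [-8.7, 0.65, 6.5], -0.6], [[0, -0.8, 0], [-9.9, 0.75, 7.4], -0.6], [[0, -0.9, 0], [-11.2, 0.85, 8.3], -0.6], [[0, -1, 0], [-12.4, 0.95, 9.2], -0.6], [[0, -1.13, 0], [-14.1, 1.1, 10.5], -0.6], [[0, -1.13, 0], [-14.1, 1.1, 10.5], -0.6], [[0, -1.13, 0], [-14.1, 1.1, 10.5], -0.6]])

```text
time_s: 52.25
tool_pos: [0.6328, -0.0972, 0.1126]
tcp_rot: [0.051, 0.951, -0.051, 0.3]
ft_force: [0.5, 0.0, 0.1]
width: 0.0683
grasp_force: 0.0
```

```bash
python3 - <<'E'
from plan import *
st();f=snap('scene','s31');board(f,'r',(130,160,140,100),.047)
multi([gp((.63,-.077),84.4,-45,.08),gp((.63,-.077),84.4,-45,.046)],-.6)
E
```

```text
t 52.25 tcp [ 0.6328 -0.0972  0.1126] psi 82.71 z [ 0.566 -0.127 -0.814] xz -0.5765 F [0.49 0.01 0.09] w 0.0683 g 0.0 q [ 0.44  0.49 -0.46  2.15  1.89  0.3  -0.25]
r c [ 0.6308 -0.0771] yaw -4.8 sz [95, 59] area 506.5
# end [ 0.67  0.69 -0.74  2.2   2.51  0.53 -0.72] err 0.0 maxstep 0.37 margin 0.15
[[[-0.03, -0.09, 0.01], [0.8, 1.1, 2.3], -0.6], [[-0.07, -0.17, 0.02], [1.6, 2.3, 4.5], -0.6], [[-0.07, -0.17, 0.02], [1.6, 2.3, 4.5], -0.6]]
# end [ 0.67  0.78 -0.73  2.19  2.57  0.61 -0.74] err 0.0 maxstep 0.09 margin 0.24
[[[0, 0, 0], [2.4, 0, 2.4], -0.6], [[0, 0, 0], [2.4, 0, 2.4], -0.6]]
```

drive_tool(motion=[[[-0.02, -0.05, 0.005], [0.4, 0.6, 0.6], -0.6], [[-0.05, -0.1, 0.01], [0.8, 1.2, 1.2], -0.6], [[-0.07, -0.17, 0.02], [1.2, 2.3, 2], -0.6], [[-0.07, -0.17, 0.02], [1.4, 2.3, 3], -0.6], [[-0.07, -0.17, 0.02], [1.4, 2.3, 3], -0.6], [[-0.07, -0.17, 0.02], [1.4, 2.3, 3], -0.6]])

```text
time_s: 52.9
tool_pos: [0.6415, -0.0788, 0.0781]
tcp_rot: [0.047, 0.923, -0.019, 0.38]
ft_force: [0.7, 1.1, -0.4]
width: 0.0681
grasp_force: 0.0
```

```bash
python3 - <<'E'
from plan import *
st();multi([gp((.63,-.077),84.4,-45,.046)],-.6,tstep=.02)
E
```

```text
t 52.9 tcp [ 0.6415 -0.0788  0.0781] psi 84.17 z [ 0.701 -0.071 -0.71 ] xz -0.7044 F [ 0.71  1.14 -0.35] w 0.0681 g 0.0 q [ 0.68  0.71 -0.74  2.23  2.5   0.59 -0.71]
# end [ 0.68  0.79 -0.74  2.19  2.56  0.61 -0.72] err 0.0 maxstep 0.03 margin 0.21
[[[-0, -0, -0], [1, 0, 1.3], -0.6], [[-0, -0, -0], [2.1, 0, 2.6], -0.6], [[-0, -0, -0], [3.1, 0.1, 3.9], -0.6], [[-0, -0, -0], [3.1, 0.1, 3.9], -0.6]]
```

drive_tool(motion=[[[0, 0, 0], [1, 0, 1.3], -0.6], [[0, 0, 0], [2.1, 0, 2.6], -0.6], [[0, 0, 0], [3.1, 0, 3.9], -0.6], [[0, 0, 0], [3.1, 0, 3.9], -0.6], [[0, 0, 0], [3.1, 0, 3.9], -0.6]])

```text
time_s: 53.4
tool_pos: [0.647, -0.0784, 0.0292]
tcp_rot: [0.047, 0.923, -0.019, 0.381]
ft_force: [0.6, -0.3, 1.4]
width: 0.0683
grasp_force: 0.0
```

drive_tool(motion=[[[0, 0, 0], [0, 0, 0], 1], [[0, 0, 0], [0, 0, 0], 1], [[0, 0, 0], [0, 0, 0], 1], [[0, 0, 0], [0, 0, 0], 1], [[0, 0, 0], [0, 0, 0], 1]], newtons=60)

```text
time_s: 53.9
tool_pos: [0.6471, -0.0785, 0.03]
tcp_rot: [0.047, 0.923, -0.018, 0.382]
ft_force: [-2.2, -0.7, 6.9]
width: 0.054
grasp_force: 62.0
```

```bash
python3 - <<'E'
from plan import *
st();f=snap('scene','s32');board(f,'r',(130,160,140,100),.047);board(f,'b',(110,150,160,110),.047)
b=(.63,-.077);s=(.3828,-.2982)
q,S0=multi([gp(b,84.4,-45,.15)],1,tstep=.03)
multi([gp((.46,-.27),49.1,45,.17)],1,step=.09,q=q,start=S0)
E
```

```text
t 53.9 tcp [ 0.6471 -0.0785  0.03  ] psi 84.22 z [ 0.704 -0.07  -0.707] xz -0.7072 F [-2.17 -0.68  6.9 ] w 0.054 g 62.0 q [ 0.67  0.84 -0.73  2.21  2.6   0.68 -0.73]
r c [ 0.6343 -0.0757] yaw -6.2 sz [88, 58] area 432.5
b c [ 0.6244 -0.1651] yaw -5.0 sz [89, 58] area 432.0
# end [ 0.68  0.51 -0.73  2.19  2.34  0.37 -0.63] err 0.0 maxstep 0.09 margin 0.22
[[[-0, 0, -0], [-1.8, 0, -1.8], 1], [[-0, 0, -0], [-3.6, 0, -3.6], 1], [[-0, 0, -0], [-5.5, 0, -5.5], 1], [[-0, 0, -0], [-7.3, 0, -7.3], 1], [[-0, 0, -0], [-7.3, 0, -7.3], 1]]
# end [ 1.05  0.94 -0.85  1.5   0.31  1.72  0.96] err 0.0 maxstep 0.55 margin 0.04
[[[-0, 0.08, 0.04], [0.6, -1, -0.7], 1], [[0, 0.16, 0.07], [1.2, -2.1, -1.5], 1], [[-0, 0.24, 0.11], [1.8, -3.1, -2.2], 1], [[0, 0.32, 0.14], [2.4, -4.2, -3], 1], [[0, 0.4, 0.18], [3, -5.2, -3.7], 1], [[0, 0.48, 0.22], [3.6, -6.3, -4.5], 1], [[0, 0.56, 0.25], [4.2, -7.3, -5.2], 1], [[-0, 0.64, 0.29], [4.8, -8.4, -6], 1], [[0, 0.72, 0.32], [5.4, -9.4, -6.7], 1], [[-0, 0.8, 0.36], [6, -10.5, -7.5], 1], [[0, 0.88, 0.4], [6.6, -11.5, -8.2], 1], [[0, 0.96, 0.43], [7.2, -12.6, -9], 1]]
[[[0, 0.08, 0.04], [0.5, -1.3, -0.2], 1], [[-0, 0.16, 0.07], [1, -2.6, -0.3], 1], [[0, 0.24, 0.11], [1.6, -3.9, -0.5], 1], [[0, 0.32, 0.14], [2.1, -5.2, -0.6], 1], [[0, 0.4, 0.18], [2.6, -6.6, -0.8], 1], [[0, 0.48, 0.22], [3.1, -7.9, -0.9], 1], [[0, 0.56, 0.25], [3.6, -9.2, -1.1], 1], [[0, 0.56, 0.25], [3.6, -9.2, -1.1], 1]]
```

drive_tool(motion=[[[0, 0, 0], [-1.8, 0, -1.8], 1], [[0, 0, 0], [-3.6, 0, -3.6], 1], [[0, 0, 0], [-5.5, 0, -5.5], 1], [[0, 0, 0], [-7.3, 0, -7.3], 1], [[0, 0, 0], [-7.3, 0, -7.3], 1]])

```text
time_s: 54.45
tool_pos: [0.6484, -0.079, 0.1361]
tcp_rot: [0.047, 0.922, -0.019, 0.384]
ft_force: [-0.1, -0.2, -0.5]
width: 0.0542
grasp_force: 62.9
```

drive_tool(motion=[[[0, 0.08, 0.04], [0.6, -1, -0.7], 1], [[0, 0.16, 0.07], [1.2, -2.1, -1.5], 1], [[0, 0.24, 0.11], [1.8, -3.1, -2.2], 1], [[0, 0.32, 0.14], [2.4, -4.2, -3], 1], [[0, 0.4, 0.18], [3, -5.2, -3.7], 1], [[0, 0.48, 0.22], [3.6, -6.3, -4.5], 1], [[0, 0.56, 0.25], [4.2, -7.3, -5.2], 1], [[0, 0.64, 0.29], [4.8, -8.4, -6], 1], [[0, 0.72, 0.32], [5.4, -9.4, -6.7], 1], [[0, 0.8, 0.36], [6, -10.5, -7.5], 1], [[0, 0.88, 0.4], [6.6, -11.5, -8.2], 1], [[0, 0.96, 0.43], [7.2, -12.6, -9], 1]])

```text
time_s: 55.65
tool_pos: [0.5196, -0.1941, 0.1433]
tcp_rot: [0.24, 0.962, 0.086, -0.092]
ft_force: [0.6, -0.5, -0.6]
width: 0.0541
grasp_force: 63.1
```

```bash
python3 - <<'E'
from plan import *
st();f=snap('scene','s33')
multi([gp((.46,-.27),49.1,45,.17),gp((.3828,-.2982),49.1,45,.14)],1,step=.1,settle=2)
E
```

```text
t 55.65 tcp [ 0.5196 -0.1941  0.1433] psi 61.18 z [-0.137  0.21  -0.968] xz 0.2192 F [ 0.55 -0.46 -0.57] w 0.0541 g 63.1 q [ 1.    0.73 -0.89  1.72  0.4   1.15  1.07]
# end [ 1.    0.9  -0.76  1.5   0.26  1.7   1.02] err 0.0 maxstep 0.1 margin 0.14
[[[0, 0.09, 0.04], [0.6, -1.5, -0.2], 1], [[0, 0.18, 0.08], [1.2, -2.9, -0.4], 1], [[0, 0.27, 0.12], [1.8, -4.4, -0.7], 1], [[0, 0.36, 0.16], [2.4, -5.8, -0.9], 1], [[0, 0.45, 0.2], [3.1, -7.3, -1.1], 1], [[0, 0.55, 0.24], [3.7, -8.7, -1.3], 1], [[0, 0.55, 0.24], [3.7, -8.7, -1.3], 1], [[0, 0.55, 0.24], [3.7, -8.7, -1.3], 1]]
# end [ 1.12  0.87 -0.74  1.64  0.31  1.62  1.1 ] err 0.0 maxstep 0.07 margin 0.14
[[[0, 0, 0], [0.3, -3.6, 2.5], 1], [[0, 0, 0], [0.7, -7.2, 4.9], 1], [[0, 0, 0], [0.7, -7.2, 4.9], 1], [[0, 0, 0], [0.7, -7.2, 4.9], 1]]
```

drive_tool(motion=[[[0, 0.09, 0.04], [0.6, -1.5, -0.2], 1], [[0, 0.18, 0.08], [1.2, -2.9, -0.4], 1], [[0, 0.27, 0.12], [1.8, -4.4, -0.7], 1], [[0, 0.36, 0.16], [2.4, -5.8, -0.9], 1], [[0, 0.45, 0.2], [3.1, -7.3, -1.1], 1], [[0, 0.55, 0.24], [3.7, -8.7, -1.3], 1], [[0, 0.55, 0.24], [3.7, -8.7, -1.3], 1], [[0, 0.55, 0.24], [3.7, -8.7, -1.3], 1]])

```text
time_s: 56.5
tool_pos: [0.4481, -0.2538, 0.1533]
tcp_rot: [0.318, 0.868, 0.135, -0.356]
ft_force: [0.2, -0.2, -0.4]
width: 0.054
grasp_force: 63.1
```

drive_tool(motion=[[[0, 0, 0], [0.3, -3.6, 2.5], 1], [[0, 0, 0], [0.7, -7.2, 4.9], 1], [[0, 0, 0], [0.7, -7.2, 4.9], 1], [[0, 0, 0], [0.7, -7.2, 4.9], 1], [[0, 0, 0], [0.7, -7.2, 4.9], 1]])

```text
time_s: 57.0
tool_pos: [0.3727, -0.2825, 0.125]
tcp_rot: [0.318, 0.869, 0.135, -0.355]
ft_force: [-0.1, 0.4, -0.9]
width: 0.0541
grasp_force: 63.2
```

```bash
python3 - <<'E'
from plan import *
st();f=snap('scene','s34');snap('top','t34');crop('s34',110,110,100,75,8,'c34')
go(*[x for x in ()] or gp((.3828,-.2982),49.1,45,.11)[0:1][0:1]+(49.1,45))
# where should standing board corners project (current)
o=bot.get_obs();A=R.from_quat(o['tcp_rot']);g=o['tool_pos']-A.apply([0,0,.024])
n=frame(49.1,0);bx=A.apply([np.sin(np.pi/4),0,np.cos(np.pi/4)]);bx=np.array([0,0,1.]);by=A.apply([0,1,0]);print('grip',g)
for s in(1,-1):
    for t in(1,-1): print(((proj(f,g+s*.042*bx+t*.028*by)-[110,110]+.5)*8).round(0),end=' ')
print()
for x in(-45,-15,15,45):
    r=R.from_rotvec([0,0,np.radians(-40.9)]);print(((proj(f,np.array([.4165,-.328,.038])+r.apply([x/1e3,0,0]))-[110,110]+.5)*8).round(0),end=' ')
E
```

```text
t 57.0 tcp [ 0.3727 -0.2825  0.125 ] psi 49.6 z [-0.532  0.46  -0.711] xz 0.7031 F [-0.11  0.36 -0.88] w 0.0541 g 63.2 q [ 1.1   0.91 -0.74  1.58  0.31  1.63  1.11]
turn [-0.001, 0.005, 0.012] cm [-2.28, -0.55, 2.19] d 0.032
grip [ 0.38556045 -0.29361571  0.14172975]
[454.  17.] [398. -66.] [506. 216.] [452. 133.] 
[506. 298.] [430. 325.] [352. 352.] [273. 379.]
```

View pics/c34.png

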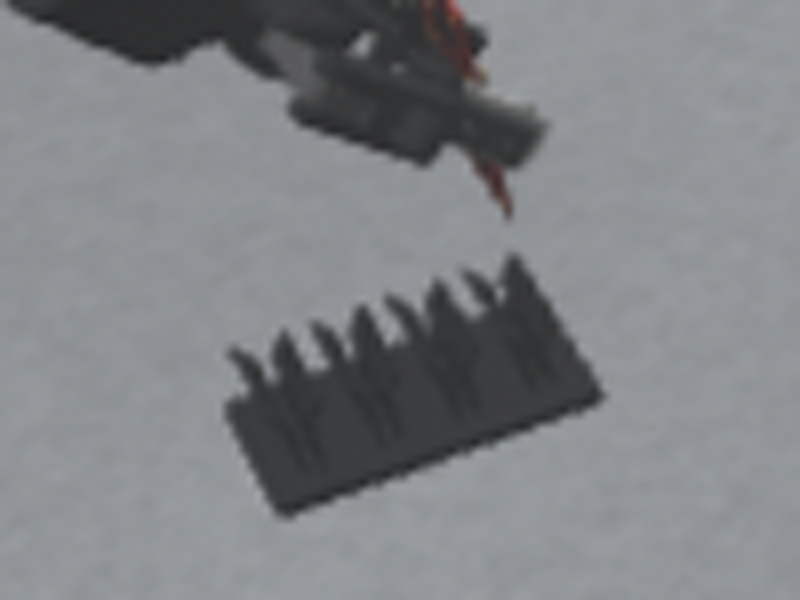

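```bash
python3 - <<'E'
from plan import *
q,s=multi([gp((.3808,-.2970),49.1,45,.096)],1,settle=3)
multi([gp((.3808,-.2970),49.1,45,.055)],1,settle=2,tstep=.012,q=q,start=s)
E
```

```text
# end [ 1.11  0.92 -0.71  1.65  0.35  1.55  1.09] err 0.0 maxstep 0.04 margin 0.21
[[[-0, 0, 0.01], [-1.6, -0.3, 1.7], 1], [[-0, 0, 0.01], [-3.1, -0.6, 3.3], 1], [[-0, 0, 0.01], [-3.1, -0.6, 3.3], 1], [[-0, 0, 0.01], [-3.1, -0.6, 3.3], 1], [[-0, 0, 0.01], [-3.1, -0.6, 3.3], 1]]
# end [ 1.09  0.98 -0.69  1.65  0.38  1.5   1.09] err 0.0 maxstep 0.01 margin 0.29
[[[0, 0, 0], [-0.7, 0, 0.7], 1], [[0, 0, 0], [-1.4, 0, 1.4], 1], [[0, 0, 0], [-2.2, 0, 2.2], 1], [[0, 0, 0], [-2.9, 0, 2.9], 1], [[0, 0, 0], [-2.9, 0, 2.9], 1], [[0, 0, 0], [-2.9, 0, 2.9], 1]]
```

drive_tool(motion=[[[0, 0.005, 0.01], [-1.6, -0.3, 1.7], 1], [[0, 0.005, 0.01], [-3.1, -0.6, 3.3], 1], [[0, 0.005, 0.01], [-3.1, -0.6, 3.3], 1], [[0, 0.005, 0.01], [-3.1, -0.6, 3.3], 1], [[0, 0.005, 0.01], [-3.1, -0.6, 3.3], 1]])

```text
time_s: 57.6
tool_pos: [0.3673, -0.2869, 0.0792]
tcp_rot: [0.323, 0.865, 0.134, -0.359]
ft_force: [0.5, -0.6, -0.2]
width: 0.0537
grasp_force: 63.2
```

```bash
python3 - <<'E'
from plan import *
st();multi([gp((.3808,-.2970),49.1,45,.055)],1,settle=2,tstep=.012)
E
```

```text
t 57.6 tcp [ 0.3673 -0.2869  0.0792] psi 49.1 z [-0.535  0.464 -0.706] xz 0.7082 F [ 0.47 -0.55 -0.19] w 0.0537 g 63.2 q [ 1.09  0.97 -0.71  1.58  0.34  1.57  1.11]
# end [ 1.09  0.98 -0.69  1.65  0.38  1.5   1.09] err 0.0 maxstep 0.02 margin 0.27
[[[-0, -0, -0], [-0.7, 0, 0.7], 1], [[-0, -0, -0], [-1.5, 0.1, 1.5], 1], [[-0, -0, -0], [-2.2, 0.1, 2.2], 1], [[-0, -0, -0], [-2.9, 0.1, 2.9], 1], [[-0, -0, -0], [-2.9, 0.1, 2.9], 1], [[-0, -0, -0], [-2.9, 0.1, 2.9], 1]]
```

drive_tool(motion=[[[0, 0, 0], [-0.7, 0, 0.7], 1], [[0, 0, 0], [-1.4, 0, 1.4], 1], [[0, 0, 0], [-2.0, 0, 2.0], 1], [[0, 0, 0], [-2.5, 0.1, 2.5], 1], [[0, 0, 0], [-2.9, 0.1, 2.9], 1], [[0, 0, 0], [-2.9, 0.1, 2.9], 1]])

```text
time_s: 58.2
tool_pos: [0.3678, -0.2869, 0.0363]
tcp_rot: [0.324, 0.865, 0.134, -0.359]
ft_force: [4.3, -3.2, -3.0]
width: 0.054
grasp_force: 64.0
```

drive_tool(motion=[[[0, 0, 0], [-0.1, 0, 0.1], 1], [[0, 0, 0], [-0.2, 0, 0.2], 1], [[0, 0, 0], [-0.3, 0, 0.3], 1], [[0, 0, 0], [-0.3, 0, 0.3], 1]])

```text
time_s: 58.6
tool_pos: [0.3679, -0.2869, 0.0336]
tcp_rot: [0.323, 0.865, 0.134, -0.359]
ft_force: [3.8, -3.3, 2.3]
width: 0.0541
grasp_force: 64.2
```

```bash
python3 - <<'E'
from plan import *
st();o=bot.get_obs();print(o['tool_pos']-R.from_quat(o['tcp_rot']).apply([0,0,.024]))
E
```

```text
t 58.6 tcp [ 0.3679 -0.2869  0.0336] psi 49.04 z [-0.535  0.463 -0.707] xz 0.7075 F [ 3.79 -3.34  2.29] w 0.0541 g 64.2 q [ 1.07  1.03 -0.68  1.58  0.37  1.52  1.1 ]
[ 0.38073584 -0.29800742  0.05059436]
```

drive_tool(motion=[[[0, 0, 0], [-0.1, 0, 0.1], 1], [[0, 0, 0], [-0.25, 0, 0.15], 1], [[0, 0, 0], [-0.25, 0, 0.15], 1]])

```text
time_s: 58.9
tool_pos: [0.3679, -0.2869, 0.0335]
tcp_rot: [0.323, 0.865, 0.134, -0.361]
ft_force: [1.5, -3.6, 16.4]
width: 0.0541
grasp_force: 64.6
```

drive_tool(motion=[[[0, 0, 0], [0, 0, 0], -0.5], [[0, 0, 0], [0, 0, 0], -0.5], [[0, 0, 0], [0, 0, 0], -0.5], [[0, 0, 0], [0, 0, 0], -0.5], [[0, 0, 0], [0, 0, -1.5], -0.5], [[0, 0, 0], [0, 0, -4], -0.5], [[0, 0, 0], [0, 0, -8], -0.5], [[0, 0, 0], [0, 0, -12], -0.5], [[0, 0, 0], [0, 0, -12], -0.5]])

```text
time_s: 59.8
tool_pos: [0.4365, -0.345, 0.1193]
tcp_rot: [0.324, 0.867, 0.133, -0.355]
ft_force: [-0.2, -1.0, 1.5]
width: 0.064
grasp_force: 0.0
```

```bash
python3 - <<'E'
from plan import *
st();f=snap('scene','s35');crop('s35',110,110,160,120,5,'c35')
def corners(c,z=.05):
    r=R.from_rotvec([0,0,np.radians(-40.9)])
    return [((proj(f,np.array([*c,z])+r.apply([0,t*.028,0])+[0,0,s*.042])-[110,110]+.5)*5).round(0).tolist() for s in(1,-1) for t in(1,-1)]
print(corners((.3815,-.2976)))
multi([gp((.56,-.2),66,0,.16),gp((.622,-.164),84.4,-45,.09)],-.6,step=.1,settle=2)
E
```

```text
t 59.8 tcp [ 0.4365 -0.345   0.1193] psi 48.94 z [-0.529  0.461 -0.712] xz 0.7021 F [-0.2  -0.97  1.51] w 0.064 g 0.0 q [ 1.02  1.02 -0.69  1.31  0.34  1.75  1.15]
[[316.0, 140.0], [283.0, 88.0], [345.0, 250.0], [313.0, 197.0]]
# end [ 0.93  0.63 -0.86  1.82  0.57  0.96  0.98] err 0.0 maxstep 0.09 margin 0.09
[[[0.01, -0.09, -0.03], [0.1, 2.1, -0.2], -0.6], [[0.03, -0.17, -0.06], [0.3, 4.2, -0.3], -0.6], [[0.04, -0.26, -0.09], [0.4, 6.4, -0.5], -0.6], [[0.05, -0.35, -0.12], [0.6, 8.5, -0.6], -0.6], [[0.06, -0.43, -0.16], [0.7, 10.6, -0.8], -0.6], [[0.08, -0.52, -0.19], [0.9, 12.7, -0.9], -0.6], [[0.09, -0.6, -0.22], [1, 14.8, -1.1], -0.6], [[0.1, -0.69, -0.25], [1.1, 17, -1.2], -0.6], [[0.12, -0.78, -0.28], [1.3, 19.1, -1.4], -0.6], [[0.12, -0.78, -0.28], [1.3, 19.1, -1.4], -0.6], [[0.12, -0.78, -0.28], [1.3, 19.1, -1.4], -0.6]]
# end [ 1.    0.77 -0.92  2.17  2.46  0.46 -0.43] err 0.0 maxstep 0.78 margin 0.0
[[[-0.01, -0.09, -0.03], [-0.6, 0.7, 0.7], -0.6], [[-0.03, -0.17, -0.07], [-1.3, 1.4, 1.4], -0.6], [[-0.04, -0.26, -0.1], [-1.9, 2.1, 2.1], -0.6], [[-0.06, -0.35, -0.14], [-2.6, 2.8, 2.8], -0.6], [[-0.07, -0.43, -0.17], [-3.2, 3.5, 3.5], -0.6], [[-0.08, -0.52, -0.2], [-3.9, 4.2, 4.2], -0.6], [[-0.1, -0.61, -0.24], [-4.5, 4.9, 4.9], -0.6], [[-0.11, -0.69, -0.27], [-5.2, 5.6, 5.6], -0.6], [[-0.13, -0.78, -0.3], [-5.8, 6.3, 6.3], -0.6], [[-0.13, -0.78, -0.3], [-5.8, 6.3, 6.3], -0.6], [[-0.13, -0.78, -0.3], [-5.8, 6.3, 6.3], -0.6]]
```

View pics/c35.png

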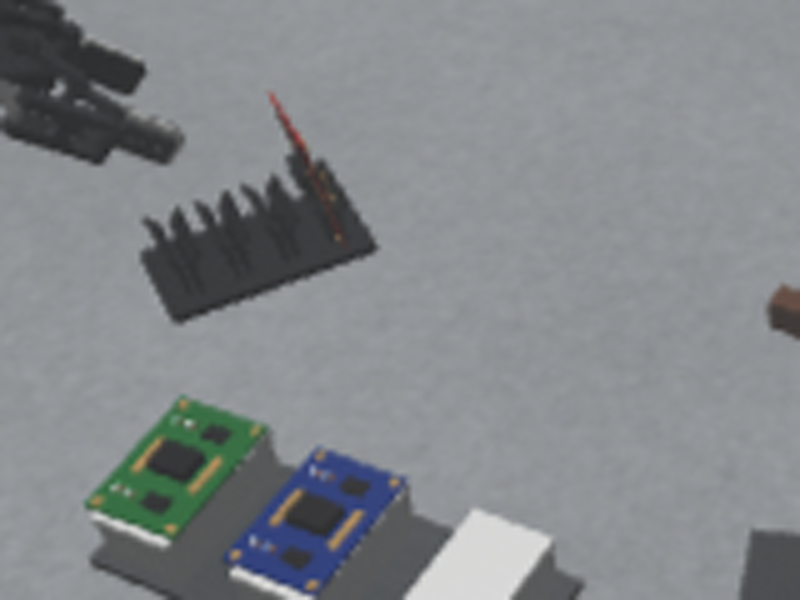

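The red board stands in the innermost slot (about (305,165) in the crop), seated on the floor. Green (180,465) and blue (320,515) are flat on their bars. Next is blue.

drive_tool(motion=[[[0.01, -0.09, -0.03], [0.1, 2.1, -0.2], -0.6], [[0.03, -0.17, -0.06], [0.3, 4.2, -0.3], -0.6], [[0.04, -0.26, -0.09], [0.4, 6.4, -0.5], -0.6], [[0.05, -0.35, -0.12], [0.6, 8.5, -0.6], -0.6], [[0.06, -0.43, -0.16], [0.7, 10.6, -0.8], -0.6], [[0.08, -0.52, -0.19], [0.9, 12.7, -0.9], -0.6], [[0.09, -0.6, -0.22], [1, 14.8, -1.1], -0.6], [[0.1, -0.69, -0.25], [1.1, 17, -1.2], -0.6], [[0.12, -0.78, -0.28], [1.3, 19.1, -1.4], -0.6], [[0.12, -0.78, -0.28], [1.3, 19.1, -1.4], -0.6]])

```text
time_s: 60.85
tool_pos: [0.557, -0.1934, 0.1347]
tcp_rot: [0.203, 0.979, -0.001, -0.001]
ft_force: [-0.1, -0.1, -0.5]
width: 0.0682
grasp_force: 0.0
```

drive_tool(motion=[[[-0.01, -0.09, -0.03], [-0.6, 0.7, 0.5], -0.6], [[-0.03, -0.17, -0.07], [-1.3, 1.4, 1], -0.6], [[-0.04, -0.26, -0.1], [-1.9, 2.1, 1.5], -0.6], [[-0.06, -0.35, -0.14], [-2.6, 2.8, 2], -0.6], [[-0.07, -0.43, -0.17], [-3.2, 3.5, 2.5], -0.6], [[-0.08, -0.52, -0.2], [-3.9, 4.2, 3], -0.6], [[-0.1, -0.61, -0.24], [-4.5, 4.9, 3.5], -0.6], [[-0.11, -0.69, -0.27], [-5.2, 5.6, 4], -0.6], [[-0.13, -0.78, -0.3], [-5.8, 6.3, 4.5], -0.6], [[-0.13, -0.78, -0.3], [-5.8, 6.3, 4.5], -0.6], [[-0.13, -0.78, -0.3], [-5.8, 6.3, 4.5], -0.6]])

```text
time_s: 61.95
tool_pos: [0.6274, -0.1721, 0.0818]
tcp_rot: [0.058, 0.939, -0.033, 0.337]
ft_force: [-1.1, 0.7, -1.5]
width: 0.0685
grasp_force: 0.0
```

```bash
python3 - <<'E'
from plan import *
st();q,s=multi([gp((.6218,-.1645),84.4,-45,.085)],-.6,step=.1,settle=2)
print('descend from there');multi([gp((.6218,-.1645),84.4,-45,.046)],-.6,step=.1,tstep=.015,settle=2,q=q,start=s)
E
```

```text
t 61.95 tcp [ 0.6274 -0.1721  0.0818] psi 82.49 z [ 0.63 -0.1  -0.77] xz -0.6373 F [-1.05  0.67 -1.54] w 0.0685 g 0.0 q [ 0.87  0.69 -0.76  2.16  2.31  0.41 -0.39]
# end [ 0.98  0.77 -0.89  2.17  2.5   0.46 -0.48] err 0.0 maxstep 0.1 margin 0.26
[[[-0.02, -0.05, -0], [0, 0.4, 0.9], -0.6], [[-0.04, -0.09, -0.01], [0.1, 0.8, 1.7], -0.6], [[-0.04, -0.09, -0.01], [0.1, 0.8, 1.7], -0.6], [[-0.04, -0.09, -0.01], [0.1, 0.8, 1.7], -0.6]]
descend from there
# end [ 0.97  0.87 -0.88  2.17  2.58  0.54 -0.49] err 0.0 maxstep 0.04 margin 0.27
[[[0, 0, 0], [0.9, 0, 0.9], -0.6], [[0, 0, 0], [1.8, 0, 1.8], -0.6], [[0, 0, 0], [2.8, 0, 2.8], -0.6], [[0, 0, 0], [2.8, 0, 2.8], -0.6], [[0, 0, 0], [2.8, 0, 2.8], -0.6]]
```

drive_tool(motion=[[[-0.02, -0.05, 0], [0, 0.4, 0], -0.6], [[-0.04, -0.09, -0.01], [0.1, 0.8, 0.5], -0.6], [[-0.04, -0.09, -0.01], [0.1, 0.8, 1.2], -0.6], [[-0.04, -0.09, -0.01], [0.1, 0.8, 1.7], -0.6], [[-0.04, -0.09, -0.01], [0.1, 0.8, 1.7], -0.6], [[-0.04, -0.09, -0.01], [0.1, 0.8, 1.7], -0.6]])

```text
time_s: 62.55
tool_pos: [0.6384, -0.1656, 0.0681]
tcp_rot: [0.045, 0.924, -0.018, 0.379]
ft_force: [0.0, -0.2, 0.4]
width: 0.0683
grasp_force: 0.0
```

drive_tool(motion=[[[0, 0, 0], [0.9, 0, 0.9], -0.6], [[0, 0, 0], [1.8, 0, 1.8], -0.6], [[0, 0, 0], [2.8, 0, 2.8], -0.6], [[0, 0, 0], [2.8, 0, 2.8], -0.6], [[0, 0, 0], [2.8, 0, 2.8], -0.6]])

```text
time_s: 63.05
tool_pos: [0.6378, -0.1652, 0.0286]
tcp_rot: [0.045, 0.924, -0.017, 0.379]
ft_force: [-0.2, 0.1, -0.2]
width: 0.0684
grasp_force: 0.0
```

drive_tool(motion=[[[0, 0, 0], [0, 0, 0], 1], [[0, 0, 0], [0, 0, 0], 1], [[0, 0, 0], [0, 0, 0], 1], [[0, 0, 0], [0, 0, 0], 1], [[0, 0, 0], [0, 0, 0], 1]], newtons=60)

```text
time_s: 63.55
tool_pos: [0.6382, -0.1655, 0.0295]
tcp_rot: [0.045, 0.924, -0.018, 0.38]
ft_force: [-3.2, 0.3, 6.2]
width: 0.0541
grasp_force: 62.3
```

```bash
python3 - <<'E'
from plan import *
st();o=bot.get_obs();print('grip pt',o['tool_pos']-R.from_quat(o['tcp_rot']).apply([0,0,.024]))
q,s=multi([gp((.6218,-.1645),84.4,-45,.15)],1,tstep=.035)
multi([gp((.50,-.30),49.1,45,.165)],1,step=.1,settle=4,q=q,start=s)
E
```

```text
t 63.55 tcp [ 0.6382 -0.1655  0.0295] psi 84.44 z [ 0.7   -0.067 -0.711] xz -0.7032 F [-3.25  0.34  6.18] w 0.0541 g 62.3 q [ 0.97  0.93 -0.86  2.17  2.62  0.6  -0.49]
grip pt [ 0.62141881 -0.16393632  0.04657915]
# end [ 0.98  0.58 -0.88  2.16  2.35  0.3  -0.44] err 0.0 maxstep 0.12 margin 0.15
[[[0, -0, -0], [-2.4, -0, -2.4], 1], [[0, -0, -0], [-4.9, -0, -4.9], 1], [[0, -0.01, -0], [-7.3, -0, -7.3], 1], [[0, -0.01, -0], [-7.3, -0, -7.3], 1]]
# end [ 1.03  1.04 -0.91  1.34  0.39  1.81  0.93] err 0.0 maxstep 0.53 margin 0.03
[[[0, 0.09, 0.04], [0.5, -0.8, -0.6], 1], [[0, 0.18, 0.08], [1, -1.6, -1.3], 1], [[0, 0.27, 0.12], [1.5, -2.4, -1.9], 1], [[-0, 0.36, 0.16], [2.1, -3.2, -2.6], 1], [[0, 0.45, 0.2], [2.6, -4, -3.2], 1], [[0, 0.54, 0.24], [3.1, -4.8, -3.8], 1], [[0, 0.62, 0.28], [3.6, -5.6, -4.5], 1], [[0, 0.71, 0.32], [4.1, -6.4, -5.1], 1], [[-0, 0.8, 0.36], [4.6, -7.2, -5.8], 1], [[0, 0.89, 0.4], [5.2, -8.1, -6.4], 1], [[0, 0.98, 0.44], [5.7, -8.9, -7], 1], [[0, 1.07, 0.48], [6.2, -9.7, -7.7], 1]]
[[[0, 0.09, 0.04], [0.4, -1.1, -0.1], 1], [[0, 0.18, 0.08], [0.9, -2.1, -0.1], 1], [[0, 0.27, 0.12], [1.3, -3.2, -0.2], 1], [[0, 0.36, 0.16], [1.7, -4.3, -0.3], 1], [[0, 0.45, 0.2], [2.2, -5.3, -0.3], 1], [[0, 0.45, 0.2], [2.2, -5.3, -0.3], 1], [[0, 0.45, 0.2], [2.2, -5.3, -0.3], 1], [[0, 0.45, 0.2], [2.2, -5.3, -0.3], 1], [[0, 0.45, 0.2], [2.2, -5.3, -0.3], 1]]
```

drive_tool(motion=[[[0, 0, 0], [-2.4, 0, -2.4], 1], [[0, 0, 0], [-4.9, 0, -4.9], 1], [[0, -0.01, 0], [-7.3, 0, -7.3], 1], [[0, -0.01, 0], [-7.3, 0, -7.3], 1]])

```text
time_s: 63.95
tool_pos: [0.6403, -0.1662, 0.1366]
tcp_rot: [0.044, 0.921, -0.02, 0.386]
ft_force: [0.3, 0.1, -1.2]
width: 0.0537
grasp_force: 62.9
```

drive_tool(motion=[[[0, 0.09, 0.04], [0.5, -0.8, -0.6], 1], [[0, 0.18, 0.08], [1, -1.6, -1.3], 1], [[0, 0.27, 0.12], [1.5, -2.4, -1.9], 1], [[0, 0.36, 0.16], [2.1, -3.2, -2.6], 1], [[0, 0.45, 0.2], [2.6, -4, -3.2], 1], [[0, 0.54, 0.24], [3.1, -4.8, -3.8], 1], [[0, 0.62, 0.28], [3.6, -5.6, -4.5], 1], [[0, 0.71, 0.32], [4.1, -6.4, -5.1], 1], [[0, 0.8, 0.36], [4.6, -7.2, -5.8], 1], [[0, 0.89, 0.4], [5.2, -8.1, -6.4], 1], [[0, 0.98, 0.44], [5.7, -8.9, -7], 1], [[0, 1.07, 0.48], [6.2, -9.7, -7.7], 1]])

```text
time_s: 65.15
tool_pos: [0.5302, -0.2535, 0.1411]
tcp_rot: [0.255, 0.952, 0.095, -0.141]
ft_force: [1.5, -0.3, -1.2]
width: 0.0543
grasp_force: 63.1
```

```bash
python3 - <<'E'
from plan import *
st();q,s=multi([gp((.47,-.30),49.1,45,.165),gp((.4042,-.3173),49.1,45,.15)],1,step=.12,settle=3)
E
```

```text
t 65.15 tcp [ 0.5302 -0.2535  0.1411] psi 58.94 z [-0.22   0.254 -0.942] xz 0.3174 F [ 1.52 -0.26 -1.21] w 0.0543 g 63.1 q [ 1.04  0.86 -0.93  1.54  0.46  1.34  1.08]
# end [ 1.03  0.96 -0.81  1.42  0.33  1.75  1.01] err 0.0 maxstep 0.09 margin 0.09
[[[0, 0.09, 0.04], [0.9, -1.3, 0], 1], [[0, 0.18, 0.08], [1.9, -2.7, 0], 1], [[0, 0.27, 0.12], [2.8, -4, 0], 1], [[0, 0.36, 0.16], [3.7, -5.3, 0], 1], [[0, 0.45, 0.21], [4.7, -6.7, 0.1], 1], [[0, 0.45, 0.21], [4.7, -6.7, 0.1], 1], [[0, 0.45, 0.21], [4.7, -6.7, 0.1], 1], [[0, 0.45, 0.21], [4.7, -6.7, 0.1], 1]]
# end [ 1.14  0.92 -0.81  1.55  0.36  1.69  1.06] err 0.0 maxstep 0.07 margin 0.09
[[[0, 0, 0], [0.8, -2.8, 1.9], 1], [[0, 0, 0], [1.7, -5.6, 3.8], 1], [[0, 0, 0], [1.7, -5.6, 3.8], 1], [[0, 0, 0], [1.7, -5.6, 3.8], 1], [[0, 0, 0], [1.7, -5.6, 3.8], 1]]
```

drive_tool(motion=[[[0, 0.09, 0.04], [0.9, -1.3, 0], 1], [[0, 0.18, 0.08], [1.9, -2.7, 0], 1], [[0, 0.27, 0.12], [2.8, -4, 0], 1], [[0, 0.36, 0.16], [3.7, -5.3, 0], 1], [[0, 0.45, 0.21], [4.7, -6.7, 0.1], 1], [[0, 0.45, 0.21], [4.7, -6.7, 0.1], 1], [[0, 0.45, 0.21], [4.7, -6.7, 0.1], 1]])

```text
time_s: 65.85
tool_pos: [0.4574, -0.2878, 0.1468]
tcp_rot: [0.324, 0.866, 0.134, -0.356]
ft_force: [0.4, 0.6, -0.5]
width: 0.0541
grasp_force: 63.1
```

drive_tool(motion=[[[0, 0, 0], [0.8, -2.8, 1.9], 1], [[0, 0, 0], [1.7, -5.6, 3.8], 1], [[0, 0, 0], [1.7, -5.6, 3.8], 1], [[0, 0, 0], [1.7, -5.6, 3.8], 1], [[0, 0, 0], [1.7, -5.6, 3.8], 1]])

```text
time_s: 66.35
tool_pos: [0.3928, -0.304, 0.1335]
tcp_rot: [0.323, 0.867, 0.134, -0.354]
ft_force: [0.7, -0.0, 0.1]
width: 0.0535
grasp_force: 63.2
```

```bash
python3 - <<'E'
from plan import *
st();q,s=multi([gp((.4042,-.3173),49.1,45,.100)],1,settle=3)
E
```

```text
t 66.35 tcp [ 0.3928 -0.304   0.1335] psi 49.02 z [-0.528  0.461 -0.713] xz 0.7013 F [ 0.7  -0.02  0.1 ] w 0.0535 g 63.2 q [ 1.12  0.96 -0.8   1.49  0.35  1.7   1.07]
# end [ 1.12  0.99 -0.78  1.56  0.4   1.63  1.06] err 0.0 maxstep 0.04 margin 0.14
[[[0, 0, 0], [-1.8, -0.1, 1.8], 1], [[0, 0.01, 0], [-3.6, -0.3, 3.6], 1], [[0, 0.01, 0], [-3.6, -0.3, 3.6], 1], [[0, 0.01, 0], [-3.6, -0.3, 3.6], 1], [[0, 0.01, 0], [-3.6, -0.3, 3.6], 1]]
```

drive_tool(motion=[[[0, 0, 0], [-1.8, -0.1, 1.8], 1], [[0, 0.01, 0], [-3.6, -0.3, 3.6], 1], [[0, 0.01, 0], [-3.6, -0.3, 3.6], 1], [[0, 0.01, 0], [-3.6, -0.3, 3.6], 1], [[0, 0.01, 0], [-3.6, -0.3, 3.6], 1]])

```text
time_s: 66.85
tool_pos: [0.391, -0.307, 0.0831]
tcp_rot: [0.323, 0.865, 0.135, -0.359]
ft_force: [-0.4, 0.2, -0.4]
width: 0.0539
grasp_force: 63.2
```

```bash
python3 - <<'E'
from plan import *
st();q,s=multi([gp((.4042,-.3173),49.1,45,.053)],1,settle=2,tstep=.01)
E
```

```text
t 66.85 tcp [ 0.391  -0.307   0.0831] psi 48.97 z [-0.534  0.466 -0.706] xz 0.7086 F [-0.36  0.23 -0.44] w 0.0539 g 63.2 q [ 1.11  1.03 -0.77  1.49  0.39  1.65  1.07]
# end [ 1.11  1.05 -0.75  1.56  0.43  1.57  1.06] err 0.0 maxstep 0.01 margin 0.19
[[[0, -0, -0], [-0.7, 0, 0.7], 1], [[0, -0, -0], [-1.3, 0, 1.3], 1], [[0, -0, -0], [-2, 0, 2], 1], [[0, -0, -0], [-2.7, 0.1, 2.7], 1], [[0, -0, -0], [-3.3, 0.1, 3.3], 1], [[0, -0, -0], [-3.3, 0.1, 3.3], 1], [[0, -0, -0], [-3.3, 0.1, 3.3], 1]]
```

drive_tool(motion=[[[0, 0, 0], [-0.7, 0, 0.7], 1], [[0, 0, 0], [-1.3, 0, 1.3], 1], [[0, 0, 0], [-2, 0, 2], 1], [[0, 0, 0], [-2.6, 0, 2.6], 1], [[0, 0, 0], [-3, 0.1, 3], 1], [[0, 0, 0], [-3.3, 0.1, 3.3], 1], [[0, 0, 0], [-3.3, 0.1, 3.3], 1]])

```text
time_s: 67.55
tool_pos: [0.3903, -0.3064, 0.0344]
tcp_rot: [0.324, 0.864, 0.135, -0.36]
ft_force: [0.6, -1.5, -1.0]
width: 0.0543
grasp_force: 63.1
```

drive_tool(motion=[[[0, 0, 0], [-0.1, 0, 0.1], 1], [[0, 0, 0], [-0.2, 0, 0.2], 1], [[0, 0, 0], [-0.3, 0, 0.3], 1], [[0, 0, 0], [-0.3, 0, 0.3], 1]])

```text
time_s: 67.95
tool_pos: [0.3903, -0.3064, 0.033]
tcp_rot: [0.324, 0.864, 0.135, -0.361]
ft_force: [0.3, -0.8, 9.4]
width: 0.0541
grasp_force: 63.5
```

drive_tool(motion=[[[0, 0, 0], [0, 0, 0], -0.5], [[0, 0, 0], [0, 0, 0], -0.5], [[0, 0, 0], [0, 0, 0], -0.5], [[0, 0, 0], [0, 0, 0], -0.5], [[0, 0, 0], [0, 0, -1.5], -0.5], [[0, 0, 0], [0, 0, -4], -0.5], [[0, 0, 0], [0, 0, -8], -0.5], [[0, 0, 0], [0, 0, -12], -0.5], [[0, 0, 0], [0, 0, -12], -0.5]])

```text
time_s: 68.85
tool_pos: [0.4588, -0.3648, 0.1197]
tcp_rot: [0.325, 0.866, 0.135, -0.355]
ft_force: [0.4, 0.0, -0.1]
width: 0.0642
grasp_force: 0.0
```

```bash
python3 - <<'E'
from plan import *
st();f=snap('scene','s36');snap('top','t36');board(f,'g',(110,170,70,60),.047)
g=(.612,-.2515)
q,s=multi([gp((.55,-.28),66,0,.15),gp(g,84.4,-45,.095)],-.6,step=.11,settle=2)
for sl in((.427,-.3370),(.4495,-.3566)):
    h=to(q,gp(g,84.4,-45,.046));h=to(h[-1],gp(g,84.4,-45,.15))
    for T in(gp((.52,-.32),49.1,45,.165),gp(sl,49.1,45,.14),gp(sl,49.1,45,.05)):
        h=to(h[-1],T,24);print(sl,h[-1].round(2),round(err(h[-1],T),1))
E
```

```text
t 68.85 tcp [ 0.4588 -0.3648  0.1197] psi 48.79 z [-0.528  0.465 -0.711] xz 0.7033 F [ 0.38  0.02 -0.13] w 0.0642 g 0.0 q [ 1.02  1.08 -0.74  1.21  0.38  1.82  1.13]
g c [ 0.6134 -0.2511] yaw -4.5 sz [96, 60] area 438.0
# end [ 1.07  0.7  -0.91  1.77  0.65  1.    1.06] err 0.0 maxstep 0.11 margin 0.02
[[[0.01, -0.1, -0.04], [-0.1, 1.6, -0.2], -0.6], [[0.03, -0.2, -0.07], [-0.1, 3.1, -0.5], -0.6], [[0.04, -0.29, -0.11], [-0.2, 4.7, -0.7], -0.6], [[0.06, -0.39, -0.14], [-0.3, 6.2, -0.9], -0.6], [[0.07, -0.49, -0.18], [-0.3, 7.8, -1.2], -0.6], [[0.09, -0.59, -0.21], [-0.4, 9.3, -1.4], -0.6], [[0.1, -0.68, -0.25], [-0.4, 10.9, -1.7], -0.6], [[0.12, -0.78, -0.28], [-0.5, 12.5, -1.9], -0.6], [[0.12, -0.78, -0.28], [-0.5, 12.5, -1.9], -0.6], [[0.12, -0.78, -0.28], [-0.5, 12.5, -1.9], -0.6]]
# end [ 1.26  0.88 -1.05  2.11  2.31  0.39 -0.06] err 0.0 maxstep 0.56 margin 0.05
[[[-0.02, -0.1, -0.04], [-0.8, 0.7, 0.6], -0.6], [[-0.03, -0.19, -0.08], [-1.5, 1.4, 1.2], -0.6], [[-0.05, -0.29, -0.11], [-2.3, 2.1, 1.8], -0.6], [[-0.06, -0.39, -0.15], [-3.1, 2.8, 2.4], -0.6], [[-0.08, -0.49, -0.19], [-3.8, 3.5, 3], -0.6], [[-0.09, -0.58, -0.23], [-4.6, 4.2, 3.6], -0.6], [[-0.11, -0.68, -0.27], [-5.4, 5, 4.2], -0.6], [[-0.13, -0.78, -0.3], [-6.1, 5.7, 4.8], -0.6], [[-0.13, -0.78, -0.3], [-6.1, 5.7, 4.8], -0.6], [[-0.13, -0.78, -0.3], [-6.1, 5.7, 4.8], -0.6]]
(0.427, -0.337) [ 0.95  1.03 -0.77  1.24  0.33  1.83  1.03] 0.0
(0.427, -0.337) [ 1.1   0.96 -0.77  1.46  0.37  1.72  1.09] 0.0
(0.427, -0.337) [ 1.07  1.08 -0.72  1.46  0.43  1.61  1.08] 0.0
(0.4495, -0.3566) [ 0.95  1.03 -0.77  1.24  0.33  1.83  1.03] 0.0
(0.4495, -0.3566) [ 1.07  1.   -0.76  1.37  0.38  1.77  1.1 ] 0.0
(0.4495, -0.3566) [ 1.05  1.11 -0.72  1.37  0.43  1.67  1.1 ] 0.0
```

drive_tool(motion=[[[0.01, -0.1, -0.04], [-0.1, 1.6, -0.2], -0.6], [[0.03, -0.2, -0.07], [-0.1, 3.1, -0.5], -0.6], [[0.04, -0.29, -0.11], [-0.2, 4.7, -0.7], -0.6], [[0.06, -0.39, -0.14], [-0.3, 6.2, -0.9], -0.6], [[0.07, -0.49, -0.18], [-0.3, 7.8, -1.2], -0.6], [[0.09, -0.59, -0.21], [-0.4, 9.3, -1.4], -0.6], [[0.1, -0.68, -0.25], [-0.4, 10.9, -1.7], -0.6], [[0.12, -0.78, -0.28], [-0.5, 12.5, -1.9], -0.6], [[0.12, -0.78, -0.28], [-0.5, 12.5, -1.9], -0.6]])

```text
time_s: 69.85
tool_pos: [0.5479, -0.2753, 0.1254]
tcp_rot: [0.205, 0.979, -0.0, -0.003]
ft_force: [0.0, 0.1, 1.1]
width: 0.0684
grasp_force: 0.0
```

drive_tool(motion=[[[-0.02, -0.1, -0.04], [-0.8, 0.7, 0.5], -0.6], [[-0.03, -0.19, -0.08], [-1.5, 1.4, 1], -0.6], [[-0.05, -0.29, -0.11], [-2.3, 2.1, 1.5], -0.6], [[-0.06, -0.39, -0.15], [-3.1, 2.8, 2], -0.6], [[-0.08, -0.49, -0.19], [-3.8, 3.5, 2.5], -0.6], [[-0.09, -0.58, -0.23], [-4.6, 4.2, 3], -0.6], [[-0.11, -0.68, -0.27], [-5.4, 5, 3.5], -0.6], [[-0.13, -0.78, -0.3], [-6.1, 5.7, 4], -0.6], [[-0.13, -0.78, -0.3], [-6.1, 5.7, 4], -0.6], [[-0.13, -0.78, -0.3], [-6.1, 5.7, 4], -0.6], [[-0.13, -0.78, -0.3], [-6.1, 5.7, 4], -0.6]])

```text
time_s: 70.95
tool_pos: [0.6287, -0.2537, 0.0848]
tcp_rot: [0.048, 0.922, -0.019, 0.383]
ft_force: [0.4, 0.6, -3.1]
width: 0.0685
grasp_force: 0.0
```

```bash
python3 - <<'E'
from plan import *
g=(.6122,-.2515)
st();q,s=multi([gp(g,84.4,-45,.085)],-.6,step=.1,settle=2)
print('descend');multi([gp(g,84.4,-45,.046)],-.6,step=.1,tstep=.015,settle=2,q=q,start=s)
E
```

```text
t 70.95 tcp [ 0.6287 -0.2537  0.0848] psi 84.07 z [ 0.705 -0.072 -0.706] xz -0.7082 F [ 0.43  0.63 -3.15] w 0.0685 g 0.0 q [ 1.24  0.9  -1.    2.12  2.41  0.43 -0.14]
# end [ 1.23  0.87 -1.    2.11  2.38  0.38 -0.14] err 0.0 maxstep 0.05 margin 0.23
[[[-0, 0, -0.01], [1.2, 0.1, 1.2], -0.6], [[-0, 0, -0.01], [1.2, 0.1, 1.2], -0.6], [[-0, 0, -0.01], [1.2, 0.1, 1.2], -0.6]]
descend
# end [ 1.23  0.98 -1.    2.1   2.47  0.45 -0.14] err 0.0 maxstep 0.04 margin 0.23
[[[0, 0, 0], [0.9, 0, 0.9], -0.6], [[0, 0, 0], [1.8, 0, 1.8], -0.6], [[0, 0, 0], [2.8, 0, 2.8], -0.6], [[0, 0, 0], [2.8, 0, 2.8], -0.6], [[0, 0, 0], [2.8, 0, 2.8], -0.6]]
```

drive_tool(motion=[[[0, 0, -0.01], [1, 0.1, 1], -0.6], [[0, 0, -0.01], [2, 0.1, 2], -0.6], [[0, 0, -0.01], [3, 0.1, 3], -0.6], [[0, 0, -0.01], [4, 0.1, 4], -0.6], [[0, 0, -0.01], [4, 0.1, 4], -0.6], [[0, 0, -0.01], [4, 0.1, 4], -0.6]])

```text
time_s: 71.55
tool_pos: [0.6279, -0.2523, 0.0276]
tcp_rot: [0.045, 0.923, -0.02, 0.381]
ft_force: [-0.7, 0.1, 0.7]
width: 0.0687
grasp_force: 0.0
```

drive_tool(motion=[[[0, 0, 0], [0, 0, 0], 1], [[0, 0, 0], [0, 0, 0], 1], [[0, 0, 0], [0, 0, 0], 1], [[0, 0, 0], [0, 0, 0], 1], [[0, 0, 0], [0, 0, 0], 1]], newtons=60)

```text
time_s: 72.05
tool_pos: [0.6285, -0.2516, 0.0292]
tcp_rot: [0.043, 0.923, -0.02, 0.382]
ft_force: [-2.7, -1.5, 5.3]
width: 0.0541
grasp_force: 63.1
```

```bash
python3 - <<'E'
from plan import *
st();o=bot.get_obs();print('grip pt',o['tool_pos']-R.from_quat(o['tcp_rot']).apply([0,0,.024]))
q,s=multi([gp((.6122,-.2515),84.4,-45,.15)],1,tstep=.035)
multi([gp((.50,-.32),49.1,45,.165)],1,step=.1,settle=3,q=q,start=s)
E
```

```text
t 72.05 tcp [ 0.6285 -0.2516  0.0292] psi 84.56 z [ 0.703 -0.07  -0.708] xz -0.7066 F [-2.69 -1.48  5.28] w 0.0541 g 63.1 q [ 1.23  1.04 -0.99  2.11  2.53  0.52 -0.15]
grip pt [ 0.61162247 -0.24990221  0.04613758]
# end [ 1.22  0.67 -0.97  2.1   2.21  0.23 -0.1 ] err 0.0 maxstep 0.13 margin 0.08
[[[-0, -0, 0], [-2.5, -0.1, -2.4], 1], [[-0, -0, 0], [-4.9, -0.1, -4.9], 1], [[-0, -0, 0], [-7.4, -0.2, -7.3], 1], [[-0, -0, 0], [-7.4, -0.2, -7.3], 1]]
# end [ 1.03  1.05 -0.9   1.3   0.4   1.84  0.96] err 0.0 maxstep 0.55 margin 0.0
[[[0, 0.09, 0.04], [0.5, -0.4, -0.6], 1], [[0, 0.18, 0.08], [1, -0.8, -1.3], 1], [[0, 0.27, 0.12], [1.5, -1.2, -1.9], 1], [[-0, 0.36, 0.16], [2, -1.6, -2.5], 1], [[0, 0.45, 0.2], [2.5, -2, -3.1], 1], [[0, 0.54, 0.24], [3, -2.4, -3.8], 1], [[0, 0.62, 0.28], [3.5, -2.9, -4.4], 1], [[0, 0.71, 0.32], [4, -3.3, -5], 1], [[-0, 0.8, 0.36], [4.5, -3.7, -5.6], 1], [[0, 0.89, 0.4], [5, -4.1, -6.3], 1], [[0, 0.98, 0.44], [5.5, -4.5, -6.9], 1], [[0, 1.07, 0.48], [6, -4.9, -7.5], 1]]
[[[0, 0.09, 0.04], [0.6, -0.7, 0], 1], [[0, 0.18, 0.08], [1.1, -1.4, 0], 1], [[0, 0.27, 0.12], [1.7, -2.1, 0.1], 1], [[0, 0.36, 0.16], [2.3, -2.8, 0.1], 1], [[0, 0.45, 0.2], [2.8, -3.5, 0.1], 1], [[0, 0.45, 0.2], [2.8, -3.5, 0.1], 1], [[0, 0.45, 0.2], [2.8, -3.5, 0.1], 1], [[0, 0.45, 0.2], [2.8, -3.5, 0.1], 1]]
```

drive_tool(motion=[[[0, 0, 0], [-2.5, -0.1, -2.4], 1], [[0, 0, 0], [-4.9, -0.1, -4.9], 1], [[0, 0, 0], [-7.3, -0.1, -7.3], 1], [[0, 0, 0], [-7.3, -0.1, -7.3], 1]])

```text
time_s: 72.45
tool_pos: [0.6305, -0.2519, 0.1371]
tcp_rot: [0.041, 0.922, -0.022, 0.384]
ft_force: [0.8, -0.2, -0.5]
width: 0.0539
grasp_force: 63.2
```

drive_tool(motion=[[[0, 0.09, 0.04], [0.5, -0.4, -0.6], 1], [[0, 0.18, 0.08], [1, -0.8, -1.3], 1], [[0, 0.27, 0.12], [1.5, -1.2, -1.9], 1], [[0, 0.36, 0.16], [2, -1.6, -2.5], 1], [[0, 0.45, 0.2], [2.5, -2, -3.1], 1], [[0, 0.54, 0.24], [3, -2.4, -3.8], 1], [[0, 0.62, 0.28], [3.5, -2.9, -4.4], 1], [[0, 0.71, 0.32], [4, -3.3, -5], 1], [[0, 0.8, 0.36], [4.5, -3.7, -5.6], 1], [[0, 0.89, 0.4], [5, -4.1, -6.3], 1], [[0, 0.98, 0.44], [5.5, -4.5, -6.9], 1], [[0, 1.07, 0.48], [6, -4.9, -7.5], 1]])

```text
time_s: 73.65
tool_pos: [0.5282, -0.2914, 0.1416]
tcp_rot: [0.255, 0.951, 0.093, -0.147]
ft_force: [0.2, 0.6, -0.2]
width: 0.0541
grasp_force: 63.2
```

```bash
python3 - <<'E'
from plan import *
st();q,s=multi([gp((.455,-.325),49.1,45,.155),gp((.427,-.337),49.1,45,.145)],1,step=.12,settle=3)
E
```

```text
t 73.65 tcp [ 0.5282 -0.2914  0.1416] psi 58.99 z [-0.232  0.251 -0.94 ] xz 0.3266 F [ 0.22  0.63 -0.17] w 0.0541 g 63.2 q [ 1.08  0.91 -0.97  1.49  0.52  1.41  1.1 ]
# end [ 1.09  1.   -0.85  1.41  0.39  1.77  1.01] err 0.0 maxstep 0.08 margin 0.07
[[[-0, 0.09, 0.04], [1.2, -1.3, 0.4], 1], [[-0, 0.18, 0.08], [2.4, -2.5, 0.7], 1], [[-0, 0.26, 0.12], [3.6, -3.8, 1.1], 1], [[-0, 0.35, 0.16], [4.8, -5.1, 1.4], 1], [[-0.01, 0.44, 0.2], [6, -6.4, 1.8], 1], [[-0.01, 0.44, 0.2], [6, -6.4, 1.8], 1], [[-0.01, 0.44, 0.2], [6, -6.4, 1.8], 1], [[-0.01, 0.44, 0.2], [6, -6.4, 1.8], 1]]
# end [ 1.13  0.99 -0.85  1.46  0.41  1.75  1.04] err 0.0 maxstep 0.05 margin 0.07
[[[0, 0, 0], [0.2, -2.7, 1.6], 1], [[0, 0, 0], [0.2, -2.7, 1.6], 1], [[0, 0, 0], [0.2, -2.7, 1.6], 1], [[0, 0, 0], [0.2, -2.7, 1.6], 1]]
```

drive_tool(motion=[[[0, 0.09, 0.04], [1.2, -1.3, 0.4], 1], [[0, 0.18, 0.08], [2.4, -2.5, 0.7], 1], [[0, 0.26, 0.12], [3.6, -3.8, 1.1], 1], [[0, 0.35, 0.16], [4.8, -5.1, 1.4], 1], [[-0.01, 0.44, 0.2], [6, -6.4, 1.8], 1], [[-0.01, 0.44, 0.2], [6, -6.4, 1.8], 1], [[-0.01, 0.44, 0.2], [6, -6.4, 1.8], 1]])

```text
time_s: 74.35
tool_pos: [0.4421, -0.3137, 0.1373]
tcp_rot: [0.322, 0.867, 0.136, -0.355]
ft_force: [0.8, 0.0, 0.5]
width: 0.054
grasp_force: 63.2
```

drive_tool(motion=[[[0, 0, 0], [0.1, -1.4, 0.8], 1], [[0, 0, 0], [0.2, -2.7, 1.6], 1], [[0, 0, 0], [0.2, -2.7, 1.6], 1], [[0, 0, 0], [0.2, -2.7, 1.6], 1]])

```text
time_s: 74.75
tool_pos: [0.4142, -0.3267, 0.1284]
tcp_rot: [0.323, 0.867, 0.135, -0.355]
ft_force: [-0.6, 0.4, 0.1]
width: 0.0541
grasp_force: 63.2
```

```bash
python3 - <<'E'
from plan import *
st();q,s=multi([gp((.4268,-.3369),49.1,45,.100)],1,settle=3)
E
```

```text
t 74.75 tcp [ 0.4142 -0.3267  0.1284] psi 49.02 z [-0.528  0.464 -0.711] xz 0.7027 F [-0.65  0.44  0.06] w 0.0541 g 63.2 q [ 1.12  1.02 -0.84  1.4   0.4   1.75  1.06]
# end [ 1.12  1.04 -0.82  1.47  0.44  1.69  1.04] err 0.0 maxstep 0.04 margin 0.09
[[[0, 0, 0], [-1.6, 0, 1.6], 1], [[0.01, 0.01, 0], [-3.1, 0, 3.3], 1], [[0.01, 0.01, 0], [-3.1, 0, 3.3], 1], [[0.01, 0.01, 0], [-3.1, 0, 3.3], 1], [[0.01, 0.01, 0], [-3.1, 0, 3.3], 1]]
```

drive_tool(motion=[[[0, 0, 0], [-1.6, 0, 1.6], 1], [[0.005, 0.006, 0], [-3.1, 0, 3.3], 1], [[0.005, 0.006, 0], [-3.1, 0, 3.3], 1], [[0.005, 0.006, 0], [-3.1, 0, 3.3], 1], [[0.005, 0.006, 0], [-3.1, 0, 3.3], 1]])

```text
time_s: 75.25
tool_pos: [0.4146, -0.325, 0.0832]
tcp_rot: [0.321, 0.866, 0.134, -0.358]
ft_force: [-0.1, -0.7, 0.5]
width: 0.054
grasp_force: 63.2
```

```bash
python3 - <<'E'
from plan import *
st();q,s=multi([gp((.4268,-.3369),49.1,45,.053)],1,settle=2,tstep=.01)
E
```

```text
t 75.25 tcp [ 0.4146 -0.325   0.0832] psi 49.31 z [-0.535  0.463 -0.707] xz 0.7073 F [-0.12 -0.68  0.49] w 0.054 g 63.2 q [ 1.1   1.08 -0.82  1.4   0.43  1.71  1.06]
# end [ 1.11  1.1  -0.79  1.46  0.47  1.64  1.04] err 0.0 maxstep 0.01 margin 0.13
[[[-0, -0, 0], [-0.7, -0, 0.7], 1], [[-0, -0, 0], [-1.3, -0, 1.3], 1], [[-0, -0, 0], [-2, -0.1, 2], 1], [[-0, -0, 0], [-2.7, -0.1, 2.7], 1], [[-0, -0, 0], [-3.3, -0.1, 3.3], 1], [[-0, -0, 0], [-3.3, -0.1, 3.3], 1], [[-0, -0, 0], [-3.3, -0.1, 3.3], 1]]
```

drive_tool(motion=[[[0, 0, 0], [-0.7, 0, 0.7], 1], [[0, 0, 0], [-1.3, 0, 1.3], 1], [[0, 0, 0], [-2, -0.1, 2], 1], [[0, 0, 0], [-2.6, -0.1, 2.6], 1], [[0, 0, 0], [-3, -0.1, 3], 1], [[0, 0, 0], [-3.3, -0.1, 3.3], 1], [[0, 0, 0], [-3.3, -0.1, 3.3], 1]])

```text
time_s: 75.95
tool_pos: [0.4133, -0.3257, 0.0356]
tcp_rot: [0.321, 0.866, 0.134, -0.359]
ft_force: [0.2, -0.6, 0.4]
width: 0.0538
grasp_force: 63.2
```

drive_tool(motion=[[[0, 0, 0], [-0.1, 0, 0.1], 1], [[0, 0, 0], [-0.2, 0, 0.2], 1], [[0, 0, 0], [-0.3, 0, 0.3], 1], [[0, 0, 0], [-0.3, 0, 0.3], 1]])

```text
time_s: 76.35
tool_pos: [0.4139, -0.326, 0.0346]
tcp_rot: [0.321, 0.866, 0.134, -0.359]
ft_force: [-0.3, -0.2, 9.8]
width: 0.0542
grasp_force: 63.6
```

drive_tool(motion=[[[0, 0, 0], [0, 0, 0], -0.5], [[0, 0, 0], [0, 0, 0], -0.5], [[0, 0, 0], [0, 0, 0], -0.5], [[0, 0, 0], [0, 0, 0], -0.5], [[0, 0, 0], [0, 0, -1.5], -0.5], [[0, 0, 0], [0, 0, -4], -0.5], [[0, 0, 0], [0, 0, -7], -0.5], [[0, -0.1, 0], [0.5, 0, -9], -0.5], [[0, -0.2, 0], [1, 0, -11], -0.5], [[0, -0.35, 0], [2, 0, -14], -0.5], [[0, -0.5, 0], [3, 0, -17], -0.5], [[0, -0.5, 0], [3, 0, -17], -0.5]])

```text
time_s: 77.55
tool_pos: [0.4905, -0.3908, 0.1802]
tcp_rot: [0.344, 0.929, 0.049, -0.127]
ft_force: [-0.3, 2.1, 0.4]
width: 0.0642
grasp_force: 0.0
```

```bash
python3 - <<'E'
from plan import *
st();f=snap('scene','s40');t=snap('top','t40')
crop('s40',120,115,90,70,5,'a');crop('t40',405,220,75,75,6,'b');a=cv2.imread('pics/a.png');b=cv2.resize(cv2.imread('pics/b.png'),(350,350))
crop('s40',225,165,180,120,4.4,'d');d=cv2.resize(cv2.imread('pics/d.png'),(400,240));e=cv2.resize(cv2.imread('pics/s40.png')[130:310,60:400],(400,240))
top=np.hstack([a,b]);cv2.imwrite('pics/fin.png',np.vstack([top,np.hstack([d,e])]))
i0=np.array(load('s1')['pixels']).astype(int);i1=np.array(f['pixels']).astype(int);D=np.abs(i0-i1).sum(2)
for n,(x,y,w,h) in dict(cut=(335,165,52,32),spool=(185,262,40,40),flux=(105,228,35,35)).items():print(n,(D[y:y+h,x:x+w]>60).sum())
E
```

```text
t 77.55 tcp [ 0.4905 -0.3908  0.1802] psi 49.37 z [-0.203  0.178 -0.963] xz 0.2701 F [-0.34  2.13  0.4 ] w 0.0642 g 0.0 q [ 1.17  0.83 -0.91  1.44  0.53  1.43  1.08]
cut 0
spool 0
flux 0
```

View pics/fin.png

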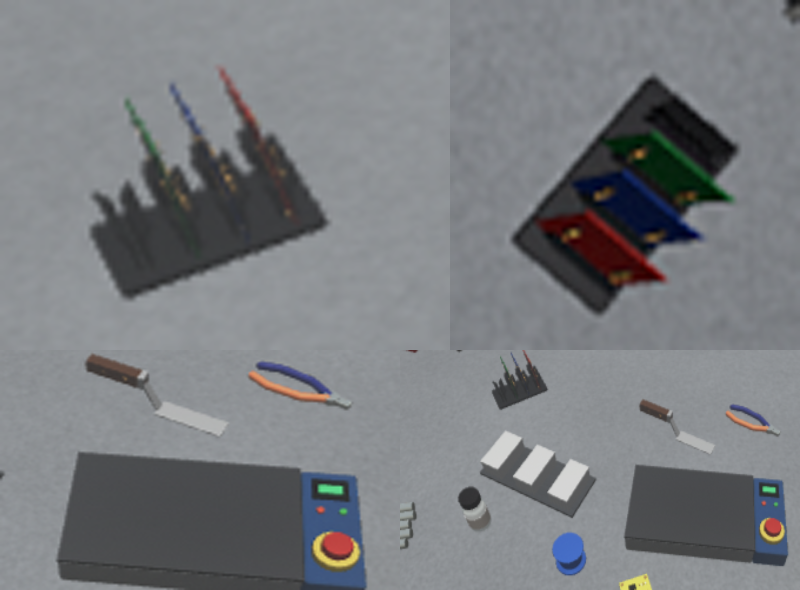

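All three boards stand at equal height in adjacent slots. The spatula lies flat, the bystanders have not changed and the plunger is released.

```bash
python3 -c "
from rig import bot
print(bot.sign_off())"
```

```text
the job is handed in; nothing more can be done
None
```

The job is done and handed in at about 78 s of the 210 s allowed: all three boards stand fully down in the rack, the stop plunger was pressed to its stop and let go, the spatula lies flat on the bench, and the cutters, spool and flux jar were not disturbed.

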